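# Set the dibber tubes to sowing depth and lay out the sowing tools

## Task

Get the sowing bench ready. Slide every steel tube, open end first, into the face of the metal block, one to a bore, until the leading edge of its yellow band just meets the block's face; only when all are at their depth, throw the red-knobbed clamp lever right over to the far side. Lay each tool flat in the tray compartment whose pad has the colour of its handle, head at the end with the black dot, and leave the other things on the bench where they are.

Things in the scene. Friction and masses are not known exactly. Their poses are not given: they have to be found in the camera images.
- block: grey metal dibber block, fixed, 80 (x) x 165 (y) x 70 mm high, on a dark 100 x 178 x 6 mm foot plate. Origin on the table below its centre. Three level bores of 17 mm run right through along its x axis, at y = -55, 0 and +55 mm, 45 mm above the table; the face into which tubes go is at x = -40 mm and looks along -x, roughly to the robot
- tube_0: steel tube, 14 mm in diameter, 142 mm long, lying; may be absent. Origin on its underside, 7 mm below its axis, halfway along; its x axis runs along the tube: the open dark front end is at x = +70 mm, the square black 14 mm cap (which keeps it from rolling; it may lie on any flat, so the origin may lie beside or above the axis) covers x = -70 to -54 mm. Its 8 mm yellow band starts at x = +14 mm, so it goes 56 mm deep. Plain steel (good to grip) round x = -30 mm. about 0.06 kg
- tube_1: steel tube, 14 mm in diameter, 142 mm long, lying; may be absent. Origin on its underside, 7 mm below its axis, halfway along; its x axis runs along the tube: the open dark front end is at x = +70 mm, the square black 14 mm cap (which keeps it from rolling; it may lie on any flat, so the origin may lie beside or above the axis) covers x = -70 to -54 mm. Its 8 mm yellow band starts at x = +6 mm, so it goes 64 mm deep. Plain steel (good to grip) round x = -30 mm. about 0.06 kg
- tube_2: steel tube, 14 mm in diameter, 142 mm long, lying; may be absent. Origin on its underside, 7 mm below its axis, halfway along; its x axis runs along the tube: the open dark front end is at x = +70 mm, the square black 14 mm cap (which keeps it from rolling; it may lie on any flat, so the origin may lie beside or above the axis) covers x = -70 to -54 mm. Its 8 mm yellow band starts at x = -2 mm, so it goes 72 mm deep. Plain steel (good to grip) round x = -30 mm. about 0.06 kg
- tube_0_mark (a point): point on the axis of tube_0 at the leading edge of its yellow band (the edge nearer to the open end), 56 mm from the open end
- tube_1_mark (a point): point on the axis of tube_1 at the leading edge of its yellow band (the edge nearer to the open end), 64 mm from the open end
- tube_2_mark (a point): point on the axis of tube_2 at the leading edge of its yellow band (the edge nearer to the open end), 72 mm from the open end
- brush: seed brush with a red handle, 150 mm long, head 28 to 32 mm wide, lying flat; may be absent. Origin on its underside at mid-length; x axis runs from handle to head: handle x = -75 to +13 mm, 16 mm wide, 14 mm high; head ends at x = +75 mm; best gripped across the handle round x = -25 mm. about 0.06 kg
- spatula: flat spatula with a green handle, 150 mm long, head 28 to 32 mm wide, lying flat; may be absent. Origin on its underside at mid-length; x axis runs from handle to head: handle x = -75 to +13 mm, 16 mm wide, 14 mm high; head ends at x = +75 mm; best gripped across the handle round x = -25 mm. about 0.06 kg
- scoop: open scoop with a blue handle, 150 mm long, head 28 to 32 mm wide, lying flat; may be absent. Origin on its underside at mid-length; x axis runs from handle to head: handle x = -75 to +13 mm, 16 mm wide, 14 mm high; head ends at x = +75 mm; best gripped across the handle round x = -25 mm. about 0.06 kg
- brush_tip (a point): end of the head of the brush, x = +75 mm
- spatula_tip (a point): end of the head of the spatula, x = +75 mm
- scoop_tip (a point): end of the head of the scoop, x = +75 mm
- pad_red: red pad, 174 x 58 x 2 mm, fixed on the floor of one of the tray's three compartments (which one varies). Origin at the centre of its underside, 4 mm above the tray's underside; x axis along the compartment towards the end with the printed black dot (dot centre x = +55 mm)
- pad_green: green pad, 174 x 58 x 2 mm, fixed on the floor of one of the tray's three compartments (which one varies). Origin at the centre of its underside, 4 mm above the tray's underside; x axis along the compartment towards the end with the printed black dot (dot centre x = +55 mm)
- pad_blue: blue pad, 174 x 58 x 2 mm, fixed on the floor of one of the tray's three compartments (which one varies). Origin at the centre of its underside, 4 mm above the tray's underside; x axis along the compartment towards the end with the printed black dot (dot centre x = +55 mm)
- tray: white tray, fixed, 190 (x) x 214 (y) x 16 mm high, walls and floor 4 mm, two dividers as high as the walls make three compartments of 182 x 66 mm side by side along y. Origin at the centre of its underside
- clamp (a joint): angle of the red-knobbed clamp lever beside the block: 0 leaning towards the face side of the block (open), 1.0 rad fully over to the far side (locked); stays where it is left; turns about the block's y axis, needs under 2 N at the knob and does not push on the tubes
- clamp_tip (a point): centre of the lever's red knob, a ball of 26 mm; the lever is 80 mm long and turns about an axis along the block's y, 22 mm above the table, at x = -5 mm, y = +135 mm of the block; moved towards the block's +x to lock
- eraser: blue and white eraser, 34 x 47 x 13 mm, bystander
- vial_1: small glass vial with white cap, 23 x 60 mm, standing, bystander
- vial_3: small glass vial with blue cap, 23 x 60 mm, standing, bystander
- petri_0: petri dish with lid, 93 x 14 mm, bystander
There are look-alikes about, which are no part of the job. There is more than one size of the pad_green; the job needs the larger.

How it is judged:
By the outcome, as a careful person would: the job done as asked, in the order asked, and still so for the second after the job is handed in, with the robot touching nothing.
Of tube_0, tube_1, tube_2 only 2 to 3 are there at a start; the rules pass over those that are not, and their reading is None.
Of brush, spatula, scoop only 2 to 3 are there at a start; the rules pass over those that are not, and their reading is None.
At some moment in a run one of tube_0, tube_1, tube_2, brush, spatula, scoop may be knocked a few centimetres aside while the robot is not near it.
Once in a run the grip may slacken for a moment while it holds something.
It also fails if it takes over 210 s, if anything falls off the work surface, if the arm or the gripper's body presses on something with over 40 N, if the wrist force passes 120 N, or if a joint passes its speed limit or range.

## Robot

A 6-joint arm with a two-finger parallel gripper is mounted at the origin on a cart in front of the work surface, level with it; the furniture and walls round the work are solid. World frame = base frame: x ahead of the robot, y to its left, z up, the work surface at z = 0. Lengths are in m, angles in rad, forces in N, time in s.
With the tool pointing down it reaches from about 0.375 to 0.9 m from the base axis. Payload 3.1 kg.
Tool frame: the origin (TCP) lies midway between the tips of the shut fingers; the grasp point (between the pads) lies 19 mm behind it; z points along the fingers, x is the direction in which the jaws open and shut, and the axes are right-handed (so a half turn about z gives the same grasp; the last joint's range is limited). The gripper opens to 87 mm and grips with 3 to 60 N. Pads are 19 mm wide; open, the fingers measure 117 mm over their backs; the gripper's body (75 mm by 190 mm) begins 51 mm behind the grasp point.
Start: joints at [-1.49, 0.527, 1.433, -0, 1.181, -0.178], TCP at [0.16, -0.604, 0.223] pointing down, gripper open.
Joint ranges: [-3.08, 3.08], [-0.75, 2.2], [0.22, 2.44], [-1.43, 4.57], [0, 2.65], [-2.85, 2.85]. Speed limits (rad/s): [2.79, 2.79, 3.14, 3.14, 3.14, 3.14].

## Interface

Orientations are given as a unit quaternion [x, y, z, w].
In Python, from rig import * gives the robot as it stands.
- The arm moves only by the tool drive_tool, never from a script. Its argument "plan" is a list of rows, each an object with "offset": the shift along the tool's x, y, z in cm, a list of three; "delta_rot": the turn, a rotation vector about the tool's x, y, z in degrees, a list of three; "jaw": the finger opening in cm, from 0 to 8.7. In form: [{"offset": [dx, dy, dz], "delta_rot": [wx, wy, wz], "jaw": jaw}, ...]. A call has exactly 8 rows; each row is the pose to reach, as a shift and turn from the pose commanded when the call began, along the tool's axes at that moment; what a row does not reach only later rows make up. A row lasts 1/12 s, in which the tool goes at most 41.7 mm and 7.16 degrees, less where a joint would pass 70% of its speed; a pose out of reach is approached as far as the arm can. A call with a gripper value outside its range is refused whole. The fingers move at their own pace and stop on an object; "squeeze" is the grip in N (left out, the last holds). Time passes only in rows, so rows that repeat a pose let the fingers close, or fill a call up. It gives the time, the measured TCP pose, the force and the opening at its end, in the units of the state.
- get_obs(): the state, without advancing time (a new reading comes with each control period).
- camera(name): name is "side" or "top" or "wrist"; returns the picture (400x640x3 uint8, red, green, blue); there is no depth.
- calibration(name): a dict with "K" (3x3 intrinsics, pixels), "distortion" ([k1, k2, p1, p2, k3] as OpenCV has them; the pictures are not rectified), "pose" (4x4, takes a point from camera to world coordinates); the wrist camera has in their place "tool_from_camera" (4x4, takes a point from camera to tool coordinates, whose origin is the TCP and whose axes are the tool frame's). Camera axes: x right, y down, z forward; pixel columns grow to the right and rows downward; lengths in m; the calibration is good to about 2 mm. A picture is of the moment at which its call begins: read the wrist's pose just before it. calibration takes no time and is no camera call.
- hand_in(): hands the job in, once; it reports no verdict.
The state is a dict: "time": time; "q": joint angles; "joint_velocities": joint speeds; "joint_torque": joint torques, N m; "position": TCP position; "tool_rot": TCP orientation; "ft_force": force on the tool from outside, world axes, zero at the start; "moment": the same for the moment, N m; "grip_width": finger opening in m.
Only numpy, scipy, OpenCV 4.12 (cv2) and the standard library are available. Lean on these libraries where they do the work, as an engineer would, in place of code of your own. Each camera call takes 0.05 s, during which the arm holds its last target.

## Working session

There is one attempt and no reset: what is moved stays moved. The work goes in short steps, Python scripts to look and compute and a tool call to move; the robot and the scene stay as the last step left them, time stands still between calls to the robot, and variables do not carry over. Pictures are saved under pics/ and viewed, and the job is handed in when it is done.

Besides the shell and the picture viewer there is one more tool, called as name(argument=value, ...), one argument or row to a line, values as JSON. drive_tool: Moves the arm, as the interface text tells. Its arguments: {"type":"object","properties":{"plan":{"type":"array","items":{"type":"object","properties":{"offset":{"type":"array","items":{"type":"number"}},"delta_rot":{"type":"array","items":{"type":"number"}},"jaw":{"type":"number"}}}},"squeeze":{"type":"number"}},"required":["plan"]}

```bash
mkdir -p pics; ls
python3 - <<'E'
from rig import *
import cv2, numpy as np
print(get_obs())
for n in ["side","top","wrist"]:
    im=camera(n); cv2.imwrite(f"pics/{n}0.png",im[:,:,::-1]); print(n,calibration(n))
E
```

```text
pics
{'time': 0.0, 'q': array([-1.49047909e+00,  5.28463909e-01,  1.43390028e+00, -2.90766689e-05,
        1.18142299e+00, -1.78515140e-01]), 'joint_velocities': array([ 9.59765431e-04, -5.07958016e-04, -5.26548850e-04, -1.80545337e-04,
        2.58590704e-05,  8.09314775e-04]), 'joint_torque': array([-1.20648743e-03, -4.40054941e+01, -1.76594013e+01,  6.32567424e-02,
        5.82133967e-02, -1.57995587e-04]), 'position': array([ 0.15992076, -0.60342632,  0.22157369]), 'tool_rot': array([ 7.92452265e-01, -6.09932950e-01, -7.46828772e-04, -8.03998327e-04]), 'ft_force': array([ 0.48034983, -0.4552211 , -0.62173985]), 'moment': array([-0.00793414,  0.02145239,  0.00826688]), 'grip_width': 0.0868676562776562}
side {'K': array([[479.35513217,   0.        , 313.09057302],
       [  0.        , 479.35513217, 194.74849893],
       [  0.        ,   0.        ,   1.        ]]), 'distortion': array([0.01181493, 0.        , 0.        , 0.        , 0.        ]), 'pose': array([[ 0.90553635, -0.22059615,  0.36241035,  0.15359904],
       [-0.42400598, -0.44048104,  0.79132508, -0.91546117],
      
[... 541 characters left out ...]
81465,  1.57102889],
       [ 0.        ,  0.        ,  0.        ,  1.        ]])}
wrist {'K': array([[330.34423871,   0.        , 321.34909627],
       [  0.        , 330.34423871, 204.64252126],
       [  0.        ,   0.        ,   1.        ]]), 'distortion': array([-0.03485317,  0.        ,  0.        ,  0.        ,  0.        ]), 'tool_from_camera': array([[ 9.99999733e-01,  6.16639833e-04,  3.92016863e-04,
         3.96714603e-04],
       [-7.04413829e-04,  9.56148623e-01,  2.92881057e-01,
        -7.95484906e-02],
       [-1.94224258e-04, -2.92881255e-01,  9.56148803e-01,
        -1.60820881e-01],
       [ 0.00000000e+00,  0.00000000e+00,  0.00000000e+00,
         1.00000000e+00]])}
```

View pics/top0.png

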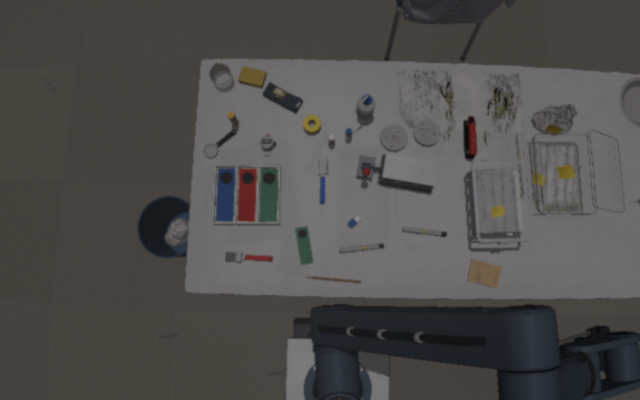

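View pics/side0.png

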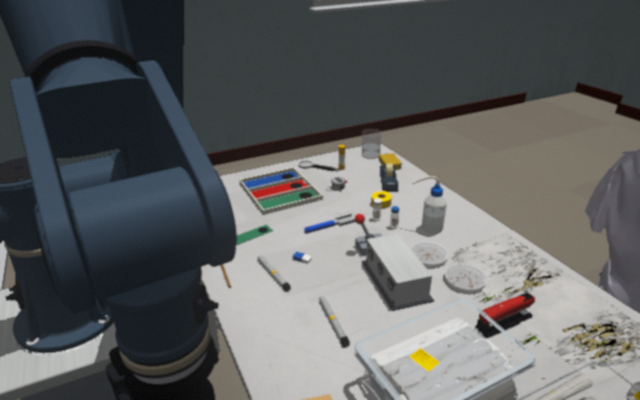

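View pics/wrist0.png

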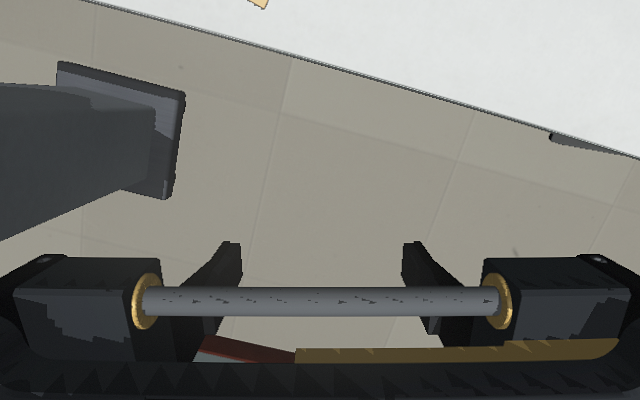

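Run:
```python
import cv2
im=cv2.imread("pics/top0.png")
cv2.imwrite("pics/top0a.png",cv2.resize(im[60:260,130:390],None,fx=3,fy=3,interpolation=cv2.INTER_CUBIC))
cv2.imwrite("pics/top0b.png",cv2.resize(im[60:260,340:600],None,fx=3,fy=3,interpolation=cv2.INTER_CUBIC))
```

```text
(no output)
```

View pics/top0a.png

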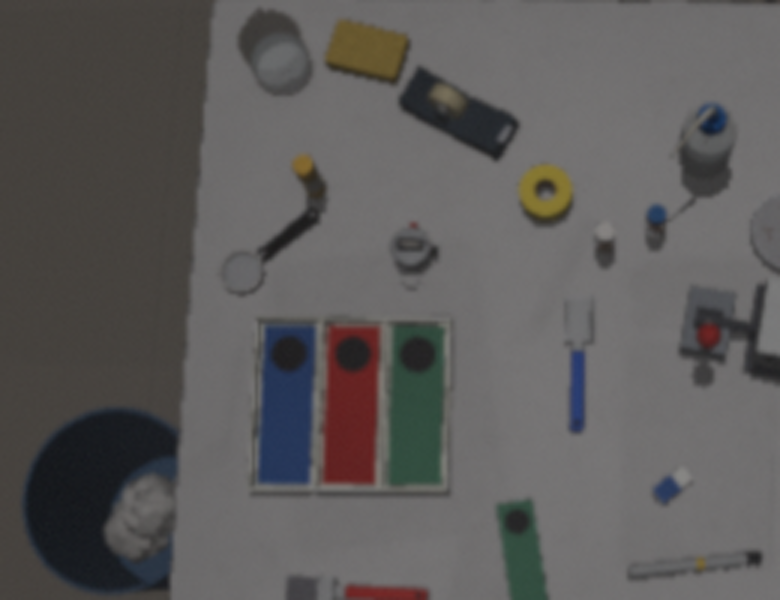

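View pics/top0b.png

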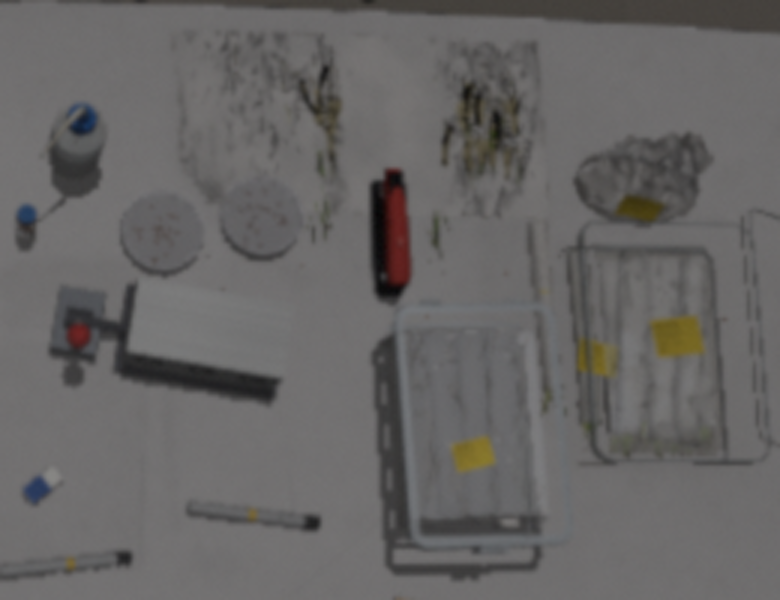

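The top view (640×400) shows tube A at (362,248) and tube B at (424,231), each with a black cap at its right end. The red brush is at (250,257) and the blue scoop at (322,185). The tray is at (248,194) with the dots at the top, and a small decoy green pad is at (304,245). The block is at (405,172), with the clamp knob at (366,171). There is no spatula.

Things that could be mistaken for the targets:
- Pencil at (333,280)
- Red stapler at (472,138)
- Magnifier at (220,140)
- Small green pad at (304,245)

Next I'll get coarse positions.

```bash
cat > h.py <<'E'
from rig import *
import cv2, numpy as np
from scipy.spatial.transform import Rotation as R
def campose(name,obs=None):
    c=calibration(name)
    if name!="wrist": return c,c["pose"]
    o=obs or get_obs(); T=np.eye(4); T[:3,:3]=R.from_quat(o["tool_rot"]).as_matrix(); T[:3,3]=o["position"]
    return c,T@c["tool_from_camera"]
def px2w(name,pts,z,obs=None):
    c,P=campose(name,obs)
    u=cv2.undistortPoints(np.array(pts,float).reshape(-1,1,2),c["K"],c["distortion"]).reshape(-1,2)
    d=np.c_[u,np.ones(len(u))]@P[:3,:3].T; o=P[:3,3]
    z=np.broadcast_to(np.asarray(z,float),(len(u),))
    return o+d*((z-o[2])/d[:,2])[:,None]
def w2px(name,pts,obs=None):
    c,P=campose(name,obs); Q=np.linalg.inv(P)
    p=np.array(pts,float).reshape(-1,3)@Q[:3,:3].T+Q[:3,3]
    return cv2.projectPoints(p,np.zeros(3),np.zeros(3),c["K"],c["distortion"])[0].reshape(-1,2)
def snap(name,fn,scale=1,crop=None):
    import pickle
    o=get_obs(); im=camera(name)[:,:,::-1].copy()
    pickle.dump(o,open(f"pics/{fn}.pkl","wb")); cv2.imwrite(f"pics/{fn}_raw.png",im)
    if crop: im=im[crop[1]:crop[3],crop[0]:crop[2]]
    if scale!=1: im=cv2.resize(im,None,fx=scale,fy=scale,interpolation=cv2.INTER_CUBIC)
    cv2.imwrite(f"pics/{fn}.png",im); return o
def ob(fn):
    import pickle; return pickle.load(open(f"pics/{fn}.pkl","rb"))
# go: target TCP xyz, yaw = world angle of tool x axis, tool down
def down(yaw):
    x=np.array([np.cos(yaw),np.sin(yaw),0]); z=np.array([0,0,-1.]); return R.from_matrix(np.c_[x,np.cross(z,x),z])
def go(p,yawdeg,sym=True):
    o=get_obs(); Rc=R.from_quat(o["tool_rot"]); best=None
    for k in ([0,180] if sym else [0]):
        Rt=down(np.radians(yawdeg+k)); rv=(Rc.inv()*Rt).as_rotvec(degrees=True)
        if best is None or np.linalg.norm(rv)<np.linalg.norm(best): best=rv
    off=Rc.inv().apply(np.array(p)-o["position"])*100
    print("offset cm",off.round(2),"rot",best.round(2),"| pos",o["position"].round(4),"q",o["q"].round(2),"t",round(o["time"],2),"w",round(o["grip_width"],4))
E
python3 - <<'E'
from h import *
n="top"
q={"tubeA open":(340,251,.007),"tubeA cap":(383,246,.007),"tubeB open":(403,230,.007),"tubeB cap":(445,234,.007),
"brush head":(226,257,.007),"brush hend":(272,258,.007),"scoop head":(322,160,.007),"scoop end":(322,203,.007),
"tray TL":(215.5,166.5,.016),"tray TR":(280.5,167,.016),"tray BL":(214,224.5,.016),"tray BR":(279.5,224.5,.016),
"block TL":(385,154.5,.07),"block BL":(381,178,.07),"blockBR":(432,187,.07),"knob":(366,171,.09),"gdecoy":(304,245,0),"edge":(320,292,0),"eraser":(354,222,.01),"case":(470,240,.0),"petri":(394,138,.0)}
for k,(u,v,z) in q.items(): print(k,px2w(n,[(u,v)],z)[0].round(3))
E
```

```text
tubeA open [ 0.423 -0.002  0.007]
tubeA cap [ 0.441 -0.137  0.007]
tubeB open [ 0.493 -0.201  0.007]
tubeB cap [ 0.483 -0.335  0.007]
brush head [0.395 0.358 0.007]
brush hend [0.396 0.212 0.007]
scoop head [0.716 0.062 0.007]
scoop end [0.575 0.058 0.007]
tray TL [0.685 0.406 0.016]
tray TR [0.688 0.195 0.016]
tray BL [0.496 0.4   0.016]
tray BR [0.501 0.191 0.016]
block TL [ 0.722 -0.136  0.07 ]
block BL [ 0.647 -0.123  0.07 ]
blockBR [ 0.622 -0.282  0.07 ]
knob [ 0.663 -0.075  0.09 ]
gdecoy [0.44  0.112 0.   ]
edge [0.294 0.058 0.   ]
eraser [ 0.515 -0.045  0.01 ]
case [ 0.466 -0.418  0.   ]
petri [ 0.797 -0.174  0.   ]
```

```bash
python3 -c "
from h import *
go((.45,-.08,.17),8)"
```

```text
offset cm [-43.19 -41.44   5.26] rot [-8.000e-02  7.000e-02 -8.317e+01] | pos [ 0.1599 -0.6036  0.2218] q [-1.49  0.53  1.43 -0.    1.18 -0.18] t 0.15 w 0.0875
```

drive_tool(
  plan=[
    {"offset":[-43.2,-41.4,5.0],"delta_rot":[0,0,-83],"jaw":8.7},
    {"offset":[-43.2,-41.4,5.0],"delta_rot":[0,0,-83],"jaw":8.7},
    {"offset":[-43.2,-41.4,5.0],"delta_rot":[0,0,-83],"jaw":8.7},
    {"offset":[-43.2,-41.4,5.0],"delta_rot":[0,0,-83],"jaw":8.7},
    {"offset":[-43.2,-41.4,5.0],"delta_rot":[0,0,-83],"jaw":8.7},
    {"offset":[-43.2,-41.4,5.0],"delta_rot":[0,0,-83],"jaw":8.7},
    {"offset":[-43.2,-41.4,5.0],"delta_rot":[0,0,-83],"jaw":8.7},
    {"offset":[-43.2,-41.4,5.0],"delta_rot":[0,0,-83],"jaw":8.7},
  ],
  squeeze=30,
)

```text
time: 0.82
position: [0.3212, -0.3116, 0.1947]
tool_rot: [0.988, -0.153, 0.0, -0.0]
ft_force: [0.2, -0.2, 0.3]
grip_width: 0.0873
```

```bash
python3 -c "
from h import *
go((.45,-.08,.17),8)"
```

```text
offset cm [  5.29 -25.97   2.47] rot [-1.000e-02 -1.000e-02 -2.557e+01] | pos [ 0.3212 -0.3116  0.1947] q [-1.02  0.33  1.89  0.    0.91 -0.71] t 0.82 w 0.0873
```

drive_tool(
  plan=[
    {"offset":[5.3,-25.5,2.5],"delta_rot":[0,0,-25.5],"jaw":8.7},
    {"offset":[5.3,-25.5,2.5],"delta_rot":[0,0,-25.5],"jaw":8.7},
    {"offset":[5.3,-25.5,2.5],"delta_rot":[0,0,-25.5],"jaw":8.7},
    {"offset":[5.3,-25.5,2.5],"delta_rot":[0,0,-25.5],"jaw":8.7},
    {"offset":[5.3,-25.5,2.5],"delta_rot":[0,0,-25.5],"jaw":8.7},
    {"offset":[5.3,-25.5,2.5],"delta_rot":[0,0,-25.5],"jaw":8.7},
    {"offset":[5.3,-25.5,2.5],"delta_rot":[0,0,-25.5],"jaw":8.7},
    {"offset":[5.3,-25.5,2.5],"delta_rot":[0,0,-25.5],"jaw":8.7},
  ],
)

```text
time: 1.48
position: [0.4503, -0.0841, 0.1694]
tool_rot: [0.998, 0.069, -0.0, -0.0]
ft_force: [-0.7, -0.3, 0.4]
grip_width: 0.087
```

```bash
python3 -c "
from h import *
go((.45,-.08,.17),8)
snap('wrist','w1')"
```

```text
offset cm [ 0.03 -0.41 -0.06] rot [-0.05  0.01 -0.06] | pos [ 0.4503 -0.0841  0.1694] q [-0.43  0.39  1.9   0.    0.86 -0.57] t 1.48 w 0.087
```

View pics/w1.png

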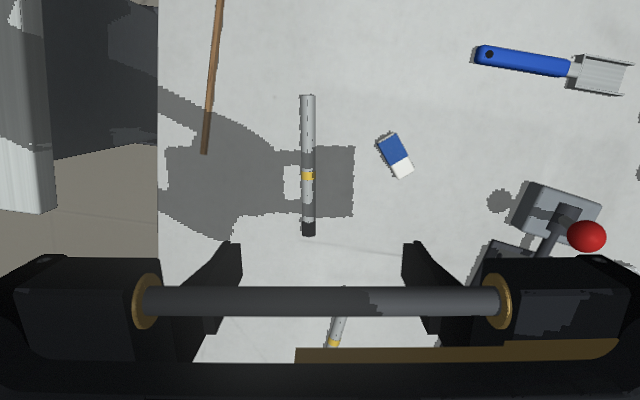

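The wrist view shows tube A with its open end at (307,95), band at about (308,175) and cap at (308,232). The eraser, scoop, clamp knob (586,236) and pencil are also in view.

```bash
python3 -c "
import cv2
im=cv2.imread('pics/w1_raw.png')
cv2.imwrite('pics/w1c.png',cv2.resize(im[85:245,240:380],None,fx=3.7,fy=3.7,interpolation=cv2.INTER_CUBIC))
from h import *
o=ob('w1')
for p in [(307,95),(308,237),(308,171.5),(334,346),(345,287)]: print(p,px2w('wrist',[p],.007,o)[0].round(4))
"
```

```text
(307, 95) [0.4237 0.0012 0.007 ]
(308, 237) [ 0.4428 -0.1401  0.007 ]
(308, 171.5) [ 0.4339 -0.0705  0.007 ]
(334, 346) [ 0.491  -0.2743  0.007 ]
(345, 287) [ 0.4911 -0.1938  0.007 ]
```

View pics/w1c.png

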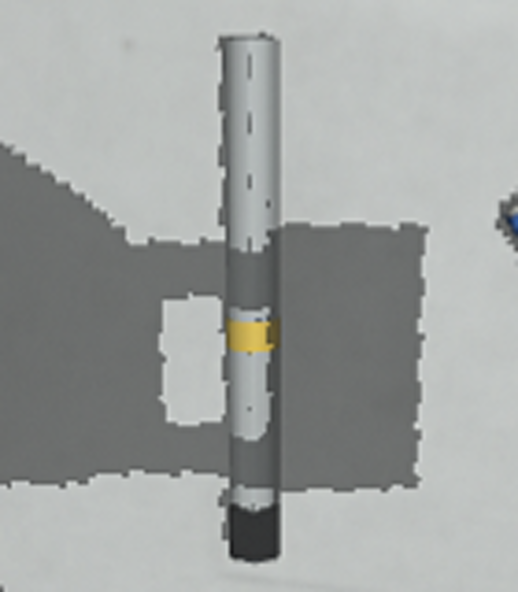

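Open end to band edge measures 72 mm, so this is tube_2, at yaw 97.7°. I'll grasp it at (0.437,-0.099).

```bash
python3 -c "
from h import *
go((.4373,-.0992,.004),7.7)"
```

```text
offset cm [-1.4   1.17 16.55] rot [-0.    0.04  0.16] | pos [ 0.4497 -0.0857  0.1695] q [-0.43  0.39  1.9  -0.    0.86 -0.57] t 1.53 w 0.0871
```

drive_tool(
  plan=[
    {"offset":[-1.4,1.2,4],"delta_rot":[0,0,0],"jaw":5},
    {"offset":[-1.4,1.2,8],"delta_rot":[0,0,0],"jaw":5},
    {"offset":[-1.4,1.2,12],"delta_rot":[0,0,0],"jaw":5},
    {"offset":[-1.4,1.2,14.5],"delta_rot":[0,0,0],"jaw":5},
    {"offset":[-1.4,1.2,15.6],"delta_rot":[0,0,0],"jaw":5},
    {"offset":[-1.4,1.2,16.3],"delta_rot":[0,0,0],"jaw":5},
    {"offset":[-1.4,1.2,16.5],"delta_rot":[0,0,0],"jaw":5},
    {"offset":[-1.4,1.2,16.5],"delta_rot":[0,0,0],"jaw":5},
  ],
)

```text
time: 2.2
position: [0.4371, -0.1018, 0.0048]
tool_rot: [0.998, 0.066, 0.0, 0.0]
ft_force: [0.7, -0.5, -0.9]
grip_width: 0.0511
```

```bash
python3 -c "
from h import *
go((.4373,-.0992,.004),7.7); print(get_obs()['ft_force'])
snap('wrist','w2')"
```

```text
offset cm [ 0.05 -0.25  0.08] rot [ 0.01 -0.   -0.16] | pos [ 0.4371 -0.1018  0.0048] q [-0.48  0.72  2.02 -0.    0.4  -0.61] t 2.2 w 0.0511
[ 0.70965732 -0.5291584  -0.93553047]
```

View pics/w2.png

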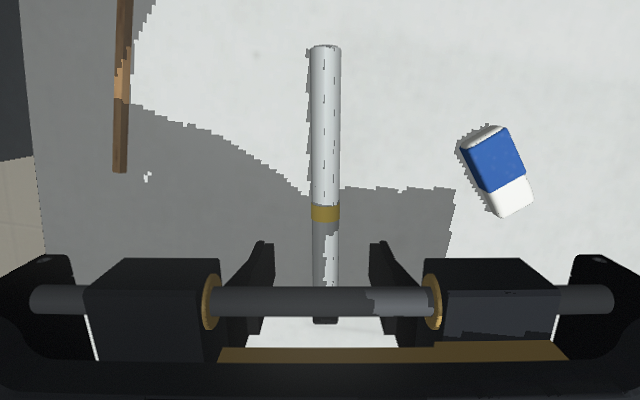

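The tube is centred between the fingers, so I'll close.

drive_tool(
  plan=[
    {"offset":[0,-0.2,0.05],"delta_rot":[0,0,0],"jaw":0.8},
    {"offset":[0,-0.2,0.05],"delta_rot":[0,0,0],"jaw":0.8},
    {"offset":[0,-0.2,0.05],"delta_rot":[0,0,0],"jaw":0.8},
    {"offset":[0,-0.2,0.05],"delta_rot":[0,0,0],"jaw":0.8},
    {"offset":[0,-0.2,0.05],"delta_rot":[0,0,0],"jaw":0.8},
    {"offset":[0,-0.2,0.05],"delta_rot":[0,0,0],"jaw":0.8},
    {"offset":[0,-0.2,0.05],"delta_rot":[0,0,0],"jaw":0.8},
    {"offset":[0,-0.2,0.05],"delta_rot":[0,0,0],"jaw":0.8},
  ],
  squeeze=40,
)

```text
time: 2.92
position: [0.4372, -0.0989, 0.0045]
tool_rot: [0.998, 0.066, 0.0, 0.0]
ft_force: [0.4, 1.3, 1.9]
grip_width: 0.0131
```

```bash
python3 -c "
from h import *
go((.4373,-.0992,.14),7.7); print(get_obs()['ft_force'])"
```

```text
offset cm [ 1.000e-02  4.000e-02 -1.355e+01] rot [ 0.02 -0.03 -0.08] | pos [ 0.4372 -0.0989  0.0045] q [-0.47  0.72  2.02  0.    0.39 -0.61] t 2.92 w 0.0131
[0.39981605 1.28550828 1.92876179]
```

drive_tool(
  plan=[
    {"offset":[0,0,-4],"delta_rot":[0,0,0],"jaw":0.8},
    {"offset":[0,0,-8],"delta_rot":[0,0,0],"jaw":0.8},
    {"offset":[0,0,-11.5],"delta_rot":[0,0,7],"jaw":0.8},
    {"offset":[0,2,-12],"delta_rot":[0,0,14],"jaw":0.8},
    {"offset":[0,5,-12],"delta_rot":[0,0,21],"jaw":0.8},
    {"offset":[1,8,-12],"delta_rot":[0,0,28],"jaw":0.8},
    {"offset":[2,10,-12],"delta_rot":[0,0,35],"jaw":0.8},
    {"offset":[2.5,11,-12],"delta_rot":[0,0,42],"jaw":0.8},
  ],
)

```text
time: 3.58
position: [0.4783, -0.2079, 0.1247]
tool_rot: [0.954, -0.299, 0.002, 0.001]
ft_force: [0.8, -0.1, 0.2]
grip_width: 0.0128
```

```bash
python3 -c "
from h import *
go((.4945,-.237,.12),-99,False)"
```

```text
offset cm [2.99 1.46 0.48] rot [-0.11 -0.22 64.17] | pos [ 0.4783 -0.2079  0.1247] q [-0.62  0.53  1.79 -0.    0.82 -0.02] t 3.58 w 0.0128
```

drive_tool(
  plan=[
    {"offset":[3,1.5,0.4],"delta_rot":[0,0,57],"jaw":0.8},
    {"offset":[3,1.5,0.4],"delta_rot":[0,0,57],"jaw":0.8},
    {"offset":[3,1.5,0.4],"delta_rot":[0,0,57],"jaw":0.8},
    {"offset":[3,1.5,0.4],"delta_rot":[0,0,57],"jaw":0.8},
    {"offset":[3,1.5,0.4],"delta_rot":[0,0,57],"jaw":0.8},
    {"offset":[3,1.5,0.4],"delta_rot":[0,0,57],"jaw":0.8},
    {"offset":[3,1.5,0.4],"delta_rot":[0,0,57],"jaw":0.8},
    {"offset":[3,1.5,0.4],"delta_rot":[0,0,57],"jaw":0.8},
  ],
)

```text
time: 4.25
position: [0.492, -0.2335, 0.1198]
tool_rot: [-0.696, 0.718, 0.001, -0.0]
ft_force: [-0.1, -0.0, -0.2]
grip_width: 0.0124
```

```bash
python3 -c "
from h import *
go((.4945,-.237,.12),-99,False)
snap('wrist','w3')"
```

```text
offset cm [ 0.34 -0.26 -0.02] rot [0.08 0.04 7.28] | pos [ 0.492  -0.2335  0.1198] q [-0.65  0.57  1.73 -0.    0.85  0.95] t 4.25 w 0.0124
```

View pics/w3.png

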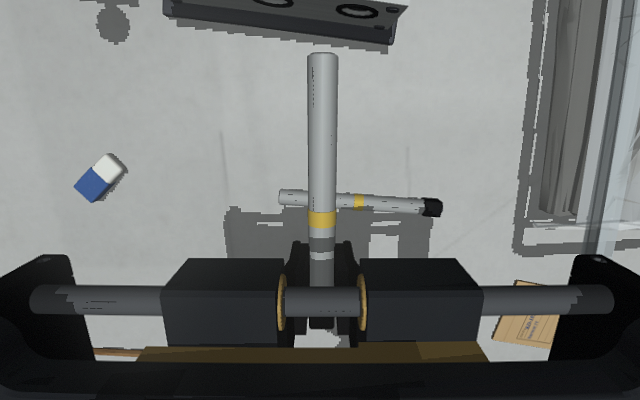

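The wrist view shows tube_2 held straight, with its end at (322,55) and band at (322,215). Tube B is lying at (279,196)–(442,207). The block's lower foot edge is at the top. I'll go higher and look at the whole block.

```bash
python3 -c "
from h import *
go((.53,-.20,.24),-99,False)"
```

```text
offset cm [ -3.49  -3.66 -12.02] rot [0.07 0.04 7.06] | pos [ 0.4921 -0.2336  0.1198] q [-0.65  0.57  1.73 -0.    0.85  0.96] t 4.3 w 0.0133
```

drive_tool(
  plan=[
    {"offset":[-3.5,-3.7,-12],"delta_rot":[0,0,7],"jaw":0.8},
    {"offset":[-3.5,-3.7,-12],"delta_rot":[0,0,7],"jaw":0.8},
    {"offset":[-3.5,-3.7,-12],"delta_rot":[0,0,7],"jaw":0.8},
    {"offset":[-3.5,-3.7,-12],"delta_rot":[0,0,7],"jaw":0.8},
    {"offset":[-3.5,-3.7,-12],"delta_rot":[0,0,7],"jaw":0.8},
    {"offset":[-3.5,-3.7,-12],"delta_rot":[0,0,7],"jaw":0.8},
    {"offset":[-3.5,-3.7,-12],"delta_rot":[0,0,7],"jaw":0.8},
    {"offset":[-3.5,-3.7,-12],"delta_rot":[0,0,7],"jaw":0.8},
  ],
)

```text
time: 4.97
position: [0.5287, -0.1994, 0.2381]
tool_rot: [-0.654, 0.757, 0.002, -0.001]
ft_force: [0.2, -0.9, -1.6]
grip_width: 0.0127
```

```bash
python3 -c "
from h import *
go((.53,-.20,.24),-99,False)
snap('wrist','w4')"
```

```text
offset cm [ 0.04 -0.14 -0.19] rot [0.27 0.11 0.61] | pos [ 0.5287 -0.1994  0.2381] q [-0.56  0.43  1.56 -0.    1.15  1.16] t 4.97 w 0.0127
```

View pics/w4.png

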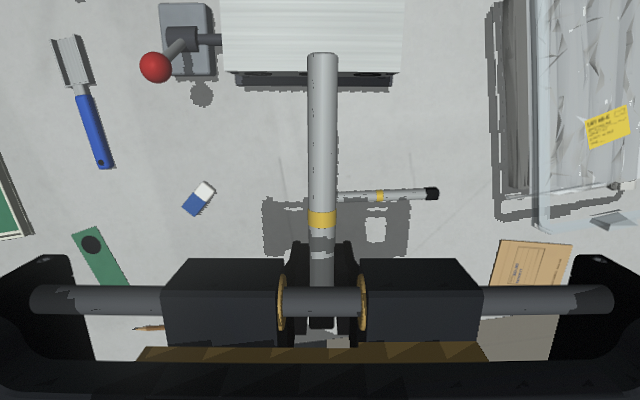

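```bash
python3 -c "
import cv2
im=cv2.imread('pics/w4_raw.png')
cv2.imwrite('pics/w4a.png',cv2.resize(im[40:110,205:315],None,fx=7,fy=7,interpolation=cv2.INTER_CUBIC))
cv2.imwrite('pics/w4b.png',cv2.resize(im[40:110,305:415],None,fx=7,fy=7,interpolation=cv2.INTER_CUBIC))
"
```

```text
(no output)
```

View pics/w4a.png

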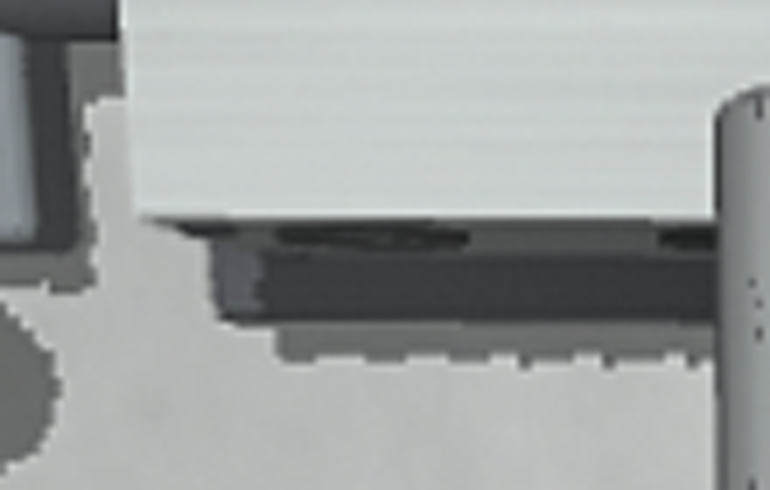

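View pics/w4b.png

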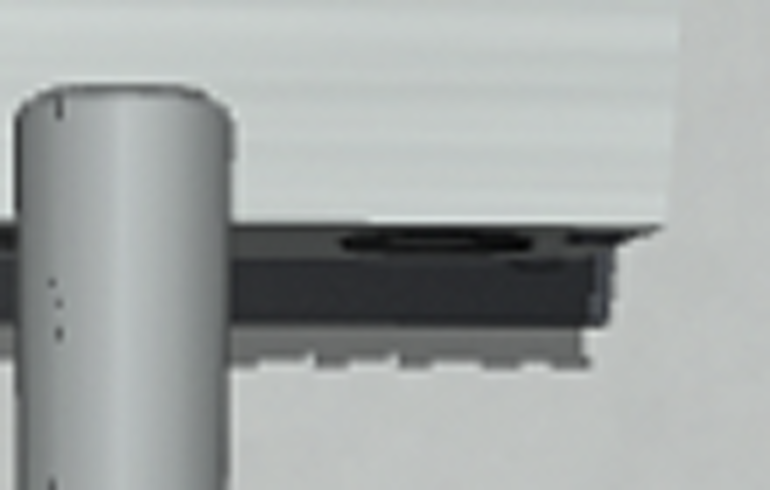

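```bash
python3 -c "
from h import *
o=ob('w4')
a=px2w('wrist',[(225,70.9),(399.7,72.4)],.07,o); b=px2w('wrist',[(236.7,86),(391.4,86.4)],.0,o)
for p,d in ((a,.04),(b,.05)):
    v=p[0]-p[1]; L=np.linalg.norm(v[:2]); y=v/L; x=np.array([y[1],-y[0],0]); c=p.mean(0)+d*x
    print(p.round(4),L.round(4),'yaw',np.degrees(np.arctan2(x[1],x[0])).round(2),'centre',c.round(4))
    for yy in(-.055,0): print('face bore',yy,(c-.04*x+yy*y).round(4))
t=px2w('wrist',[(322.5,54),(322.5,212.5)],.238+.003,o); print(t,np.linalg.norm(t[0]-t[1]), np.degrees(np.arctan2(*(t[0]-t[1])[[1,0]])))
t=px2w('wrist',[(438,193),(377,195.5)],.007,o); print(t)
"
```

```text
[[ 0.6493 -0.1269  0.07  ]
 [ 0.6243 -0.2879  0.07  ]] 0.1629 yaw -8.86 centre [ 0.6763 -0.2135  0.07  ]
face bore -0.055 [ 0.6283 -0.2617  0.07  ]
face bore 0 [ 0.6368 -0.2074  0.07  ]
[[ 0.6402 -0.1184  0.    ]
 [ 0.614  -0.2933  0.    ]] 0.1769 yaw -8.52 centre [ 0.6765 -0.2133  0.    ]
face bore -0.055 [ 0.6288 -0.2617  0.    ]
face bore 0 [ 0.637  -0.2073  0.    ]
[[ 0.62836099 -0.21542634  0.241     ]
 [ 0.55555365 -0.20481845  0.241     ]] 0.0735760495777894 -8.289553135129028
[[ 0.48176951 -0.33833961  0.007     ]
 [ 0.48945102 -0.26343069  0.007     ]]
```

```bash
python3 -c "
from h import *
go((.5149,-.2443,.0425),-98.7,False)"
```

```text
offset cm [ 4.67  0.65 19.57] rot [0.24 0.1  0.3 ] | pos [ 0.5289 -0.1995  0.2382] q [-0.56  0.43  1.56 -0.    1.15  1.16] t 5.02 w 0.013
```

drive_tool(
  plan=[
    {"offset":[3,0.7,2],"delta_rot":[0.2,0.1,0.3],"jaw":0.8},
    {"offset":[4.7,0.8,5],"delta_rot":[0.2,0.1,0.3],"jaw":0.8},
    {"offset":[4.7,0.8,9],"delta_rot":[0.2,0.1,0.3],"jaw":0.8},
    {"offset":[4.7,0.8,13],"delta_rot":[0.2,0.1,0.3],"jaw":0.8},
    {"offset":[4.7,0.8,16],"delta_rot":[0.2,0.1,0.3],"jaw":0.8},
    {"offset":[4.7,0.7,18.5],"delta_rot":[0.2,0.1,0.3],"jaw":0.8},
    {"offset":[4.7,0.7,19.5],"delta_rot":[0.2,0.1,0.3],"jaw":0.8},
    {"offset":[4.7,0.7,19.5],"delta_rot":[0.2,0.1,0.3],"jaw":0.8},
  ],
)

```text
time: 5.68
position: [0.5143, -0.2441, 0.0419]
tool_rot: [-0.651, 0.759, 0.002, -0.0]
ft_force: [-0.3, -0.2, -0.6]
grip_width: 0.0131
```

```bash
python3 -c "
from h import *
go((.5149,-.2443,.0425),-98.7,False)
snap('wrist','w5'); snap('side','s5',4,(280,180,480,330))
o=get_obs(); print(o['ft_force'],o['moment'])
x=np.array([.9885,-.1513,0]);f=np.array([.6286,-.2617,.045])
print(w2px('side',[f-.015*x,f-.1577*x]))"
```

```text
offset cm [ 0.01 -0.06 -0.06] rot [ 0.18  0.1  -0.01] | pos [ 0.5143 -0.2441  0.0419] q [-0.64  0.72  1.7   0.    0.72  1.08] t 5.68 w 0.0131
[ 0.64447173 -0.42235377 -0.29492586] [ 0.03547157 -0.00463641  0.01243473]
[[383.24889494 285.49599508]
 [318.78270724 299.1903758 ]]
```

View pics/w5.png

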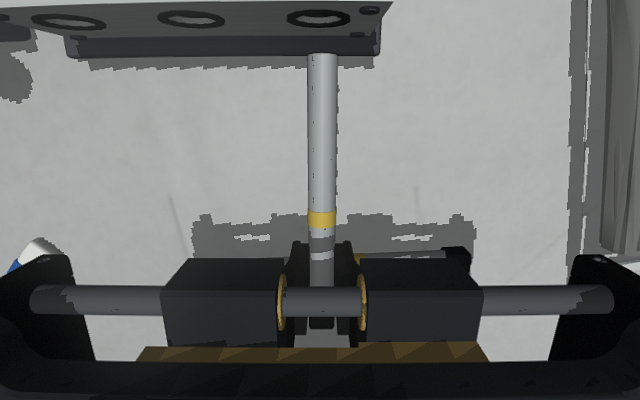

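View pics/s5.png

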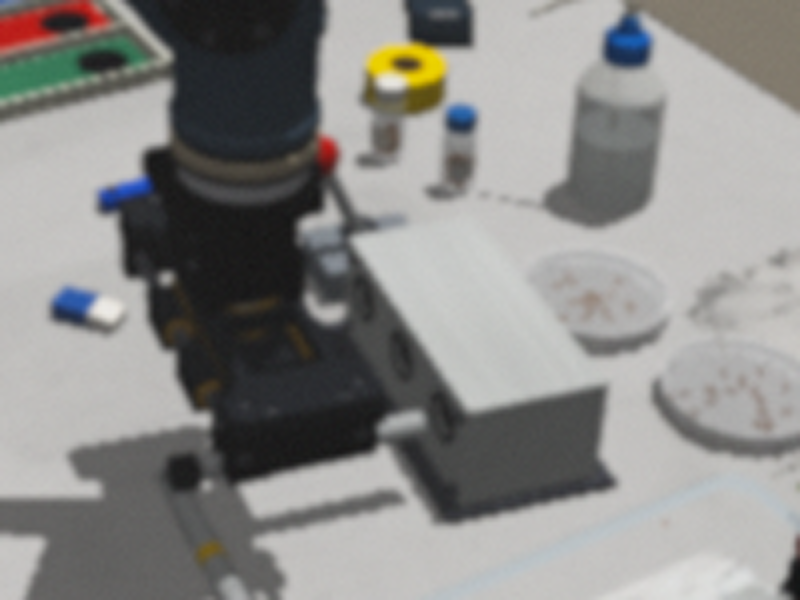

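```bash
python3 -c "
from h import *
o=ob('w5');x=np.array([.9885,-.1513,0]);f=np.array([.6286,-.2617,.045]);y=np.array([.1513,.9885,0])
print(w2px('wrist',[f,f+.055*y,f+.11*y,f-.015*x,f-.087*x],o))
im=cv2.imread('pics/w5_raw.png')
cv2.imwrite('pics/w5a.png',cv2.resize(im[0:80,150:390],None,fx=3.3,fy=3.3,interpolation=cv2.INTER_CUBIC))
"
```

```text
[[319.65731735  17.2149733 ]
 [192.15077731  18.22187945]
 [ 69.0002395   21.26419949]
 [319.68149918  54.73627521]
 [319.79739514 210.13454481]]
```

View pics/w5a.png

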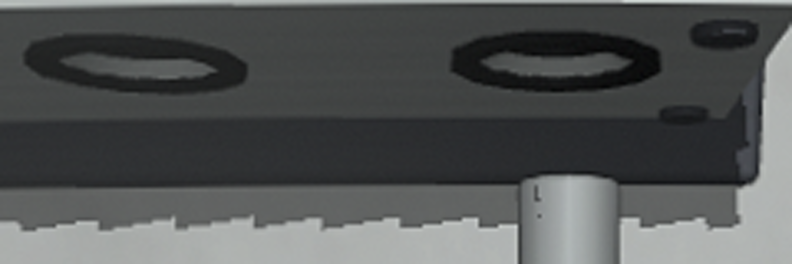

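The side view shows the tube tip in line with the right-hand bore. In the wrist crop the bore ring is centred at u≈318.5 and the tube at u≈322.5, so I'll shift 1.7 mm along tool -x and then creep in.

drive_tool(
  plan=[
    {"offset":[-0.17,0,-0.05],"delta_rot":[0.2,0.1,0],"jaw":0.8},
    {"offset":[-0.17,-0.5,-0.05],"delta_rot":[0.2,0.1,0],"jaw":0.8},
    {"offset":[-0.17,-1.0,-0.05],"delta_rot":[0.2,0.1,0],"jaw":0.8},
    {"offset":[-0.17,-1.4,-0.05],"delta_rot":[0.2,0.1,0],"jaw":0.8},
    {"offset":[-0.17,-1.8,-0.05],"delta_rot":[0.2,0.1,0],"jaw":0.8},
    {"offset":[-0.17,-2.2,-0.05],"delta_rot":[0.2,0.1,0],"jaw":0.8},
    {"offset":[-0.17,-2.5,-0.05],"delta_rot":[0.2,0.1,0],"jaw":0.8},
    {"offset":[-0.17,-2.5,-0.05],"delta_rot":[0.2,0.1,0],"jaw":0.8},
  ],
)

```text
time: 6.45
position: [0.531, -0.2424, 0.0436]
tool_rot: [-0.652, 0.758, 0.008, -0.004]
ft_force: [-17.7, 0.8, 1.3]
grip_width: 0.0127
```

```bash
python3 -c "
from h import *
go((.6012,-.2575,.0425),-98.7,False)
snap('wrist','w6',3,(220,0,420,200))
o=get_obs(); print(o['ft_force'],o['moment'])"
```

```text
offset cm [ 0.45 -7.17 -0.02] rot [1.05 0.25 0.14] | pos [ 0.531  -0.2424  0.0436] q [-0.62  0.73  1.65 -0.01  0.78  1.11] t 6.45 w 0.0127
[-18.0605217    0.44548611   0.70785853] [ 0.07503715  2.94934421 -0.25039912]
```

View pics/w6.png

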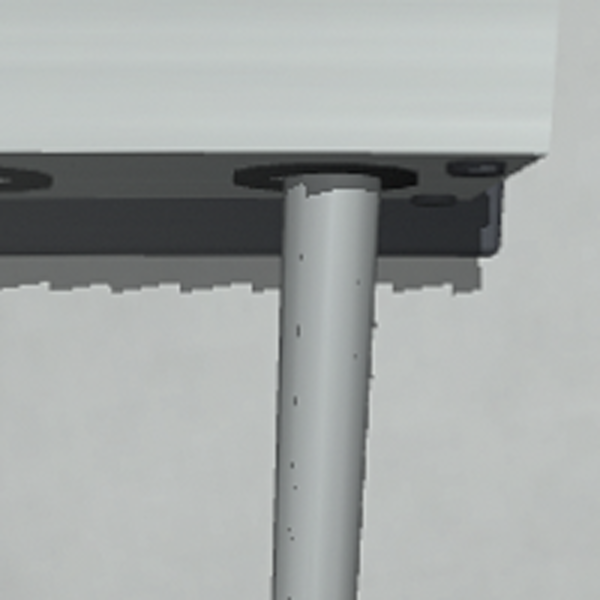

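```bash
python3 -c "
from h import *
snap('wrist','w7'); snap('side','s7',4,(300,180,500,330))
o=get_obs(); print(o['position'],o['tool_rot'],o['ft_force'],o['moment'],o['joint_velocities'],o['grip_width'])
y=np.array([.1513,.9885,0]);f=np.array([.6286,-.2617,.045])
print('lateral',(o['position']-f)@y)
o=ob('w5');print('lateral5',(o['position']-f)@y)"
```

```text
[ 0.53098754 -0.24251743  0.04367188] [-0.65217265  0.75801572  0.00811465 -0.00414238] [-17.77149902   0.83475193   1.10337579] [ 0.02767111  2.96557453 -0.23166743] [-0.00073051 -0.00204894  0.00127676  0.00043239 -0.00118122  0.0005359 ] 0.012985872369039534
lateral 0.004193210196388116
lateral5 9.854188522153888e-05
```

View pics/w7.png

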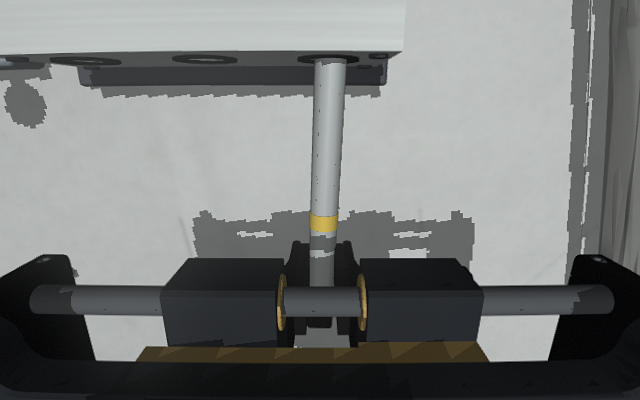

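View pics/s7.png

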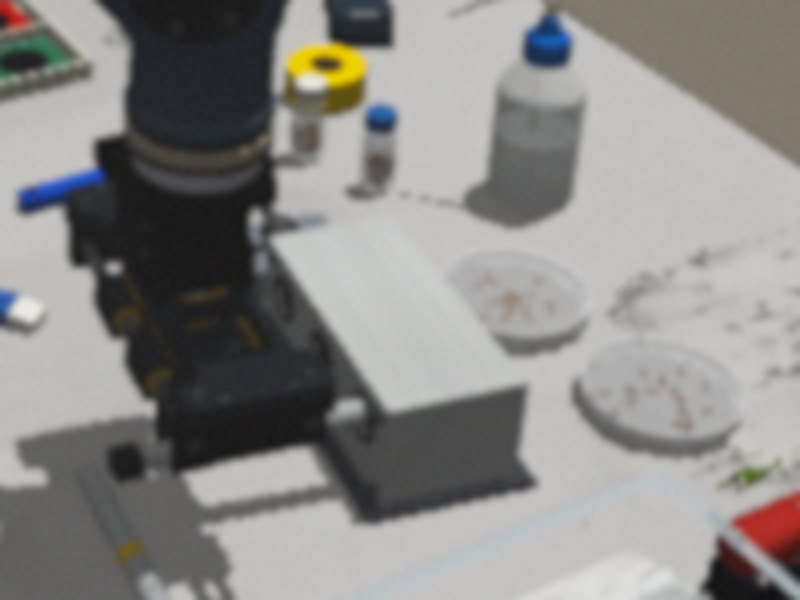

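drive_tool(
  plan=[
    {"offset":[0,0.5,0],"delta_rot":[0,0,0],"jaw":0.8},
    {"offset":[0,1,0],"delta_rot":[0,0,0],"jaw":0.8},
    {"offset":[0,1.5,0],"delta_rot":[0,0,0],"jaw":0.8},
    {"offset":[0,1.8,0],"delta_rot":[0,0,0],"jaw":0.8},
    {"offset":[0,1.8,0],"delta_rot":[0,0,0],"jaw":0.8},
    {"offset":[0,1.8,0],"delta_rot":[0,0,0],"jaw":0.8},
    {"offset":[0,1.8,0],"delta_rot":[0,0,0],"jaw":0.8},
    {"offset":[0,1.8,0],"delta_rot":[0,0,0],"jaw":0.8},
  ],
)

```text
time: 7.27
position: [0.5245, -0.2449, 0.0459]
tool_rot: [-0.652, 0.758, -0.004, 0.001]
ft_force: [0.1, -0.9, 0.4]
grip_width: 0.013
```

```bash
python3 -c "
from h import *
o=snap('wrist','w8',3,(200,0,420,200)); 
print(o['position'],o['tool_rot'],o['ft_force'],o['grip_width'],R.from_quat(o['tool_rot']).as_matrix().round(4))
y=np.array([.1513,.9885,0]);f=np.array([.6286,-.2617,.045])
print('lateral',(o['position']-f)@y, w2px('wrist',[f],o))"
```

```text
[ 0.52450945 -0.24485755  0.04594785] [-0.65168218  0.75847903 -0.00431815  0.00112088] [ 0.14551628 -0.92252521  0.39793157] 0.012961713270613734 [[-0.1506 -0.9886  0.0073]
 [-0.9886  0.1506 -0.0051]
 [ 0.0039 -0.008  -1.    ]]
lateral 0.0008998586855272851 [[321.69492163  44.95669888]]
```

View pics/w8.png

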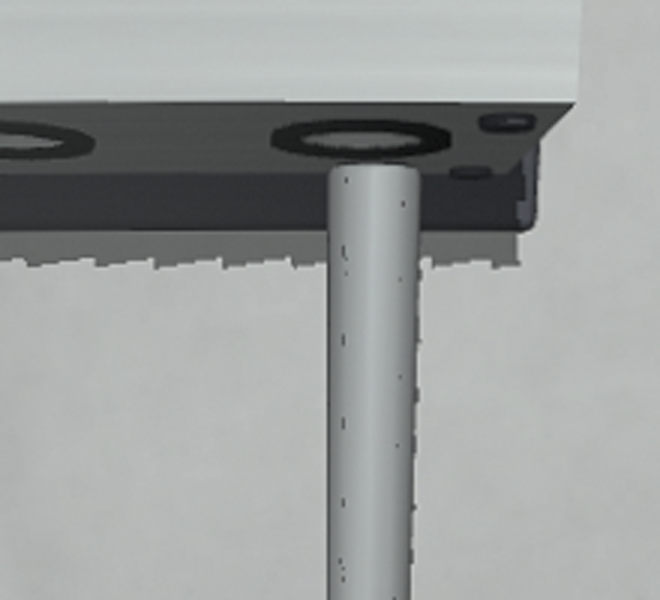

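drive_tool(
  plan=[
    {"offset":[0,0,0],"delta_rot":[0,0,0],"jaw":0.8},
    {"offset":[0,0,0],"delta_rot":[0,0,0],"jaw":0.8},
    {"offset":[0,0,0],"delta_rot":[0,0,0],"jaw":0.8},
    {"offset":[0,0,0],"delta_rot":[0,0,0],"jaw":0.8},
    {"offset":[0,0,0],"delta_rot":[0,0,0],"jaw":0.8},
    {"offset":[0,0,0],"delta_rot":[0,0,0],"jaw":0.8},
    {"offset":[0,0,0],"delta_rot":[0,0,0],"jaw":0.8},
    {"offset":[0,0,0],"delta_rot":[0,0,0],"jaw":0.8},
  ],
)

```text
time: 7.98
position: [0.5238, -0.2446, 0.0457]
tool_rot: [-0.652, 0.759, -0.004, 0.001]
ft_force: [0.4, -0.0, -1.1]
grip_width: 0.0128
```

```bash
python3 -c "
from h import *
o=snap('wrist','w9',3,(200,0,420,200)); 
print(o['position'],o['tool_rot'],o['ft_force'],o['grip_width'])
go((.5149,-.2443,.0425),-98.7,False)
y=np.array([.1513,.9885,0]);f=np.array([.6286,-.2617,.045])
print('lateral',(o['position']-f)@y, w2px('wrist',[f],o))"
```

```text
[ 0.52384774 -0.24463059  0.04574907] [-0.65160069  0.75855211 -0.00378654  0.00095418] [ 0.43261759 -0.00723943 -1.09976832] 0.01278965756718654
offset cm [0.1  0.89 0.32] rot [-0.4  -0.2   0.02] | pos [ 0.5238 -0.2446  0.0458] q [-0.63  0.72  1.69  0.    0.73  1.09] t 8.03 w 0.0128
lateral 0.0010240936890034114 [[321.92424281  43.18565424]]
```

View pics/w9.png

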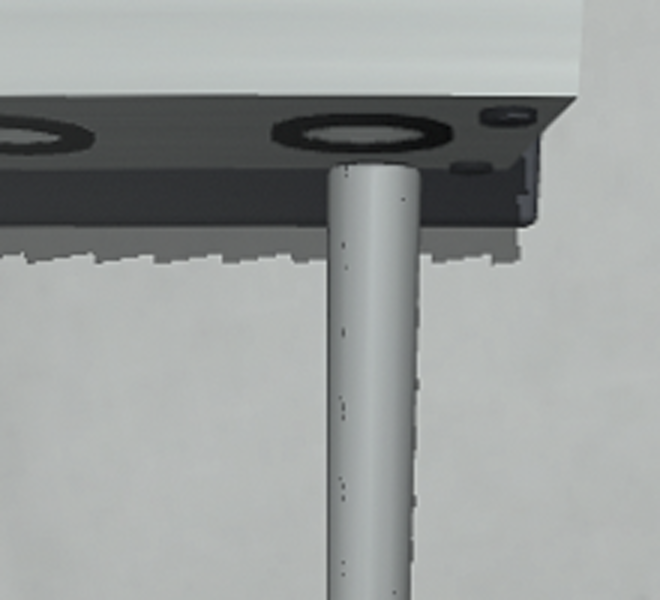

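drive_tool(
  plan=[
    {"offset":[-0.07,0.5,0.1],"delta_rot":[-0.4,-0.2,-0.6],"jaw":0.8},
    {"offset":[-0.07,0.5,0.3],"delta_rot":[-0.4,-0.2,-0.6],"jaw":0.8},
    {"offset":[-0.07,0.5,0.3],"delta_rot":[-0.4,-0.2,-0.6],"jaw":0.8},
    {"offset":[-0.07,0.5,0.3],"delta_rot":[-0.4,-0.2,-0.6],"jaw":0.8},
    {"offset":[-0.07,0.5,0.3],"delta_rot":[-0.4,-0.2,-0.6],"jaw":0.8},
    {"offset":[-0.07,0.5,0.3],"delta_rot":[-0.4,-0.2,-0.6],"jaw":0.8},
    {"offset":[-0.07,0.5,0.3],"delta_rot":[-0.4,-0.2,-0.6],"jaw":0.8},
    {"offset":[-0.07,0.5,0.3],"delta_rot":[-0.4,-0.2,-0.6],"jaw":0.8},
  ],
)

```text
time: 8.7
position: [0.5191, -0.2433, 0.0428]
tool_rot: [-0.656, 0.755, -0.0, 0.0]
ft_force: [-0.5, 0.0, -0.5]
grip_width: 0.0129
```

```bash
python3 -c "
from h import *
o=snap('wrist','w10',3,(200,0,420,200)); snap('side','s10',10,(360,255,430,310))
print(o['position'],o['tool_rot'],o['ft_force'],o['grip_width'])
go((.5149,-.2443,.0425),-98.7,False)
x=np.array([.9885,-.1513,0]);y=np.array([.1513,.9885,0]);f=np.array([.6286,-.2617,.045])
print('lateral',(o['position']-f)@y, (o['position']-f)@x, w2px('wrist',[f],o))
s=lambda P:((w2px('side',P)-[360,255])*10).round(0)
c=(o['position']-f)@x
front=f+x*(c+.0997)
c0=f+.04*x-[0,0,.045]
print('bore',s([f,f+[0,0,.0085],f-[0,0,.0085]]),'front',s([front,front+[0,0,.007],front-[0,0,.007]]),'corners',s([c0-.04*x-.0825*y+[0,0,.07],c0+.04*x-.0825*y+[0,0,.07],c0-.05*x-.089*y]))"
```

```text
[ 0.51910439 -0.24325158  0.04277142] [-6.55545915e-01  7.55155311e-01 -9.70329799e-05  1.51662638e-05] [-0.48906048  0.02261422 -0.47367483] 0.012931000686787314
offset cm [0.17 0.4  0.02] rot [-0.   -0.    0.63] | pos [ 0.5191 -0.2432  0.0427] q [-0.63  0.72  1.7  -0.    0.73  1.08] t 8.8 w 0.0132
lateral 0.0016695749521306441 -0.11102765284557407 [[326.11059772  29.59173135]]
bore [[298. 291.]
 [300. 260.]
 [295. 322.]] front [[249. 302.]
 [250. 276.]
 [247. 327.]] corners [[482. 456.]
 [848. 374.]
 [422. 753.]]
```

View pics/w10.png

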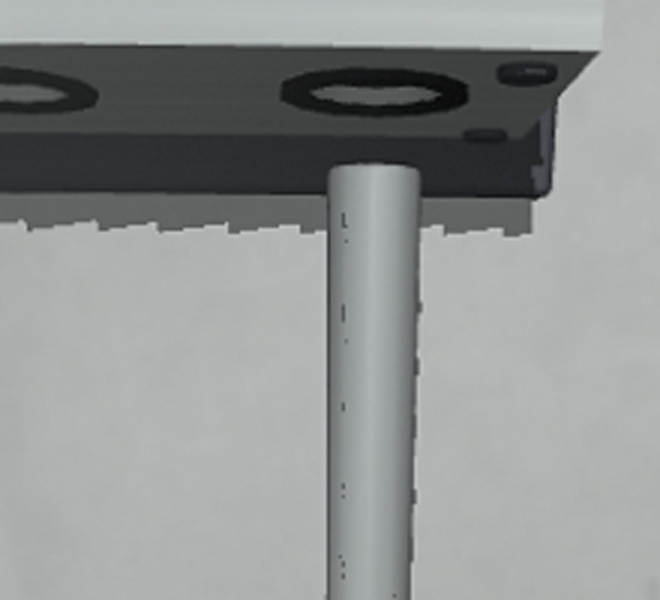

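View pics/s10.png

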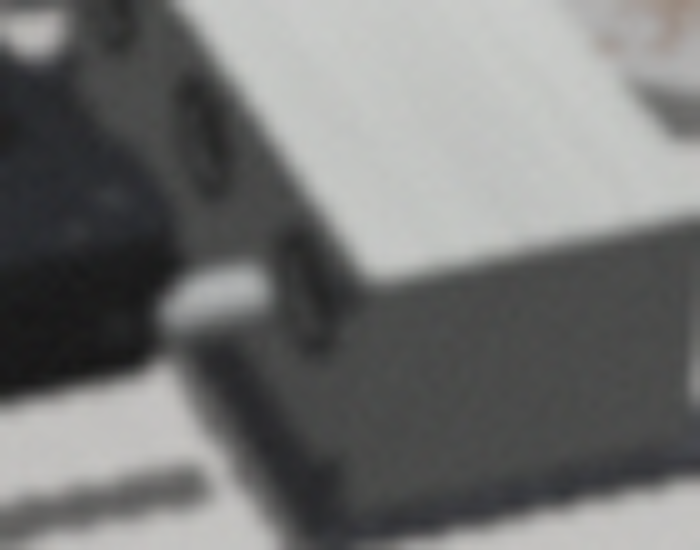

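```bash
python3 -c "
from h import *
im=cv2.imread('pics/s10_raw.png')[272:298,366:402]
im=cv2.convertScaleAbs(im,alpha=1.6,beta=-40)
cv2.imwrite('pics/s10b.png',cv2.resize(im,None,fx=22,fy=22,interpolation=cv2.INTER_CUBIC))
g=cv2.cvtColor(cv2.imread('pics/s10_raw.png'),cv2.COLOR_BGR2GRAY)
print(g[276:296,374:396])
"
```

```text
[[ 47  46  49  57  68  72  73  71  72  74  73  73  72  72  71  71  78 104
  142 176 192 198]
 [ 45  46  43  56  67  74  75  73  76  73  74  74  74  69  64  60  66  82
  114 156 184 195]
 [ 39  39  40  51  67  74  75  72  75  75  72  73  69  62  54  48  51  65
   91 131 165 188]
 [ 34  32  36  48  63  70  73  73  74  74  75  75  71  59  48  41  45  55
   76 101 141 174]
 [ 29  30  33  41  56  69  75  77  81  85  87  84  74  61  49  47  44  48
   62  82 114 154]
 [ 28  27  29  37  57  78  92 103 111 117 120 111  89  65  53  51  43  43
   55  69  90 126]
 [ 27  28  35  55  84 112 131 144 152 157 156 143 111  76  55  56  45  41
   48  59  71  96]
 [ 29  31  49  84 123 151 166 171 172 174 173 160 130  86  60  56  48  39
   43  51  58  73]
 [ 30  47  77 115 150 169 172 174 170 168 164 155 129  89  63  58  53  41
   38  46  50  59]
 [ 35  59 105 137 157 162 159 157 151 146 139 131 111  82  61  61  59  48
   40  45  51  58]
 [ 39  67 109 135 142 140 135 128 120 114 107  99  89  73  60  56  60  52
   44  47  58  63]
 [ 38  59  91 113 118 111 103  95  92  85  83  79  74  68  61  58  60  57
   50  54  65  72]
 [ 35  50  76  88  88  81  73  71  66  66  69  70  71  71  66  59  55  53
   50  56  71  72]
 [ 33  49  68  80  74  64  56  54  51  55  63  71  69  75  68  61  52  46
   48  58  67  72]
 [ 45  70  87  90  79  62  50  44  43  46  57  63  69  74  71  69  58  56
   57  65  71  73]
 [ 77 115 129 116  93  72  51  44  42  41  48  59  67  73  74  71  68  66
   65  70  73  73]
 [132 158 165 144 108  84  60  48  43  43  47  52  65  69  72  73  72  72
   73  74  73  73]
 [171 184 182 163 128  97  74  59  48  42  42  48  57  65  72  72  73  73
   75  73  73  73]
 [189 194 190 178 146 113  90  71  52  44  42  44  52  59  69  71  71  73
   73  72  72  74]
 [193 193 193 187 163 127 101  83  63  50  44  41  47  54  64  71  72  72
   73  73  75  74]]
```

View pics/s10b.png

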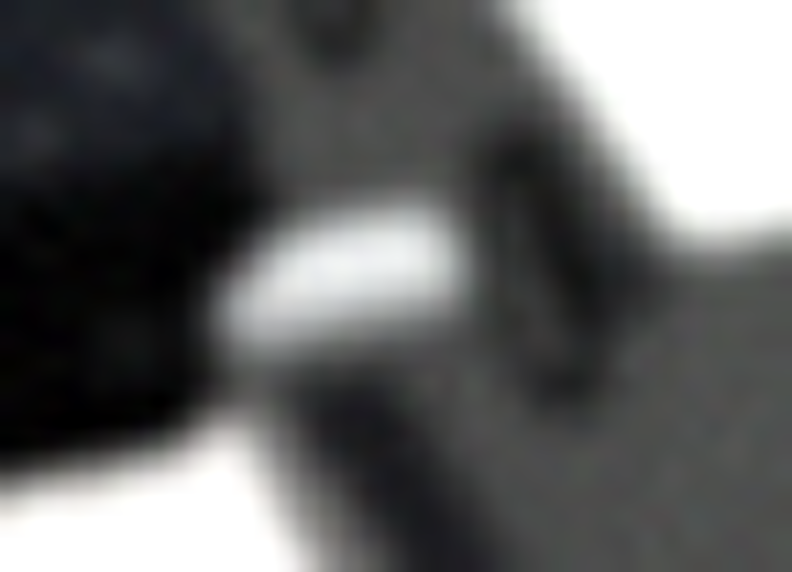

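```bash
python3 -c "
from h import *
for n in ('s5','s10'):
    im=cv2.imread(f'pics/{n}_raw.png')[268:298,362:402]
    im=cv2.convertScaleAbs(im,alpha=1.8,beta=-50)
    cv2.imwrite(f'pics/{n}c.png',cv2.resize(im,None,fx=19,fy=19,interpolation=cv2.INTER_CUBIC))
x=np.array([.9885,-.1513,0]);y=np.array([.1513,.9885,0]);f=np.array([.6286,-.2617,.045])
for fn,L in (('w5',0),('w10',0)):
    o=ob(fn);c=(o['position']-f)@x;l=(o['position']-f)@y
    fr=f+x*(c+.0997); bk=fr-.02*x
    print(fn,l,c,((w2px('side',[f,fr,bk])-[362,268])*19).round(0))
"
```

```text
w5 9.854188522153888e-05 -0.1156442161737351 [[528. 306.]
 [396. 334.]
 [229. 369.]]
w10 0.0016695749521306441 -0.11102765284557407 [[528. 306.]
 [434. 326.]
 [268. 361.]]
```

View pics/s5c.png

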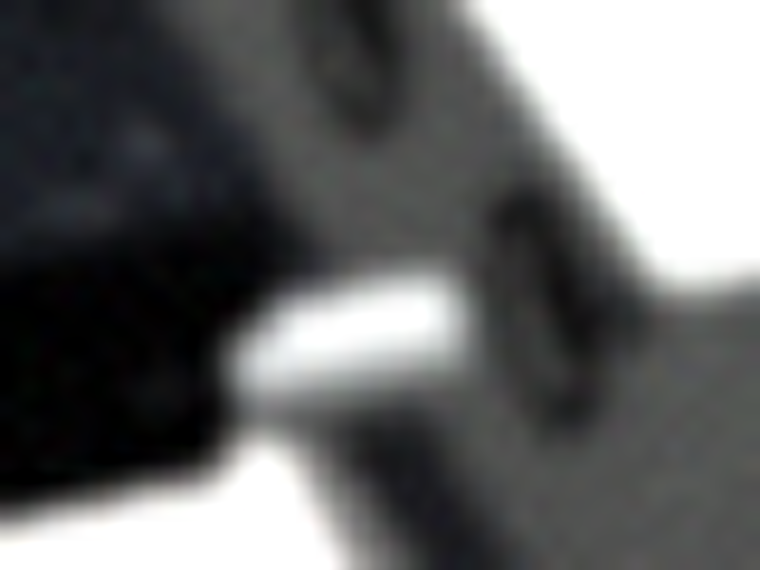

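View pics/s10c.png

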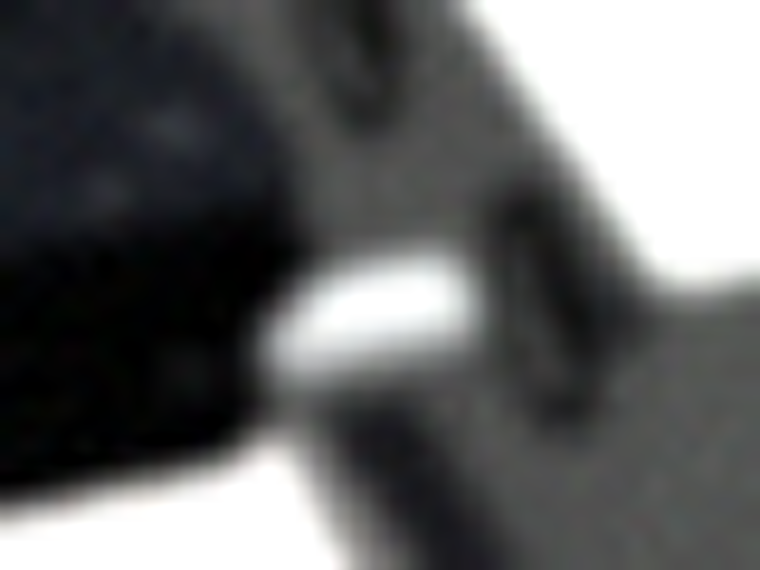

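drive_tool(
  plan=[
    {"offset":[0,0,0.1],"delta_rot":[0,0,0],"jaw":0.8},
    {"offset":[0,0,0.23],"delta_rot":[0,0,0],"jaw":0.8},
    {"offset":[0,0,0.23],"delta_rot":[0,0,0],"jaw":0.8},
    {"offset":[0,0,0.23],"delta_rot":[0,0,0],"jaw":0.8},
    {"offset":[0,0,0.23],"delta_rot":[0,0,0],"jaw":0.8},
    {"offset":[0,-0.2,0.23],"delta_rot":[0,0,0],"jaw":0.8},
    {"offset":[0,-0.4,0.23],"delta_rot":[0,0,0],"jaw":0.8},
    {"offset":[0,-0.4,0.23],"delta_rot":[0,0,0],"jaw":0.8},
  ],
)

```text
time: 9.47
position: [0.5237, -0.2441, 0.0405]
tool_rot: [-0.656, 0.755, -0.001, 0.0]
ft_force: [0.4, -0.3, 0.3]
grip_width: 0.0126
```

```bash
cat >> h.py <<'E'
def tubeviews(tag,bx,by,side=True):
    o=snap('wrist','w'+tag,3,(200,0,420,200))
    if side:
        snap('side','s'+tag); im=cv2.imread(f'pics/s{tag}_raw.png')[by:by+30,bx:bx+40]
        im=cv2.convertScaleAbs(im,alpha=1.8,beta=-50)
        cv2.imwrite(f'pics/s{tag}.png',cv2.resize(im,None,fx=19,fy=19,interpolation=cv2.INTER_CUBIC))
    return o
E
python3 -c "
from h import *
o=tubeviews('11',362,268)
x=np.array([.9885,-.1513,0]);y=np.array([.1513,.9885,0]);f=np.array([.6286,-.2617,.045])
print(o['position'],o['ft_force'],(o['position']-f)@y,(o['position']-f)@x)"
```

```text
[ 0.52369073 -0.24406543  0.04054179] [ 0.43946058 -0.34087641  0.27056704] 0.001559004001247257 -0.10637092825398721
```

View pics/w11.png

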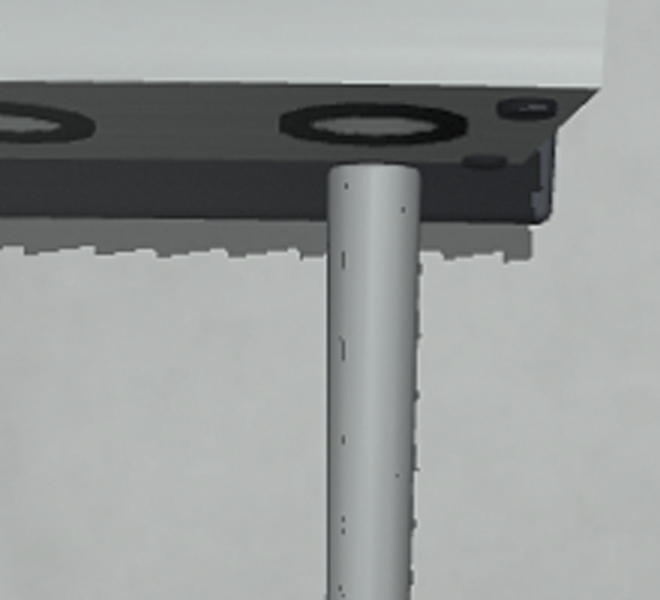

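View pics/s11.png

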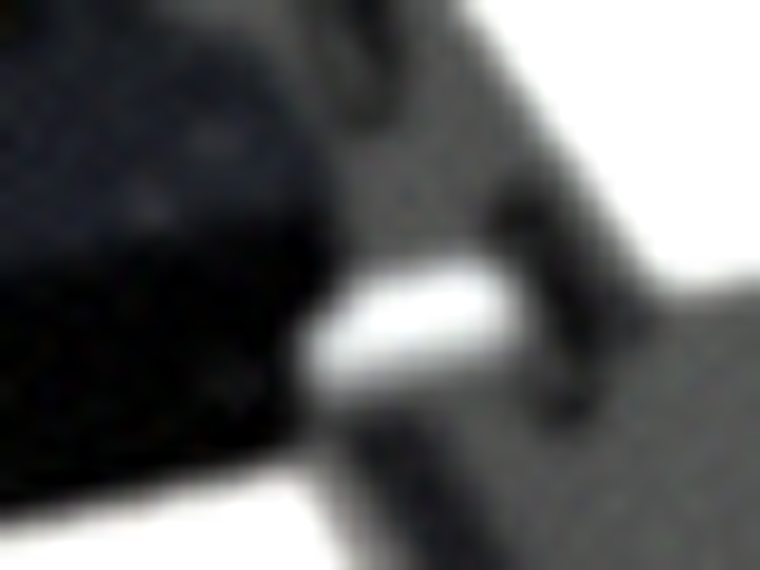

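drive_tool(
  plan=[
    {"offset":[0,0,0.07],"delta_rot":[0,0,0],"jaw":0.8},
    {"offset":[0,-0.3,0.07],"delta_rot":[0,0,0],"jaw":0.8},
    {"offset":[0,-0.5,0.07],"delta_rot":[0,0,0],"jaw":0.8},
    {"offset":[0,-0.7,0.07],"delta_rot":[0,0,0],"jaw":0.8},
    {"offset":[0,-0.9,0.07],"delta_rot":[0,0,0],"jaw":0.8},
    {"offset":[0,-1.1,0.07],"delta_rot":[0,0,0],"jaw":0.8},
    {"offset":[0,-1.3,0.07],"delta_rot":[0,0,0],"jaw":0.8},
    {"offset":[0,-1.3,0.07],"delta_rot":[0,0,0],"jaw":0.8},
  ],
)

```text
time: 10.23
position: [0.5365, -0.2458, 0.0398]
tool_rot: [-0.656, 0.755, -0.0, 0.0]
ft_force: [-0.2, 1.2, -0.6]
grip_width: 0.0127
```

```bash
python3 -c "
from h import *
o=tubeviews('12',362,268)
x=np.array([.9885,-.1513,0]);y=np.array([.1513,.9885,0]);f=np.array([.6286,-.2617,.045])
print(o['position'],o['ft_force'],o['moment'],(o['position']-f)@y,(o['position']-f)@x)"
```

```text
[ 0.53645235 -0.24579818  0.03977592] [-0.2356839   1.1520983  -0.64126648] [ 0.02224335  0.0694989  -0.05295282] 0.001777011097814279 -0.0934938993716573
```

View pics/w12.png

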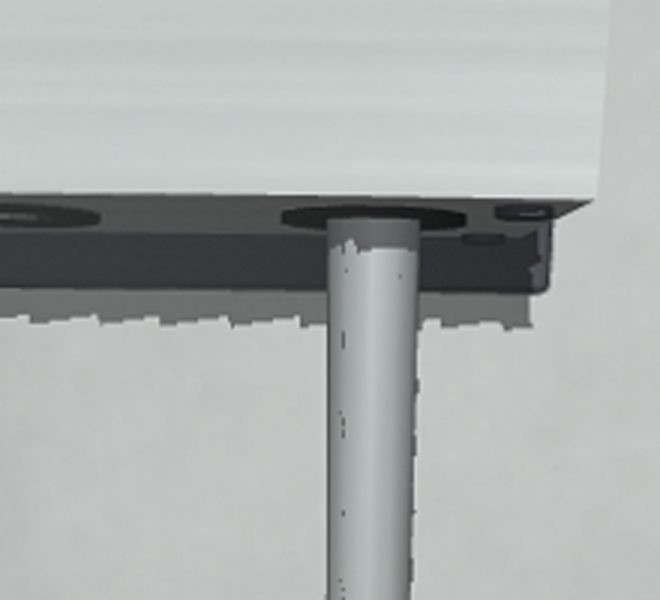

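View pics/s12.png

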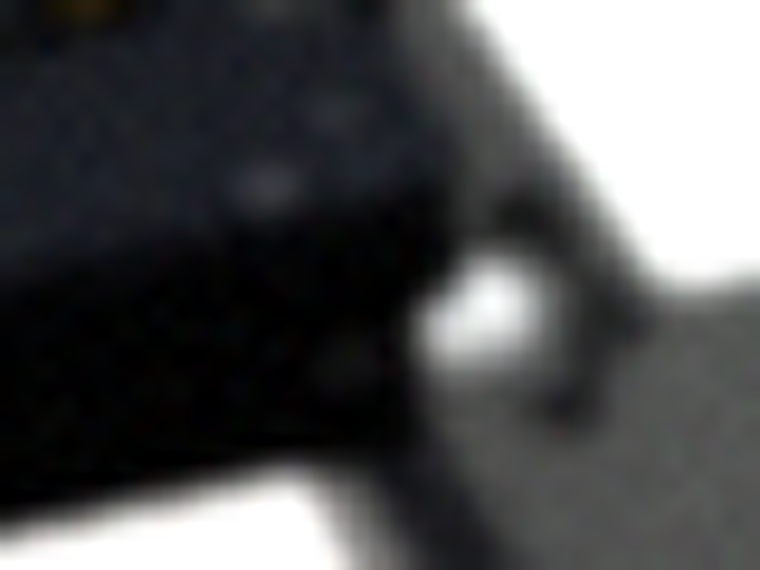

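drive_tool(
  plan=[
    {"offset":[0.01,-0.8,0],"delta_rot":[0,0,0],"jaw":0.8},
    {"offset":[0.02,-1.6,0],"delta_rot":[0,0,0],"jaw":0.8},
    {"offset":[0.03,-2.4,0],"delta_rot":[0,0,0],"jaw":0.8},
    {"offset":[0.04,-3.2,0],"delta_rot":[0,0,0],"jaw":0.8},
    {"offset":[0.05,-4,0],"delta_rot":[0,0,0],"jaw":0.8},
    {"offset":[0.06,-4.8,0],"delta_rot":[0,0,0],"jaw":0.8},
    {"offset":[0.06,-5.3,0],"delta_rot":[0,0,0],"jaw":0.8},
    {"offset":[0.06,-5.3,0],"delta_rot":[0,0,0],"jaw":0.8},
  ],
)

```text
time: 11.0
position: [0.5901, -0.2541, 0.0399]
tool_rot: [-0.656, 0.755, -0.001, 0.0]
ft_force: [1.2, -0.0, 0.8]
grip_width: 0.0131
```

```bash
python3 -c "
from h import *
o=snap('wrist','w13',4,(220,100,420,250))
x=np.array([.9885,-.1513,0]);y=np.array([.1513,.9885,0]);f=np.array([.6286,-.2617,.045])
print(o['position'],o['ft_force'],o['moment'],(o['position']-f)@y,(o['position']-f)@x)"
```

```text
[ 0.59007797 -0.25410122  0.039925  ] [ 1.15005876 -0.02944049  0.76910976] [ 0.04694237 -0.09289575  0.02760129] 0.0016830147832122384 -0.03922872178273642
```

View pics/w13.png

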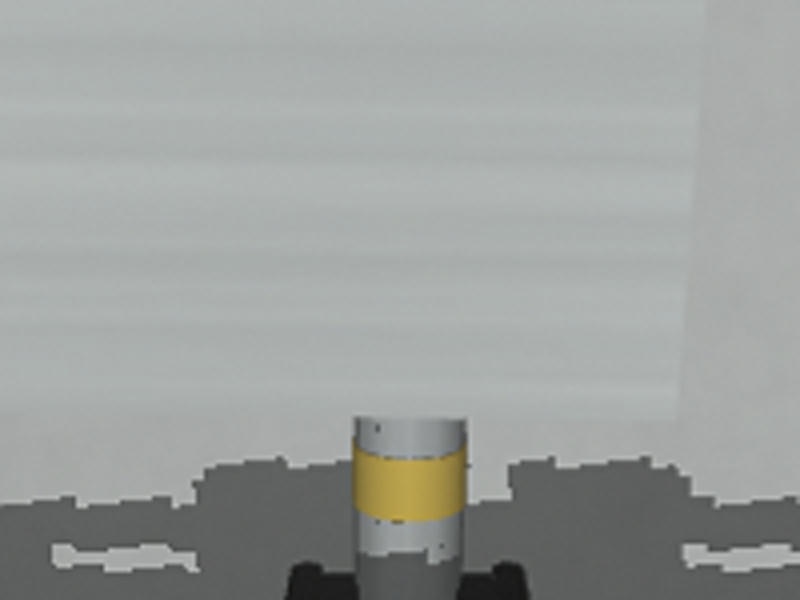

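```bash
python3 -c "
from h import *
o=ob('w13')
x=np.array([.9885,-.1513,0]);f=np.array([.6286,-.2617,.045])
m=px2w('wrist',[(322.5,214.5)],.052,o);e=px2w('wrist',[(322.5,204)],.07,o)
print((m-f)@x,(e-f)@x)"
```

```text
[-0.00992813] [0.00071204]
```

drive_tool(
  plan=[
    {"offset":[0.01,-0.3,0],"delta_rot":[0,0,0],"jaw":0.8},
    {"offset":[0.01,-0.6,0],"delta_rot":[0,0,0],"jaw":0.8},
    {"offset":[0.01,-0.9,0],"delta_rot":[0,0,0],"jaw":0.8},
    {"offset":[0.01,-1.08,0],"delta_rot":[0,0,0],"jaw":0.8},
    {"offset":[0.01,-1.08,0],"delta_rot":[0,0,0],"jaw":0.8},
    {"offset":[0.01,-1.08,0],"delta_rot":[0,0,0],"jaw":0.8},
    {"offset":[0.01,-1.08,0],"delta_rot":[0,0,0],"jaw":0.8},
    {"offset":[0.01,-1.08,0],"delta_rot":[0,0,0],"jaw":0.8},
  ],
)

```text
time: 11.72
position: [0.5992, -0.2554, 0.0399]
tool_rot: [-0.656, 0.755, -0.0, 0.0]
ft_force: [-0.7, -0.9, 2.5]
grip_width: 0.0127
```

```bash
python3 -c "
from h import *
o=get_obs()
x=np.array([.9885,-.1513,0]);y=np.array([.1513,.9885,0]);f=np.array([.6286,-.2617,.045])
print(o['position'],o['ft_force'],o['moment'],(o['position']-f)@y,(o['position']-f)@x)"
```

```text
[ 0.59921194 -0.25538685  0.03985517] [-0.66856346 -0.94548879  2.49998687] [-0.01089523  0.08311705  0.01588763] 0.0017941322852156217 -0.0300052762618088
```

drive_tool(
  plan=[
    {"offset":[0,-0.12,0],"delta_rot":[0,0,0],"jaw":0.8},
    {"offset":[0,-0.12,0],"delta_rot":[0,0,0],"jaw":0.8},
    {"offset":[0,-0.12,0],"delta_rot":[0,0,0],"jaw":0.8},
    {"offset":[0,-0.12,0],"delta_rot":[0,0,0],"jaw":0.8},
    {"offset":[0,-0.12,0],"delta_rot":[0,0,0],"jaw":3},
    {"offset":[0,-0.12,0],"delta_rot":[0,0,0],"jaw":3},
    {"offset":[0,-0.12,0],"delta_rot":[0,0,0],"jaw":3},
    {"offset":[0,-0.12,0],"delta_rot":[0,0,0],"jaw":3},
  ],
)

```text
time: 12.38
position: [0.6004, -0.2553, 0.0394]
tool_rot: [-0.656, 0.755, -0.0, 0.0]
ft_force: [0.6, -0.7, -0.2]
grip_width: 0.0276
```

```bash
python3 -c "
from h import *
o=get_obs()
x=np.array([.9885,-.1513,0]);y=np.array([.1513,.9885,0]);f=np.array([.6286,-.2617,.045])
print(o['position'],o['ft_force'],o['grip_width'],(o['position']-f)@y,(o['position']-f)@x)"
```

```text
[ 0.60043215 -0.255325    0.03944417] [ 0.62569263 -0.7000312  -0.19393359] 0.027581824336114603 0.002039890678736906 -0.02880846141243055
```

drive_tool(
  plan=[
    {"offset":[0,0,-4],"delta_rot":[0,0,0],"jaw":3},
    {"offset":[0,0,-8],"delta_rot":[0,0,0],"jaw":5},
    {"offset":[0,3,-10],"delta_rot":[0,0,0],"jaw":5},
    {"offset":[0,7,-10],"delta_rot":[0,0,0],"jaw":5},
    {"offset":[0,11,-10],"delta_rot":[0,0,0],"jaw":5},
    {"offset":[0,13.5,-10],"delta_rot":[0,0,0],"jaw":5},
    {"offset":[0,13.5,-10],"delta_rot":[0,0,0],"jaw":5},
    {"offset":[0,13.5,-10],"delta_rot":[0,0,0],"jaw":5},
  ],
)

```text
time: 13.05
position: [0.4656, -0.2362, 0.14]
tool_rot: [-0.655, 0.756, -0.0, 0.0]
ft_force: [0.6, -0.6, 0.3]
grip_width: 0.0496
```

```bash
python3 -c "
from h import *
o=snap('wrist','w14')
print(o['position'])
im=cv2.imread('pics/w14_raw.png');cv2.imwrite('pics/w14a.png',cv2.resize(im[0:120,220:420],None,fx=4,fy=4,interpolation=cv2.INTER_CUBIC))
"
```

```text
[ 0.46562395 -0.23621472  0.13998488]
```

View pics/w14.png

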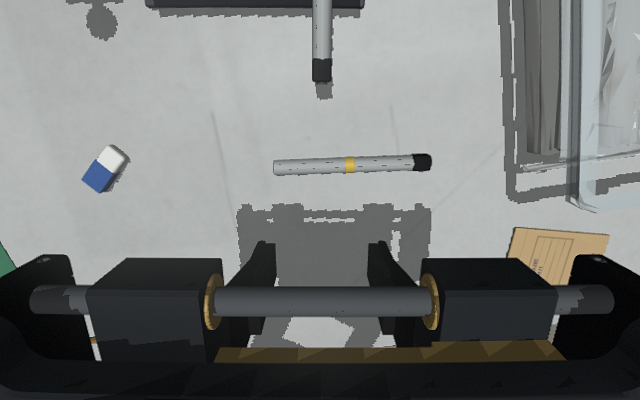

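View pics/w14a.png

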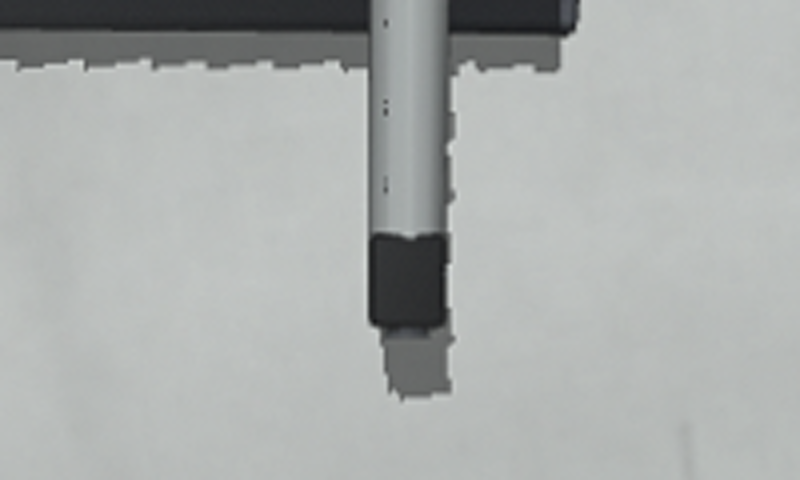

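```bash
python3 -c "
from h import *
im=cv2.imread('pics/w14_raw.png');cv2.imwrite('pics/w14b.png',cv2.resize(im[130:200,255:445],None,fx=4.2,fy=4.2,interpolation=cv2.INTER_CUBIC))
snap('side','s14',8,(350,250,450,320))
"
```

```text
(no output)
```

View pics/w14b.png

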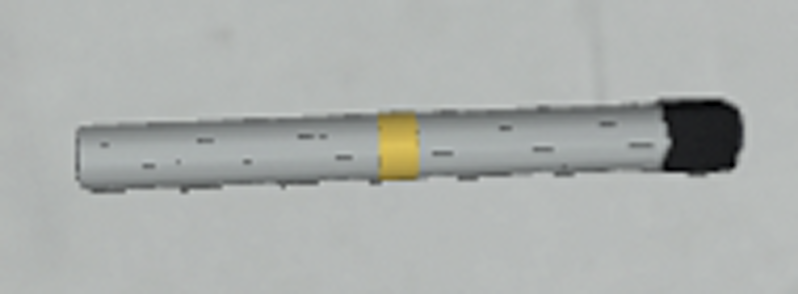

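View pics/s14.png

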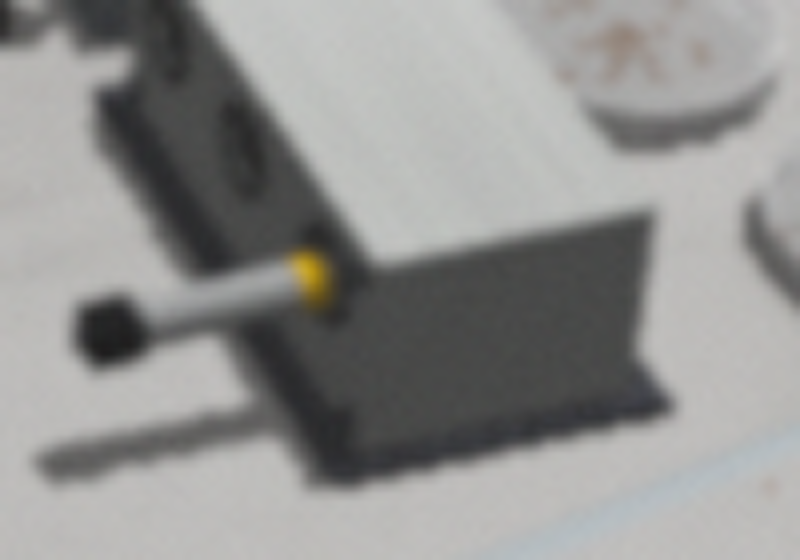

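```bash
python3 -c "
from h import *
o=ob('w14')
x=np.array([.9885,-.1513,0]);f=np.array([.6286,-.2617,.045])
c=px2w('wrist',[(322,81.3),(322,59)],.052,o); print('cap end/start axial',(c-f)@x)
t=px2w('wrist',[(273.6,167.6),(345.2,165),(431.7,162.1)],.007,o); print(t.round(4))
d=t[0]-t[2]; L=np.linalg.norm(d); d/=L; print(L,'mark dist',np.linalg.norm(t[0]-t[1]),'yaw',np.degrees(np.arctan2(d[1],d[0])))
ce=(t[0]+t[2])/2; print('grip',ce-.03*d, 'centre',ce)
"
```

```text
cap end/start axial [-0.06974532 -0.05497941]
[[ 0.496  -0.198   0.007 ]
 [ 0.4893 -0.2621  0.007 ]
 [ 0.481  -0.3395  0.007 ]]
0.14226497773524818 mark dist 0.06444424640264995 yaw 83.94751087551168
grip [ 0.48537307 -0.2985998   0.007     ] centre [ 0.48853626 -0.26876703  0.007     ]
```

Tube B is tube_1 (64 mm to its mark), at yaw 83.9°. Tube_2 looks 1–3 mm short of its mark, so I'll view the face more closely.

drive_tool(
  plan=[
    {"offset":[0,-4,0],"delta_rot":[0,0,0],"jaw":5},
    {"offset":[0,-4,0],"delta_rot":[0,0,0],"jaw":5},
    {"offset":[0,-4,0],"delta_rot":[0,0,0],"jaw":5},
    {"offset":[0,-4,0],"delta_rot":[0,0,0],"jaw":5},
    {"offset":[0,-4,0],"delta_rot":[0,0,0],"jaw":5},
    {"offset":[0,-4,0],"delta_rot":[0,0,0],"jaw":5},
    {"offset":[0,-4,0],"delta_rot":[0,0,0],"jaw":5},
    {"offset":[0,-4,0],"delta_rot":[0,0,0],"jaw":5},
  ],
)

```text
time: 13.82
position: [0.5057, -0.242, 0.1397]
tool_rot: [-0.655, 0.755, 0.0, -0.0]
ft_force: [0.2, -0.1, -0.1]
grip_width: 0.0499
```

```bash
python3 -c "
from h import *
o=snap('wrist','w15',4,(240,0,400,140))
print(o['position'])
"
```

```text
[ 0.50572645 -0.2419869   0.13974942]
```

View pics/w15.png

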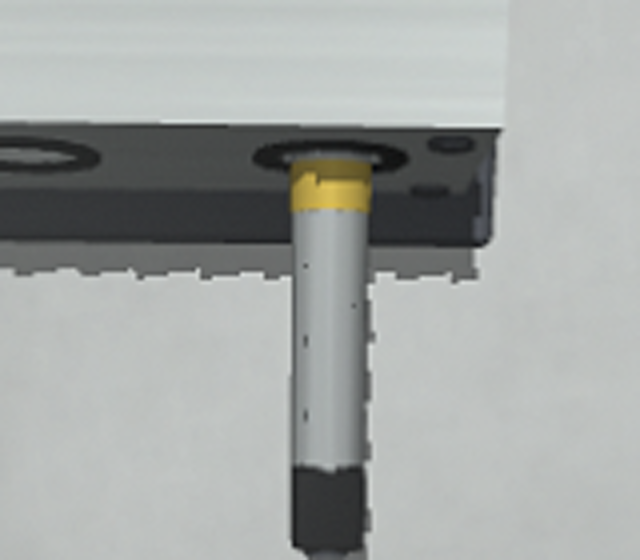

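About 1.5 mm of steel still shows ahead of the band at the ring, so I'll re-grip and push it 1.6 mm further.

```bash
python3 -c "
from h import *
go((.6004,-.2560,.0394),-98.0,False)"
```

```text
offset cm [ 0.05 -9.57 10.04] rot [ 0.01  0.   -0.09] | pos [ 0.5058 -0.2421  0.1398] q [-0.65  0.55  1.67 -0.    0.91  1.07] t 13.87 w 0.0503
```

drive_tool(
  plan=[
    {"offset":[0,-3.5,0],"delta_rot":[0,0,0],"jaw":3},
    {"offset":[0,-7,0],"delta_rot":[0,0,0],"jaw":3},
    {"offset":[0.05,-9.6,2],"delta_rot":[0,0,0],"jaw":3},
    {"offset":[0.05,-9.6,5],"delta_rot":[0,0,0],"jaw":3},
    {"offset":[0.05,-9.6,8],"delta_rot":[0,0,0],"jaw":3},
    {"offset":[0.05,-9.6,9.8],"delta_rot":[0,0,0],"jaw":3},
    {"offset":[0.05,-9.6,10],"delta_rot":[0,0,0],"jaw":3},
    {"offset":[0.05,-9.6,10],"delta_rot":[0,0,0],"jaw":3},
  ],
)

```text
time: 14.53
position: [0.6, -0.2555, 0.0384]
tool_rot: [-0.655, 0.755, 0.002, -0.0]
ft_force: [0.4, -1.0, 0.5]
grip_width: 0.0307
```

drive_tool(
  plan=[
    {"offset":[0,0,0],"delta_rot":[0,0,0],"jaw":3},
    {"offset":[0,0,0],"delta_rot":[0,0,0],"jaw":0.8},
    {"offset":[0,0,0],"delta_rot":[0,0,0],"jaw":0.8},
    {"offset":[0,0,0],"delta_rot":[0,0,0],"jaw":0.8},
    {"offset":[0,0,0],"delta_rot":[0,0,0],"jaw":0.8},
    {"offset":[0,0,0],"delta_rot":[0,0,0],"jaw":0.8},
    {"offset":[0,0,0],"delta_rot":[0,0,0],"jaw":0.8},
    {"offset":[0,0,0],"delta_rot":[0,0,0],"jaw":0.8},
  ],
  squeeze=25,
)

```text
time: 15.2
position: [0.6016, -0.2564, 0.0406]
tool_rot: [-0.656, 0.755, -0.001, 0.0]
ft_force: [-0.0, 0.7, 5.8]
grip_width: 0.0132
```

```bash
python3 -c "
from h import *
go((.6004,-.2560,.0394),-98.0,False);print(get_obs()['ft_force'])"
```

```text
offset cm [-0.02  0.13  0.12] rot [-0.09 -0.04 -0.08] | pos [ 0.6016 -0.2564  0.0406] q [-0.57  0.79  1.48 -0.    0.87  1.14] t 15.2 w 0.0132
[-0.04550233  0.72038533  5.82858546]
```

drive_tool(
  plan=[
    {"offset":[0,-0.07,0],"delta_rot":[0,0,0],"jaw":0.8},
    {"offset":[0,-0.14,0],"delta_rot":[0,0,0],"jaw":0.8},
    {"offset":[0,-0.14,0],"delta_rot":[0,0,0],"jaw":0.8},
    {"offset":[0,-0.14,0],"delta_rot":[0,0,0],"jaw":0.8},
    {"offset":[0,-0.14,0],"delta_rot":[0,0,0],"jaw":3},
    {"offset":[0,-0.14,0],"delta_rot":[0,0,0],"jaw":3},
    {"offset":[0,-0.14,0],"delta_rot":[0,0,0],"jaw":3},
    {"offset":[0,-0.14,0],"delta_rot":[0,0,0],"jaw":3},
  ],
)

```text
time: 15.87
position: [0.6022, -0.256, 0.0392]
tool_rot: [-0.656, 0.755, 0.0, -0.0]
ft_force: [0.2, -0.2, -0.8]
grip_width: 0.0276
```

drive_tool(
  plan=[
    {"offset":[0,0,-3],"delta_rot":[0,0,0],"jaw":3},
    {"offset":[0,0,-7],"delta_rot":[0,0,0],"jaw":5},
    {"offset":[0,3,-10],"delta_rot":[0,0,0],"jaw":5},
    {"offset":[0,7,-10],"delta_rot":[0,0,0],"jaw":5},
    {"offset":[0,10,-10],"delta_rot":[0,0,0],"jaw":5},
    {"offset":[0,10,-10],"delta_rot":[0,0,0],"jaw":5},
    {"offset":[0,10,-10],"delta_rot":[0,0,0],"jaw":5},
    {"offset":[0,10,-10],"delta_rot":[0,0,0],"jaw":5},
  ],
)

```text
time: 16.53
position: [0.5043, -0.2428, 0.1399]
tool_rot: [-0.655, 0.755, -0.001, 0.0]
ft_force: [0.3, 0.2, -0.8]
grip_width: 0.0498
```

```bash
python3 -c "
from h import *
o=snap('wrist','w16',5,(260,0,400,110))
print(o['position'])
"
```

```text
[ 0.50433549 -0.24283067  0.13990142]
```

View pics/w16.png

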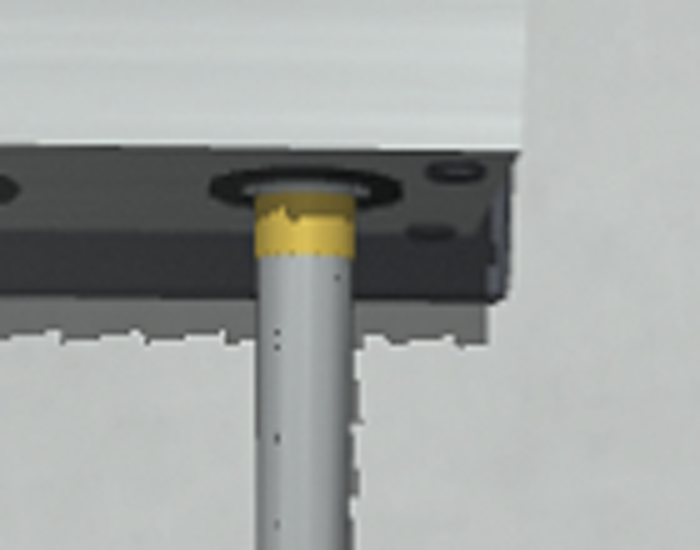

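```bash
python3 -c "
from h import *
x=np.array([.9885,-.1513,0]);y=np.array([.1513,.9885,0]);f=np.array([.6286,-.2617,0])
for fn,(cx,s) in {'w15':(240,4),'w16':(260,5)}.items():
    o=ob(fn)
    P=[f+[0,0,.07]+.01*y*0+.02*y,f+[0,0,.045+.013],f+[0,0,.045-.013],f+[0,0,.052],f+[0,0,.0505],f-.008*x+[0,0,.0505],f-.01*x+[0,0,.0]+.03*y]
    print(fn,((w2px('wrist',P,o)-[cx,0])*s).round(0).tolist())
"
```

```text
w15 [[208.0, 122.0], [334.0, 138.0], [333.0, 166.0], [334.0, 145.0], [334.0, 147.0], [333.0, 197.0], [189.0, 243.0]]
w16 [[152.0, 143.0], [309.0, 165.0], [309.0, 201.0], [309.0, 174.0], [309.0, 176.0], [308.0, 238.0], [130.0, 298.0]]
```

```bash
python3 -c "
from h import *
go((.6010,-.2562,.0394),-98.0,False)"
```

```text
offset cm [-0.05 -9.69 10.06] rot [-0.11 -0.05 -0.08] | pos [ 0.5048 -0.243   0.1398] q [-0.65  0.55  1.68  0.    0.91  1.06] t 16.58 w 0.0496
```

drive_tool(
  plan=[
    {"offset":[0,-3.5,0],"delta_rot":[0,0,0],"jaw":3},
    {"offset":[0,-7,0],"delta_rot":[0,0,0],"jaw":3},
    {"offset":[0.03,-9.7,2],"delta_rot":[0,0,0],"jaw":3},
    {"offset":[0.03,-9.7,5],"delta_rot":[0,0,0],"jaw":3},
    {"offset":[0.03,-9.7,8],"delta_rot":[0,0,0],"jaw":3},
    {"offset":[0.03,-9.7,9.8],"delta_rot":[0,0,0],"jaw":3},
    {"offset":[0.03,-9.7,10],"delta_rot":[0,0,0],"jaw":3},
    {"offset":[0.03,-9.7,10],"delta_rot":[0,0,0],"jaw":3},
  ],
)

```text
time: 17.25
position: [0.5996, -0.2557, 0.0378]
tool_rot: [-0.656, 0.755, 0.001, -0.0]
ft_force: [0.5, 0.5, -0.1]
grip_width: 0.0298
```

drive_tool(
  plan=[
    {"offset":[0,0,0],"delta_rot":[0,0,0],"jaw":3},
    {"offset":[0,0,0],"delta_rot":[0,0,0],"jaw":3},
    {"offset":[0,0,0],"delta_rot":[0,0,0],"jaw":3},
    {"offset":[0,0,0],"delta_rot":[0,0,0],"jaw":3},
    {"offset":[0,0,0],"delta_rot":[0,0,0],"jaw":0.8},
    {"offset":[0,0,0],"delta_rot":[0,0,0],"jaw":0.8},
    {"offset":[0,0,0],"delta_rot":[0,0,0],"jaw":0.8},
    {"offset":[0,0,0],"delta_rot":[0,0,0],"jaw":0.8},
  ],
)

```text
time: 17.92
position: [0.5994, -0.2562, 0.0399]
tool_rot: [-0.656, 0.755, -0.0, 0.0]
ft_force: [0.2, 0.5, 0.1]
grip_width: 0.0133
```

```bash
python3 -c "
from h import *
go((.6010,-.2562,.0394),-98.0,False);print(get_obs()['ft_force'])"
```

```text
offset cm [-0.02 -0.16  0.05] rot [-0.01 -0.01 -0.08] | pos [ 0.5994 -0.2562  0.0399] q [-0.57  0.79  1.49 -0.    0.86  1.14] t 17.92 w 0.0133
[0.18717613 0.54041694 0.1349624 ]
```

Gripped with x = 0.5994. The goal is x ≈ 0.6010.

drive_tool(
  plan=[
    {"offset":[0,-0.1,0],"delta_rot":[0,0,0],"jaw":0.8},
    {"offset":[0,-0.18,0],"delta_rot":[0,0,0],"jaw":0.8},
    {"offset":[0,-0.18,0],"delta_rot":[0,0,0],"jaw":0.8},
    {"offset":[0,-0.18,0],"delta_rot":[0,0,0],"jaw":0.8},
    {"offset":[0,-0.18,0],"delta_rot":[0,0,0],"jaw":0.8},
    {"offset":[0,-0.18,0],"delta_rot":[0,0,0],"jaw":0.8},
    {"offset":[0,-0.18,0],"delta_rot":[0,0,0],"jaw":0.8},
    {"offset":[0,-0.18,0],"delta_rot":[0,0,0],"jaw":0.8},
  ],
)

```text
time: 18.58
position: [0.6007, -0.2562, 0.0397]
tool_rot: [-0.656, 0.755, 0.001, -0.0]
ft_force: [-5.3, 1.4, 3.5]
grip_width: 0.0129
```

```bash
python3 -c "
from h import *
go((.6010,-.2562,.0394),-98.0,False);print(get_obs()['ft_force'])"
```

```text
offset cm [ 0.   -0.03  0.03] rot [ 0.07  0.02 -0.08] | pos [ 0.6007 -0.2562  0.0397] q [-0.57  0.79  1.48 -0.    0.87  1.14] t 18.58 w 0.0129
[-5.34980602  1.40522242  3.46393408]
```

drive_tool(
  plan=[
    {"offset":[0,-0.03,0],"delta_rot":[0,0,0],"jaw":0.8},
    {"offset":[0,-0.03,0],"delta_rot":[0,0,0],"jaw":0.8},
    {"offset":[0,-0.03,0],"delta_rot":[0,0,0],"jaw":0.8},
    {"offset":[0,-0.03,0],"delta_rot":[0,0,0],"jaw":0.8},
    {"offset":[0,-0.03,0],"delta_rot":[0,0,0],"jaw":3},
    {"offset":[0,-0.03,0],"delta_rot":[0,0,0],"jaw":3},
    {"offset":[0,-0.03,0],"delta_rot":[0,0,0],"jaw":3},
    {"offset":[0,-0.03,0],"delta_rot":[0,0,0],"jaw":3},
  ],
)

```text
time: 19.25
position: [0.6027, -0.2568, 0.0398]
tool_rot: [-0.656, 0.755, -0.001, 0.001]
ft_force: [0.6, 0.7, 0.3]
grip_width: 0.0279
```

drive_tool(
  plan=[
    {"offset":[0,0,-3],"delta_rot":[0,0,0],"jaw":3},
    {"offset":[0,0,-7],"delta_rot":[0,0,0],"jaw":5},
    {"offset":[0,3,-10],"delta_rot":[0,0,0],"jaw":5},
    {"offset":[0,7,-10],"delta_rot":[0,0,0],"jaw":5},
    {"offset":[0,10,-10],"delta_rot":[0,0,0],"jaw":5},
    {"offset":[0,10,-10],"delta_rot":[0,0,0],"jaw":5},
    {"offset":[0,10,-10],"delta_rot":[0,0,0],"jaw":5},
    {"offset":[0,10,-10],"delta_rot":[0,0,0],"jaw":5},
  ],
)

```text
time: 19.92
position: [0.5039, -0.2432, 0.1402]
tool_rot: [-0.655, 0.755, -0.002, 0.0]
ft_force: [0.9, -0.4, -0.3]
grip_width: 0.0496
```

```bash
python3 -c "
from h import *
o=snap('wrist','w17',5,(260,0,400,110))
print(o['position'])
x=np.array([.9885,-.1513,0]);y=np.array([.1513,.9885,0]);f=np.array([.6286,-.2617,0])
P=[f+[0,0,.07]+.02*y,f+[0,0,.045+.013],f+[0,0,.045-.013],f+[0,0,.0505],f-.008*x+[0,0,.0505],f-.01*x+.03*y]
print(((w2px('wrist',P,o)-[260,0])*5).round(0).tolist())
"
```

```text
[ 0.50388386 -0.24324056  0.14015491]
[[148.0, 141.0], [305.0, 163.0], [305.0, 199.0], [305.0, 174.0], [305.0, 237.0], [127.0, 297.0]]
```

View pics/w17.png

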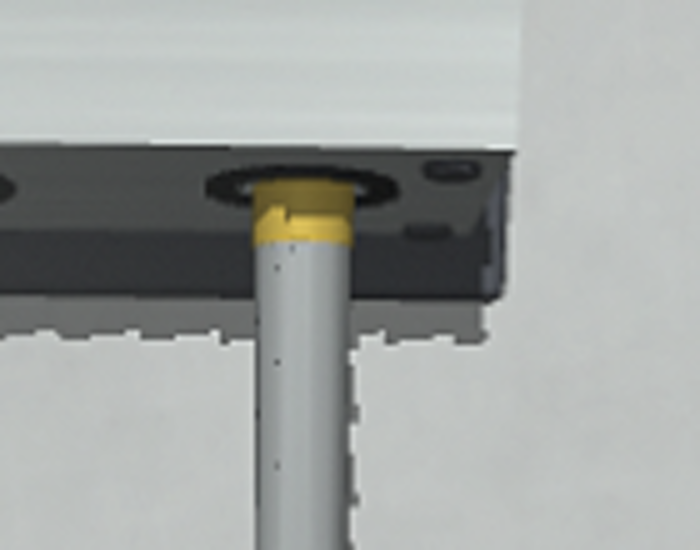

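Tube_2 is now at depth: the leading edge of the band meets the ring. Next is tube_1.

```bash
python3 -c "
from h import *
go((.4854,-.2986,.14),-6.1,False)"
```

```text
offset cm [5.73 1.09 0.01] rot [-7.000e-02 -1.900e-01 -9.198e+01] | pos [ 0.5043 -0.2434  0.14  ] q [-0.65  0.55  1.68  0.    0.91  1.06] t 19.97 w 0.0497
```

drive_tool(
  plan=[
    {"offset":[5.7,1.1,0],"delta_rot":[0,-0.2,-92],"jaw":5},
    {"offset":[5.7,1.1,0],"delta_rot":[0,-0.2,-92],"jaw":5},
    {"offset":[5.7,1.1,0],"delta_rot":[0,-0.2,-92],"jaw":5},
    {"offset":[5.7,1.1,0],"delta_rot":[0,-0.2,-92],"jaw":5},
    {"offset":[5.7,1.1,0],"delta_rot":[0,-0.2,-92],"jaw":5},
    {"offset":[5.7,1.1,0],"delta_rot":[0,-0.2,-92],"jaw":5},
    {"offset":[5.7,1.1,0],"delta_rot":[0,-0.2,-92],"jaw":5},
    {"offset":[5.7,1.1,0],"delta_rot":[0,-0.2,-92],"jaw":5},
  ],
)

```text
time: 20.63
position: [0.4853, -0.2981, 0.1394]
tool_rot: [0.937, -0.349, 0.0, -0.001]
ft_force: [0.2, -0.0, -0.2]
grip_width: 0.0501
```

```bash
python3 -c "
from h import *
go((.4854,-.2986,.14),-6.1,False)"
```

```text
offset cm [ 0.04  0.03 -0.06] rot [-6.000e-02 -1.000e-02 -3.477e+01] | pos [ 0.4853 -0.2981  0.1394] q [-0.75  0.56  1.65  0.    0.93 -0.04] t 20.63 w 0.0501
```

drive_tool(
  plan=[
    {"offset":[0,0,0],"delta_rot":[0,0,-34.7],"jaw":5},
    {"offset":[0,0,0],"delta_rot":[0,0,-34.7],"jaw":5},
    {"offset":[0,0,0],"delta_rot":[0,0,-34.7],"jaw":5},
    {"offset":[0,0,0],"delta_rot":[0,0,-34.7],"jaw":5},
    {"offset":[0,0,0],"delta_rot":[0,0,-34.7],"jaw":5},
    {"offset":[0,0,0],"delta_rot":[0,0,-34.7],"jaw":5},
    {"offset":[0,0,0],"delta_rot":[0,0,-34.7],"jaw":5},
    {"offset":[0,0,0],"delta_rot":[0,0,-34.7],"jaw":5},
  ],
)

```text
time: 21.3
position: [0.4844, -0.2975, 0.1395]
tool_rot: [0.998, -0.058, -0.0, -0.001]
ft_force: [0.7, 0.5, 0.4]
grip_width: 0.0501
```

```bash
python3 -c "
from h import *
snap('wrist','w18'); go((.4854,-.2986,.0045),-6.1,False)"
```

```text
offset cm [ 0.14  0.12 13.5 ] rot [-0.09  0.03 -0.55] | pos [ 0.4842 -0.2975  0.1395] q [-0.75  0.56  1.65  0.    0.93 -0.63] t 21.35 w 0.0499
```

View pics/w18.png

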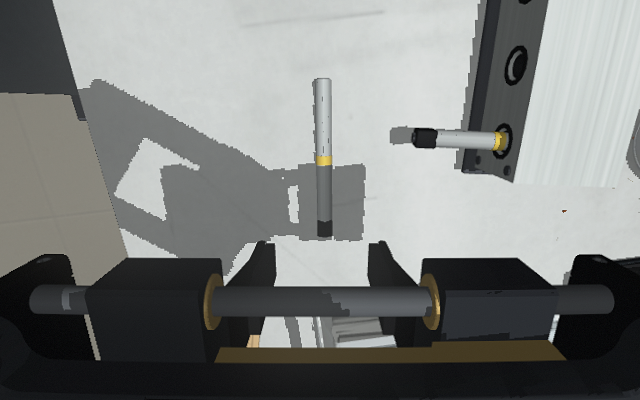

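drive_tool(
  plan=[
    {"offset":[0.15,0.1,4],"delta_rot":[0,0,-0.5],"jaw":5},
    {"offset":[0.15,0.1,8],"delta_rot":[0,0,-0.5],"jaw":5},
    {"offset":[0.15,0.1,11],"delta_rot":[0,0,-0.5],"jaw":5},
    {"offset":[0.15,0.1,12.7],"delta_rot":[0,0,-0.5],"jaw":5},
    {"offset":[0.15,0.1,13.3],"delta_rot":[0,0,-0.5],"jaw":5},
    {"offset":[0.15,0.1,13.45],"delta_rot":[0,0,-0.5],"jaw":5},
    {"offset":[0.15,0.1,13.45],"delta_rot":[0,0,-0.5],"jaw":5},
    {"offset":[0.15,0.1,13.45],"delta_rot":[0,0,-0.5],"jaw":5},
  ],
)

```text
time: 22.02
position: [0.4858, -0.299, 0.0065]
tool_rot: [0.999, -0.053, 0.001, -0.0]
ft_force: [-0.2, 0.2, 0.1]
grip_width: 0.05
```

```bash
python3 -c "
from h import *
snap('wrist','w19'); go((.4854,-.2986,.0045),-6.1,False); print(get_obs()['ft_force'])"
```

```text
offset cm [-0.05 -0.04  0.22] rot [ 0.01 -0.1   0.03] | pos [ 0.4859 -0.2991  0.0067] q [-0.75  0.78  1.71  0.    0.65 -0.64] t 22.07 w 0.0496
[-0.17045644  0.39320383 -0.04967453]
```

View pics/w19.png

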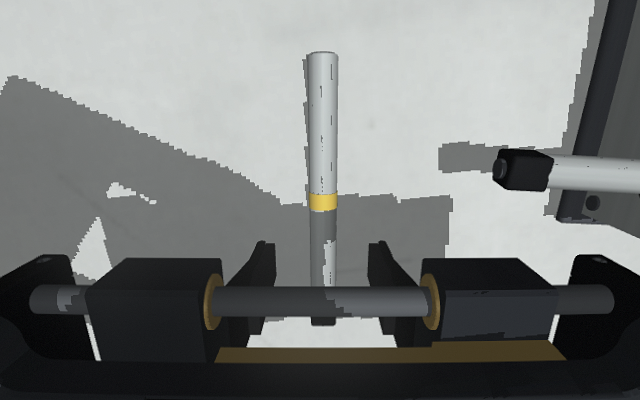

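drive_tool(
  plan=[
    {"offset":[0,0,0.18],"delta_rot":[0,0,0],"jaw":5},
    {"offset":[0,0,0.18],"delta_rot":[0,0,0],"jaw":5},
    {"offset":[0,0,0.18],"delta_rot":[0,0,0],"jaw":0.8},
    {"offset":[0,0,0.18],"delta_rot":[0,0,0],"jaw":0.8},
    {"offset":[0,0,0.18],"delta_rot":[0,0,0],"jaw":0.8},
    {"offset":[0,0,0.18],"delta_rot":[0,0,0],"jaw":0.8},
    {"offset":[0,0,0.18],"delta_rot":[0,0,0],"jaw":0.8},
    {"offset":[0,0,0.18],"delta_rot":[0,0,0],"jaw":0.8},
  ],
  squeeze=40,
)

```text
time: 22.73
position: [0.4848, -0.2981, 0.0034]
tool_rot: [0.999, -0.053, -0.0, -0.001]
ft_force: [-0.6, -0.2, 0.9]
grip_width: 0.0179
```

```bash
python3 -c "
from h import *
go((.4854,-.2986,.0045),-6.1,False); print(get_obs()['ft_force'])"
```

```text
offset cm [ 0.06  0.04 -0.11] rot [-0.11  0.06  0.04] | pos [ 0.4848 -0.2981  0.0034] q [-0.75  0.78  1.71  0.    0.65 -0.64] t 22.73 w 0.0179
[-0.5843839  -0.17551094  0.87938889]
```

drive_tool(
  plan=[
    {"offset":[0,0,0],"delta_rot":[0,0,0],"jaw":0.8},
    {"offset":[0,0,0],"delta_rot":[0,0,0],"jaw":0.8},
    {"offset":[0,0,0],"delta_rot":[0,0,0],"jaw":0.8},
    {"offset":[0,0,-3],"delta_rot":[0,0,0],"jaw":0.8},
    {"offset":[0,0,-6],"delta_rot":[0,0,0],"jaw":0.8},
    {"offset":[0,0,-9],"delta_rot":[0,0,0],"jaw":0.8},
    {"offset":[0,0,-12],"delta_rot":[0,0,0],"jaw":0.8},
    {"offset":[0,0,-12],"delta_rot":[0,0,0],"jaw":0.8},
  ],
)

```text
time: 23.4
position: [0.4878, -0.3009, 0.1289]
tool_rot: [0.999, -0.053, 0.004, 0.003]
ft_force: [0.1, -1.1, -0.6]
grip_width: 0.0129
```

```bash
python3 -c "
from h import *
# bore0 line, 0.5mm +y like bore -55 correction
x=np.array([.9885,-.1513,0]);y=np.array([.1513,.9885,0]);f=np.array([.6370,-.2074,0])
p=f-.118*x+.001*y; print(p); go((p[0],p[1],.12),-98.7,False)"
```

```text
[ 0.5205083 -0.1885581  0.       ]
offset cm [  2.06 -11.52   0.85] rot [-0.15 -0.57 92.65] | pos [ 0.4878 -0.3009  0.1289] q [-0.75  0.58  1.66  0.    0.9  -0.64] t 23.4 w 0.0129
```

drive_tool(
  plan=[
    {"offset":[2,-11.5,0.5],"delta_rot":[0,-0.5,92.6],"jaw":0.8},
    {"offset":[2,-11.5,0.5],"delta_rot":[0,-0.5,92.6],"jaw":0.8},
    {"offset":[2,-11.5,0.5],"delta_rot":[0,-0.5,92.6],"jaw":0.8},
    {"offset":[2,-11.5,0.5],"delta_rot":[0,-0.5,92.6],"jaw":0.8},
    {"offset":[2,-11.5,0.5],"delta_rot":[0,-0.5,92.6],"jaw":0.8},
    {"offset":[2,-11.5,0.5],"delta_rot":[0,-0.5,92.6],"jaw":0.8},
    {"offset":[2,-11.5,0.5],"delta_rot":[0,-0.5,92.6],"jaw":0.8},
    {"offset":[2,-11.5,0.5],"delta_rot":[0,-0.5,92.6],"jaw":0.8},
  ],
)

```text
time: 24.07
position: [0.5165, -0.1856, 0.1179]
tool_rot: [0.855, -0.519, -0.004, -0.001]
ft_force: [-0.2, 0.4, -0.3]
grip_width: 0.0129
```

```bash
python3 -c "
from h import *
go((.5205,-.1886,.12),-98.7,False)"
```

```text
offset cm [ 0.45 -0.21 -0.21] rot [ 0.31  0.37 36.22] | pos [ 0.5165 -0.1856  0.1179] q [-0.55  0.58  1.71  0.    0.86  0.54] t 24.07 w 0.0129
```

drive_tool(
  plan=[
    {"offset":[0.45,-0.2,0],"delta_rot":[0.2,0.3,36.2],"jaw":0.8},
    {"offset":[0.45,-0.2,0],"delta_rot":[0.2,0.3,36.2],"jaw":0.8},
    {"offset":[0.45,-0.2,0],"delta_rot":[0.2,0.3,36.2],"jaw":0.8},
    {"offset":[0.45,-0.2,0],"delta_rot":[0.2,0.3,36.2],"jaw":0.8},
    {"offset":[0.45,-0.2,0],"delta_rot":[0.2,0.3,36.2],"jaw":0.8},
    {"offset":[0.45,-0.2,0],"delta_rot":[0.2,0.3,36.2],"jaw":0.8},
    {"offset":[0.45,-0.2,0],"delta_rot":[0.2,0.3,36.2],"jaw":0.8},
    {"offset":[0.45,-0.2,0],"delta_rot":[0.2,0.3,36.2],"jaw":0.8},
  ],
)

```text
time: 24.73
position: [0.5205, -0.189, 0.1182]
tool_rot: [-0.655, 0.756, 0.001, -0.0]
ft_force: [0.0, 0.1, -0.5]
grip_width: 0.0128
```

```bash
python3 -c "
from h import *
go((.5205,-.1886,.0387),-98.7,False)"
```

```text
offset cm [-0.04 -0.    7.95] rot [0.09 0.03 0.49] | pos [ 0.5205 -0.189   0.1182] q [-0.55  0.58  1.71 -0.    0.86  1.16] t 24.73 w 0.0128
```

drive_tool(
  plan=[
    {"offset":[0,0,3],"delta_rot":[0,0,0.5],"jaw":0.8},
    {"offset":[0,0,5.5],"delta_rot":[0,0,0.5],"jaw":0.8},
    {"offset":[0,0,7.3],"delta_rot":[0,0,0.5],"jaw":0.8},
    {"offset":[0,0,7.95],"delta_rot":[0,0,0.5],"jaw":0.8},
    {"offset":[0,0,7.95],"delta_rot":[0,0,0.5],"jaw":0.8},
    {"offset":[0,0,7.95],"delta_rot":[0,0,0.5],"jaw":0.8},
    {"offset":[0,0,7.95],"delta_rot":[0,0,0.5],"jaw":0.8},
    {"offset":[0,0,7.95],"delta_rot":[0,0,0.5],"jaw":0.8},
  ],
)

```text
time: 25.4
position: [0.5217, -0.1897, 0.0403]
tool_rot: [-0.651, 0.759, -0.001, 0.0]
ft_force: [-0.3, -0.9, -1.1]
grip_width: 0.0129
```

```bash
python3 -c "
from h import *
o=tubeviews('20',346,254)
go((.5205,-.1886,.0387),-98.7,False)
x=np.array([.9885,-.1513,0]);y=np.array([.1513,.9885,0]);f=np.array([.6370,-.2074,.045])
print((o['position']-f)@y,(o['position']-f)@x,((w2px('side',[f,f-.018*x])-[346,254])*19).round())"
```

```text
offset cm [-0.08  0.11  0.15] rot [-0.08 -0.04 -0.14] | pos [ 0.5215 -0.1895  0.0402] q [-0.55  0.71  1.75 -0.    0.69  1.18] t 25.5 w 0.0128
9.218438752414473e-05 -0.11665371565051885 [[637. 278.]
 [493. 307.]]
```

View pics/w20.png

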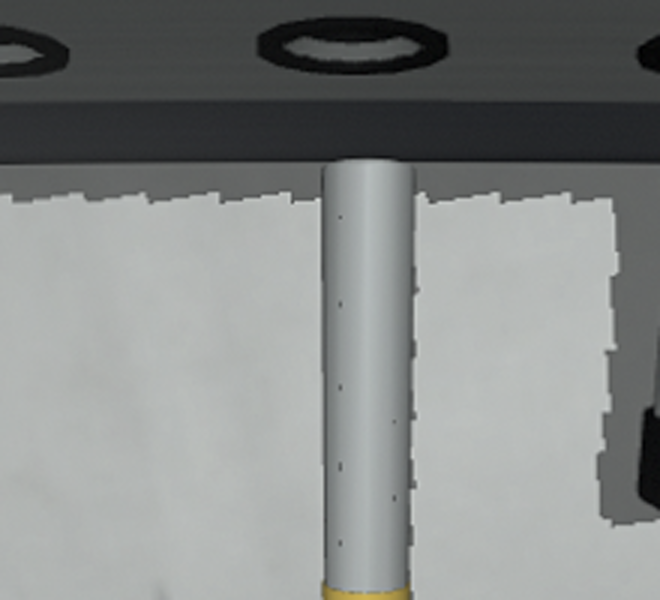

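View pics/s20.png

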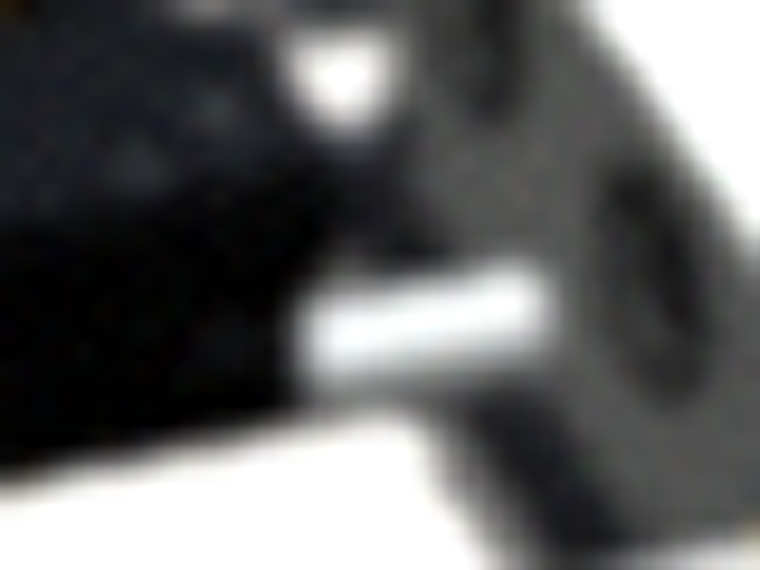

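drive_tool(
  plan=[
    {"offset":[-0.1,-0.3,0],"delta_rot":[0,0,0],"jaw":0.8},
    {"offset":[-0.22,-0.6,0],"delta_rot":[0,0,0],"jaw":0.8},
    {"offset":[-0.22,-0.8,0],"delta_rot":[0,0,0],"jaw":0.8},
    {"offset":[-0.22,-0.8,0],"delta_rot":[0,0,0],"jaw":0.8},
    {"offset":[-0.22,-0.8,0],"delta_rot":[0,0,0],"jaw":0.8},
    {"offset":[-0.22,-0.8,0],"delta_rot":[0,0,0],"jaw":0.8},
    {"offset":[-0.22,-0.8,0],"delta_rot":[0,0,0],"jaw":0.8},
    {"offset":[-0.22,-0.8,0],"delta_rot":[0,0,0],"jaw":0.8},
  ],
)

```text
time: 26.17
position: [0.5288, -0.1882, 0.039]
tool_rot: [-0.65, 0.76, 0.0, -0.0]
ft_force: [0.2, 0.6, 0.3]
grip_width: 0.0129
```

```bash
python3 -c "
from h import *
o=tubeviews('21',346,254)
go((.5205,-.1886,.0387),-98.7,False)
x=np.array([.9885,-.1513,0]);y=np.array([.1513,.9885,0]);f=np.array([.6370,-.2074,.045])
print((o['position']-f)@y,(o['position']-f)@x)"
```

```text
offset cm [0.17 0.83 0.03] rot [ 0.05  0.01 -0.16] | pos [ 0.5289 -0.1882  0.039 ] q [-0.54  0.72  1.73 -0.    0.7   1.18] t 26.27 w 0.013
0.0026447366812383123 -0.10982306072738274
```

View pics/w21.png

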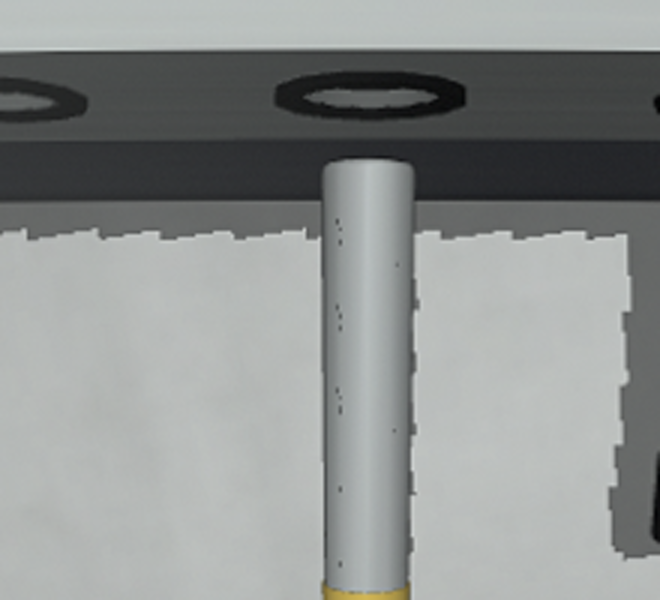

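View pics/s21.png

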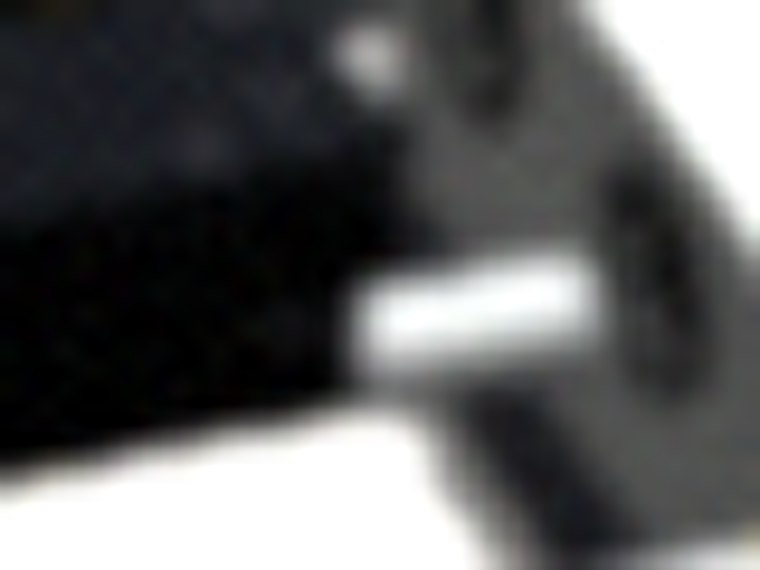

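drive_tool(
  plan=[
    {"offset":[0,0,-0.1],"delta_rot":[0,0,0],"jaw":0.8},
    {"offset":[0,0,-0.1],"delta_rot":[0,0,0],"jaw":0.8},
    {"offset":[0,-0.4,-0.1],"delta_rot":[0,0,0],"jaw":0.8},
    {"offset":[0,-0.7,-0.1],"delta_rot":[0,0,0],"jaw":0.8},
    {"offset":[0,-1.0,-0.1],"delta_rot":[0,0,0],"jaw":0.8},
    {"offset":[0,-1.3,-0.1],"delta_rot":[0,0,0],"jaw":0.8},
    {"offset":[0,-1.6,-0.1],"delta_rot":[0,0,0],"jaw":0.8},
    {"offset":[0,-1.6,-0.1],"delta_rot":[0,0,0],"jaw":0.8},
  ],
)

```text
time: 26.93
position: [0.5459, -0.191, 0.0401]
tool_rot: [-0.65, 0.76, -0.0, 0.0]
ft_force: [-0.0, 0.4, -0.2]
grip_width: 0.0127
```

```bash
python3 -c "
from h import *
o=tubeviews('22',346,254)
x=np.array([.9885,-.1513,0]);y=np.array([.1513,.9885,0]);f=np.array([.6370,-.2074,.045])
print(o['position'],o['ft_force'],o['moment'],(o['position']-f)@y,(o['position']-f)@x)"
```

```text
[ 0.54588034 -0.19101335  0.04011963] [-0.04943542  0.41116966 -0.15072862] [ 0.0641174  -0.00358806 -0.0343955 ] 0.002411798509882065 -0.09255108227891186
```

View pics/w22.png

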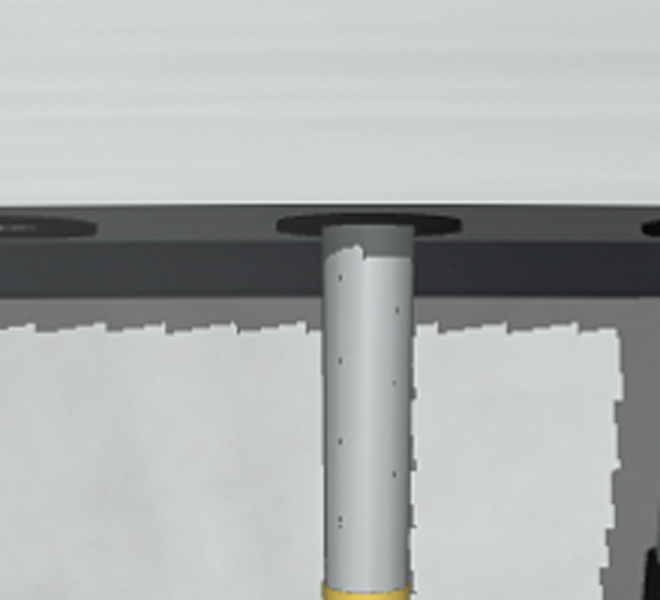

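drive_tool(
  plan=[
    {"offset":[0,-0.9,0],"delta_rot":[0,0,0],"jaw":0.8},
    {"offset":[0,-1.8,0],"delta_rot":[0,0,0],"jaw":0.8},
    {"offset":[0,-2.7,0],"delta_rot":[0,0,0],"jaw":0.8},
    {"offset":[0,-3.6,0],"delta_rot":[0,0,0],"jaw":0.8},
    {"offset":[0,-4.4,0],"delta_rot":[0,0,0],"jaw":0.8},
    {"offset":[0,-5.0,0],"delta_rot":[0,0,0],"jaw":0.8},
    {"offset":[0,-5.4,0],"delta_rot":[0,0,0],"jaw":0.8},
    {"offset":[0,-5.4,0],"delta_rot":[0,0,0],"jaw":0.8},
  ],
)

```text
time: 27.7
position: [0.5994, -0.1993, 0.04]
tool_rot: [-0.651, 0.759, -0.0, 0.0]
ft_force: [0.2, -0.5, -0.7]
grip_width: 0.0127
```

drive_tool(
  plan=[
    {"offset":[0,0,0],"delta_rot":[0,0,0],"jaw":0.8},
    {"offset":[0,0,0],"delta_rot":[0,0,0],"jaw":0.8},
    {"offset":[0,0,0],"delta_rot":[0,0,0],"jaw":0.8},
    {"offset":[0,0,0],"delta_rot":[0,0,0],"jaw":0.8},
    {"offset":[0,0,0],"delta_rot":[0,0,0],"jaw":0.8},
    {"offset":[0,0,0],"delta_rot":[0,0,0],"jaw":0.8},
    {"offset":[0,0,0],"delta_rot":[0,0,0],"jaw":0.8},
    {"offset":[0,0,0],"delta_rot":[0,0,0],"jaw":0.8},
  ],
)

```text
time: 28.37
position: [0.598, -0.1989, 0.04]
tool_rot: [-0.65, 0.76, 0.001, -0.0]
ft_force: [-0.4, 0.7, 0.6]
grip_width: 0.0129
```

```bash
python3 -c "
from h import *
o=get_obs()
x=np.array([.9885,-.1513,0]);y=np.array([.1513,.9885,0]);f=np.array([.6370,-.2074,.045])
print(o['position'],o['ft_force'],o['moment'],(o['position']-f)@y,(o['position']-f)@x)"
```

```text
[ 0.59795025 -0.19891977  0.03999701] [-0.44981564  0.69150303  0.58369929] [0.01702179 0.03986565 0.03459881] 0.0024744844722208283 -0.039883741466399135
```

4.9 mm to go.

drive_tool(
  plan=[
    {"offset":[0,-0.25,0],"delta_rot":[0,0,0],"jaw":0.8},
    {"offset":[0,-0.5,0],"delta_rot":[0,0,0],"jaw":0.8},
    {"offset":[0,-0.5,0],"delta_rot":[0,0,0],"jaw":0.8},
    {"offset":[0,-0.5,0],"delta_rot":[0,0,0],"jaw":0.8},
    {"offset":[0,-0.5,0],"delta_rot":[0,0,0],"jaw":0.8},
    {"offset":[0,-0.5,0],"delta_rot":[0,0,0],"jaw":0.8},
    {"offset":[0,-0.5,0],"delta_rot":[0,0,0],"jaw":0.8},
    {"offset":[0,-0.5,0],"delta_rot":[0,0,0],"jaw":0.8},
  ],
)

```text
time: 29.03
position: [0.6032, -0.1997, 0.04]
tool_rot: [-0.65, 0.76, 0.0, -0.0]
ft_force: [-0.1, -0.6, -0.1]
grip_width: 0.0126
```

```bash
python3 -c "
from h import *
o=get_obs()
x=np.array([.9885,-.1513,0]);y=np.array([.1513,.9885,0]);f=np.array([.6370,-.2074,.045])
print(o['position'],o['ft_force'],o['moment'],(o['position']-f)@y,(o['position']-f)@x)"
```

```text
[ 0.60316112 -0.19974148  0.04004153] [-0.12479747 -0.62986579 -0.11343552] [-0.00425601 -0.0346663   0.00371422] 0.0024506249779983097 -0.034608471256690795
```

Release, rise and look.

drive_tool(
  plan=[
    {"offset":[0,0,0],"delta_rot":[0,0,0],"jaw":3},
    {"offset":[0,0,0],"delta_rot":[0,0,0],"jaw":3},
    {"offset":[0,0,0],"delta_rot":[0,0,0],"jaw":3},
    {"offset":[0,0,0],"delta_rot":[0,0,0],"jaw":3},
    {"offset":[0,0,-3],"delta_rot":[0,0,0],"jaw":3},
    {"offset":[0,0,-6.5],"delta_rot":[0,0,0],"jaw":4},
    {"offset":[0,3,-10],"delta_rot":[0,0,0],"jaw":5},
    {"offset":[0,6,-10],"delta_rot":[0,0,0],"jaw":5},
  ],
)

```text
time: 29.7
position: [0.5493, -0.1934, 0.1458]
tool_rot: [-0.651, 0.759, -0.007, 0.002]
ft_force: [0.4, -1.5, 0.2]
grip_width: 0.0428
```

drive_tool(
  plan=[
    {"offset":[0,3.5,0],"delta_rot":[0,0,0],"jaw":5},
    {"offset":[0,3.5,0],"delta_rot":[0,0,0],"jaw":5},
    {"offset":[0,3.5,0],"delta_rot":[0,0,0],"jaw":5},
    {"offset":[0,3.5,0],"delta_rot":[0,0,0],"jaw":5},
    {"offset":[0,3.5,0],"delta_rot":[0,0,0],"jaw":5},
    {"offset":[0,3.5,0],"delta_rot":[0,0,0],"jaw":5},
    {"offset":[0,3.5,0],"delta_rot":[0,0,0],"jaw":5},
    {"offset":[0,3.5,0],"delta_rot":[0,0,0],"jaw":5},
  ],
)

```text
time: 30.37
position: [0.51, -0.1853, 0.1398]
tool_rot: [-0.651, 0.759, 0.0, -0.0]
ft_force: [-0.4, -0.5, -0.4]
grip_width: 0.0502
```

```bash
python3 -c "
from h import *
o=snap('wrist','w23',4,(240,0,440,130))
print(o['position'],R.from_quat(o['tool_rot']).as_matrix()[2])
x=np.array([.9885,-.1513,0]);y=np.array([.1513,.9885,0]);f=np.array([.6370,-.2074,0])
for g in (f,f-.055*y):
  P=[g+[0,0,.07]+.02*y,g+[0,0,.045+.013],g+[0,0,.045-.013],g+[0,0,.0505],g-.008*x+[0,0,.0505],g-.01*x+.03*y]
  print(((w2px('wrist',P,o)-[240,0])*4).round(0).tolist())
"
```

```text
[ 0.51001816 -0.18532848  0.13977864] [-1.34275385e-04  5.51688376e-04 -9.99999839e-01]
[[208.0, 93.0], [334.0, 109.0], [333.0, 140.0], [334.0, 119.0], [334.0, 169.0], [190.0, 223.0]]
[[557.0, 93.0], [664.0, 110.0], [630.0, 141.0], [654.0, 120.0], [651.0, 170.0], [451.0, 222.0]]
```

View pics/w23.png

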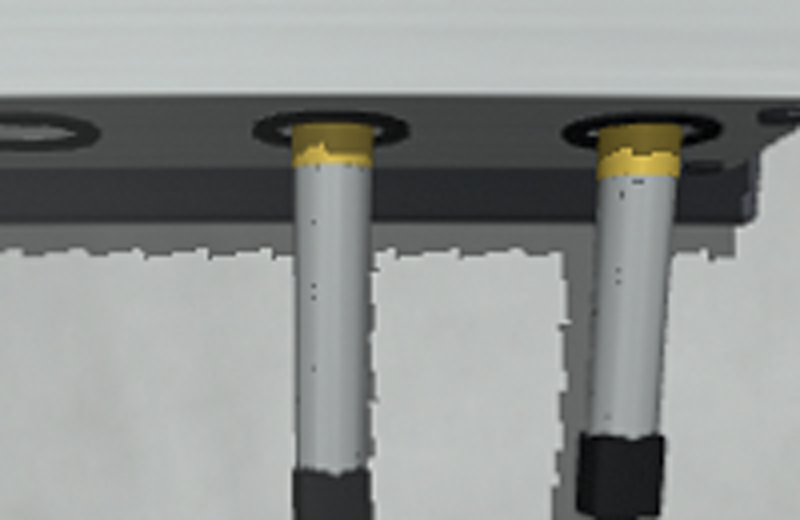

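Tube_2's band is fully visible (52 px, about 8 mm). Tube_1's shows only 41 px (about 6.6 mm), so it is roughly 1.4 mm too deep and I'll pull it back.

```bash
python3 -c "
from h import *
go((.6030,-.1997,.0400),-98.9,False)"
```

```text
offset cm [-0.   -9.44  9.97] rot [0.04 0.01 0.06] | pos [ 0.5098 -0.1852  0.1398] q [-0.55  0.53  1.72 -0.    0.89  1.17] t 30.42 w 0.0498
```

drive_tool(
  plan=[
    {"offset":[0,-3.5,0],"delta_rot":[0,0,0],"jaw":3},
    {"offset":[0,-7,0],"delta_rot":[0,0,0],"jaw":3},
    {"offset":[0,-9.4,2],"delta_rot":[0,0,0],"jaw":3},
    {"offset":[0,-9.4,5],"delta_rot":[0,0,0],"jaw":3},
    {"offset":[0,-9.4,8],"delta_rot":[0,0,0],"jaw":3},
    {"offset":[0,-9.4,9.8],"delta_rot":[0,0,0],"jaw":3},
    {"offset":[0,-9.4,9.95],"delta_rot":[0,0,0],"jaw":3},
    {"offset":[0,-9.4,9.95],"delta_rot":[0,0,0],"jaw":3},
  ],
)

```text
time: 31.08
position: [0.6014, -0.1991, 0.0391]
tool_rot: [-0.65, 0.76, 0.002, -0.001]
ft_force: [0.5, 0.4, 0.6]
grip_width: 0.0299
```

drive_tool(
  plan=[
    {"offset":[0,0,0],"delta_rot":[0,0,0],"jaw":3},
    {"offset":[0,0,0],"delta_rot":[0,0,0],"jaw":3},
    {"offset":[0,0,0],"delta_rot":[0,0,0],"jaw":3},
    {"offset":[0,0,0],"delta_rot":[0,0,0],"jaw":3},
    {"offset":[0,0,0],"delta_rot":[0,0,0],"jaw":0.8},
    {"offset":[0,0,0],"delta_rot":[0,0,0],"jaw":0.8},
    {"offset":[0,0,0],"delta_rot":[0,0,0],"jaw":0.8},
    {"offset":[0,0,0],"delta_rot":[0,0,0],"jaw":0.8},
  ],
  squeeze=25,
)

```text
time: 31.75
position: [0.6022, -0.1997, 0.0407]
tool_rot: [-0.65, 0.76, 0.0, -0.0]
ft_force: [-0.3, 0.2, 1.3]
grip_width: 0.0127
```

drive_tool(
  plan=[
    {"offset":[0,0,0],"delta_rot":[0,0,0],"jaw":0.8},
    {"offset":[0,0,0],"delta_rot":[0,0,0],"jaw":0.8},
    {"offset":[0,0,0],"delta_rot":[0,0,0],"jaw":0.8},
    {"offset":[0,0,0],"delta_rot":[0,0,0],"jaw":0.8},
    {"offset":[0,0,0],"delta_rot":[0,0,0],"jaw":0.8},
    {"offset":[0,0,0],"delta_rot":[0,0,0],"jaw":0.8},
    {"offset":[0,0,0],"delta_rot":[0,0,0],"jaw":0.8},
    {"offset":[0,0,0],"delta_rot":[0,0,0],"jaw":0.8},
  ],
)

```text
time: 32.42
position: [0.6022, -0.1996, 0.0405]
tool_rot: [-0.65, 0.76, 0.0, -0.0]
ft_force: [0.2, -0.5, 1.0]
grip_width: 0.0129
```

```bash
python3 -c "
from h import *
go((.6030,-.1997,.0400),-98.9,False);print(get_obs()['ft_force'])"
```

```text
offset cm [-0.01 -0.08  0.05] rot [0.04 0.01 0.04] | pos [ 0.6022 -0.1996  0.0405] q [-0.5   0.78  1.53 -0.    0.83  1.23] t 32.42 w 0.0129
[ 0.20487937 -0.50026258  0.99943823]
```

drive_tool(
  plan=[
    {"offset":[0,0.1,0],"delta_rot":[0,0,0],"jaw":0.8},
    {"offset":[0,0.15,0],"delta_rot":[0,0,0],"jaw":0.8},
    {"offset":[0,0.15,0],"delta_rot":[0,0,0],"jaw":0.8},
    {"offset":[0,0.15,0],"delta_rot":[0,0,0],"jaw":0.8},
    {"offset":[0,0.15,0],"delta_rot":[0,0,0],"jaw":0.8},
    {"offset":[0,0.15,0],"delta_rot":[0,0,0],"jaw":0.8},
    {"offset":[0,0.15,0],"delta_rot":[0,0,0],"jaw":0.8},
    {"offset":[0,0.15,0],"delta_rot":[0,0,0],"jaw":0.8},
  ],
)

```text
time: 33.08
position: [0.6008, -0.1995, 0.0405]
tool_rot: [-0.65, 0.76, 0.0, -0.0]
ft_force: [0.8, -0.5, 0.1]
grip_width: 0.0126
```

```bash
python3 -c "
from h import *
go((.6008,-.1994,.0400),-98.9,False);print(get_obs()['ft_force'])"
```

```text
offset cm [-0.01 -0.    0.05] rot [0.03 0.   0.04] | pos [ 0.6008 -0.1995  0.0405] q [-0.5   0.77  1.54 -0.    0.83  1.23] t 33.08 w 0.0126
[ 0.84036126 -0.50160104  0.11345945]
```

drive_tool(
  plan=[
    {"offset":[0,0,0],"delta_rot":[0,0,0],"jaw":3},
    {"offset":[0,0,0],"delta_rot":[0,0,0],"jaw":3},
    {"offset":[0,0,0],"delta_rot":[0,0,0],"jaw":3},
    {"offset":[0,0,0],"delta_rot":[0,0,0],"jaw":3},
    {"offset":[0,0,-3],"delta_rot":[0,0,0],"jaw":3},
    {"offset":[0,0,-6.5],"delta_rot":[0,0,0],"jaw":4},
    {"offset":[0,3,-10],"delta_rot":[0,0,0],"jaw":5},
    {"offset":[0,6,-10],"delta_rot":[0,0,0],"jaw":5},
  ],
)

```text
time: 33.75
position: [0.5466, -0.1929, 0.1461]
tool_rot: [-0.651, 0.759, -0.007, 0.002]
ft_force: [0.4, -0.5, 0.9]
grip_width: 0.0427
```

drive_tool(
  plan=[
    {"offset":[0,3.3,0],"delta_rot":[0,0,0],"jaw":5},
    {"offset":[0,3.3,0],"delta_rot":[0,0,0],"jaw":5},
    {"offset":[0,3.3,0],"delta_rot":[0,0,0],"jaw":5},
    {"offset":[0,3.3,0],"delta_rot":[0,0,0],"jaw":5},
    {"offset":[0,3.3,0],"delta_rot":[0,0,0],"jaw":5},
    {"offset":[0,3.3,0],"delta_rot":[0,0,0],"jaw":5},
    {"offset":[0,3.3,0],"delta_rot":[0,0,0],"jaw":5},
    {"offset":[0,3.3,0],"delta_rot":[0,0,0],"jaw":5},
  ],
)

```text
time: 34.42
position: [0.5094, -0.1852, 0.1403]
tool_rot: [-0.651, 0.759, 0.0, -0.0]
ft_force: [0.7, -0.0, 0.6]
grip_width: 0.0496
```

```bash
python3 -c "
from h import *
o=snap('wrist','w24',4,(240,0,440,130))
print(o['position'])
x=np.array([.9885,-.1513,0]);y=np.array([.1513,.9885,0]);f=np.array([.6370,-.2074,0])
for g in (f,f-.055*y):
  P=[g+[0,0,.07]+.02*y,g+[0,0,.045+.013],g+[0,0,.045-.013],g+[0,0,.0505],g-.008*x+[0,0,.0505],g-.01*x+.03*y]
  print(((w2px('wrist',P,o)-[240,0])*4).round(0).tolist())
"
```

```text
[ 0.50943297 -0.18519437  0.14028514]
[[208.0, 89.0], [335.0, 106.0], [334.0, 137.0], [334.0, 116.0], [334.0, 166.0], [190.0, 220.0]]
[[557.0, 89.0], [664.0, 107.0], [630.0, 138.0], [653.0, 117.0], [651.0, 167.0], [451.0, 219.0]]
```

View pics/w24.png

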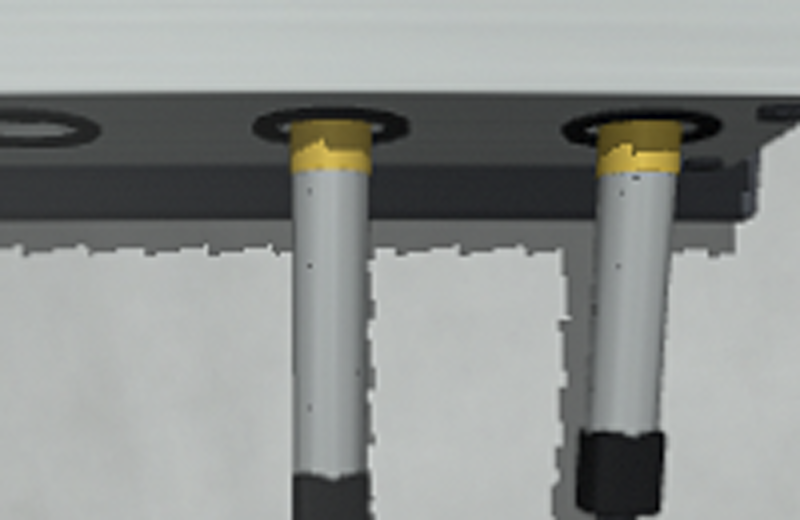

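Both bands now end at the same row (about 173) and start at the ring, so both tubes are at depth. Tools next, starting with the scoop.

```bash
python3 -c "
from h import *
go((.58,.06,.16),-88.4,False)"
```

```text
offset cm [-25.31  -3.22  -1.97] rot [ 4.000e-02  1.000e-02 -1.044e+01] | pos [ 0.5093 -0.1851  0.1403] q [-0.55  0.53  1.72 -0.    0.89  1.17] t 34.47 w 0.0501
```

drive_tool(
  plan=[
    {"offset":[-25.3,-3.2,-2],"delta_rot":[0,0,-10.5],"jaw":5},
    {"offset":[-25.3,-3.2,-2],"delta_rot":[0,0,-10.5],"jaw":5},
    {"offset":[-25.3,-3.2,-2],"delta_rot":[0,0,-10.5],"jaw":5},
    {"offset":[-25.3,-3.2,-2],"delta_rot":[0,0,-10.5],"jaw":5},
    {"offset":[-25.3,-3.2,-2],"delta_rot":[0,0,-10.5],"jaw":5},
    {"offset":[-25.3,-3.2,-2],"delta_rot":[0,0,-10.5],"jaw":5},
    {"offset":[-25.3,-3.2,-2],"delta_rot":[0,0,-10.5],"jaw":5},
    {"offset":[-25.3,-3.2,-2],"delta_rot":[0,0,-10.5],"jaw":5},
  ],
)

```text
time: 35.13
position: [0.5801, 0.0629, 0.1607]
tool_rot: [0.719, -0.695, 0.0, -0.0]
ft_force: [0.1, -1.0, 0.1]
grip_width: 0.0503
```

```bash
python3 -c "
from h import *
snap('wrist','w25');go((.58,.06,.16),-88.4,False)"
```

```text
offset cm [ 0.1  -0.05  0.04] rot [ 0.05 -0.01  0.22] | pos [0.5794 0.061  0.1604] q [-0.09  0.55  1.6  -0.    0.99  1.45] t 35.18 w 0.0499
```

View pics/w25.png

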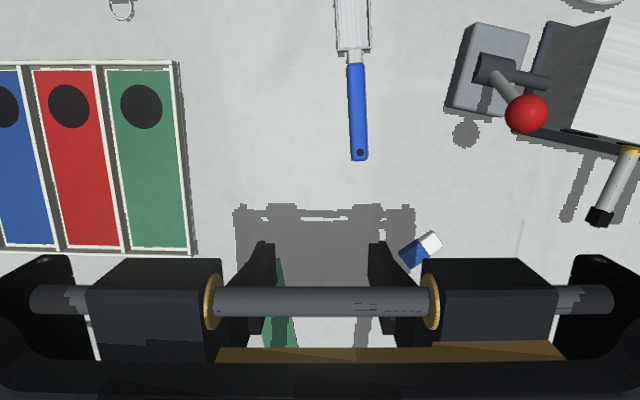

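```bash
python3 -c "
from h import *
o=ob('w25')
t=px2w('wrist',[(360.5,160.5),(355.5,64)],.012,o);d=t[1]-t[0];print(t.round(4),np.linalg.norm(d),np.degrees(np.arctan2(d[1],d[0])))
d/=np.linalg.norm(d);print('grip',(t[0]+.05*d).round(4),'centre',(t[0]+.075*d).round(4))
r=px2w('wrist',[(178,61),(192,254)],.016,o);print(r.round(4),r[0]-r[1])
c=px2w('wrist',[(141,106),(69,106),(5,106)],.006,o);print('dots',c.round(4))
"
```

```text
[[0.6099 0.0263 0.012 ]
 [0.6943 0.0363 0.012 ]] 0.08508268872792651 6.772345828578483
grip [0.6595 0.0322 0.012 ] centre [0.6843 0.0351 0.012 ]
[[0.6918 0.19   0.016 ]
 [0.5091 0.1918 0.016 ]] [ 0.18262412 -0.00178932  0.        ]
dots [[0.6531 0.232  0.006 ]
 [0.6516 0.3011 0.006 ]
 [0.6507 0.3648 0.006 ]]
```

The scoop has been knocked. It now lies with its handle end at (0.610,0.026), yaw 6.8°. I'll grasp it at (0.66,0.032).

```bash
python3 -c "
from h import *
go((.6595,.0322,.005),-83.2,False)"
```

```text
offset cm [ 3.13 -7.93 15.53] rot [ 0.05 -0.01 -4.98] | pos [0.5794 0.061  0.1604] q [-0.09  0.55  1.6  -0.    0.99  1.45] t 35.18 w 0.0499
```

The open gripper body would come very near the clamp knob at that grasp. Both tubes are already at depth, so I'll throw the clamp first. I need the knob and bottle positions.

```bash
python3 -c "
from h import *
def ray(n,p,o=None):
    c,P=campose(n,o);u=cv2.undistortPoints(np.array([[p]],float),c['K'],c['distortion']).reshape(2)
    d=P[:3,:3]@np.r_[u,1];return P[:3,3],d/np.linalg.norm(d)
def tri(rs):
    A=sum(np.eye(3)-np.outer(d,d) for o,d in rs);b=sum((np.eye(3)-np.outer(d,d))@o for o,d in rs);return np.linalg.solve(A,b)
print('bottle top',tri([ray('top',(368,99)),ray('side',(436,186))]))
o=ob('w25');w=w=[ray('top',(366,171)),ray('wrist',(526,114),o),ray('side',(360,218))]
print('knob',tri(w),tri(w[:2]),tri(w[1:]))
print('vials',px2w('top',[(332,141),(349,135)],.03))
x=np.array([.9885,-.1513,0]);y=np.array([.1513,.9885,0]);c=np.array([.637,-.2074,0])+.04*x
print('pivot',c-.005*x+.135*y)
"
```

```text
bottle top [ 0.8804482  -0.07677864  0.13123195]
knob [ 0.6609597  -0.0740245   0.09522132] [ 0.66052426 -0.07403358  0.09446769] [ 0.66045574 -0.07359448  0.09505993]
vials [[ 0.77367008  0.03056956  0.03      ]
 [ 0.79499989 -0.02392127  0.03      ]]
pivot [ 0.692023 -0.079248  0.      ]
```

```bash
python3 -c "
from h import *
go((.612,-.068,.16),-98.7,False)"
```

```text
offset cm [13.   -2.85  0.04] rot [ 0.05 -0.02 10.52] | pos [0.5794 0.061  0.1604] q [-0.09  0.55  1.6  -0.    0.99  1.45] t 35.18 w 0.0499
```

drive_tool(
  plan=[
    {"offset":[4,-2.8,0],"delta_rot":[0,0,5],"jaw":2},
    {"offset":[8,-2.8,0],"delta_rot":[0,0,10],"jaw":0},
    {"offset":[12,-2.8,0],"delta_rot":[0,0,10.5],"jaw":0},
    {"offset":[13,-2.8,0],"delta_rot":[0,0,10.5],"jaw":0},
    {"offset":[13,-2.8,2],"delta_rot":[0,0,10.5],"jaw":0},
    {"offset":[13,-2.8,5],"delta_rot":[0,0,10.5],"jaw":0},
    {"offset":[13,-2.8,8],"delta_rot":[0,0,10.5],"jaw":0},
    {"offset":[13,-2.8,8],"delta_rot":[0,0,10.5],"jaw":0},
  ],
)

```text
time: 35.85
position: [0.6056, -0.07, 0.0749]
tool_rot: [-0.649, 0.761, 0.006, -0.004]
ft_force: [-0.4, 0.9, -0.5]
grip_width: 0.0058
```

```bash
python3 -c "
from h import *
snap('wrist','w26');snap('side','s26',4,(280,150,480,300));go((.7133,-.0825,.080),-98.7,False);print(get_obs()['ft_force'])"
```

```text
offset cm [ -0.39 -10.44  -0.09] rot [ 0.26  0.03 -0.26] | pos [ 0.6096 -0.0701  0.0796] q [-0.3   0.7   1.57 -0.    0.88  1.43] t 35.95 w 0.002
[-0.47327996  0.82684575  0.10591011]
```

View pics/w26.png

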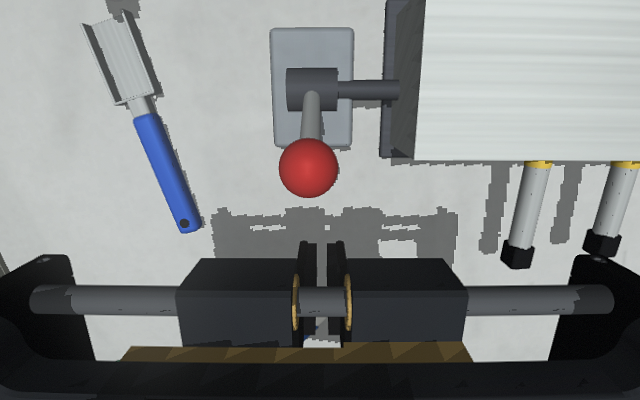

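View pics/s26.png

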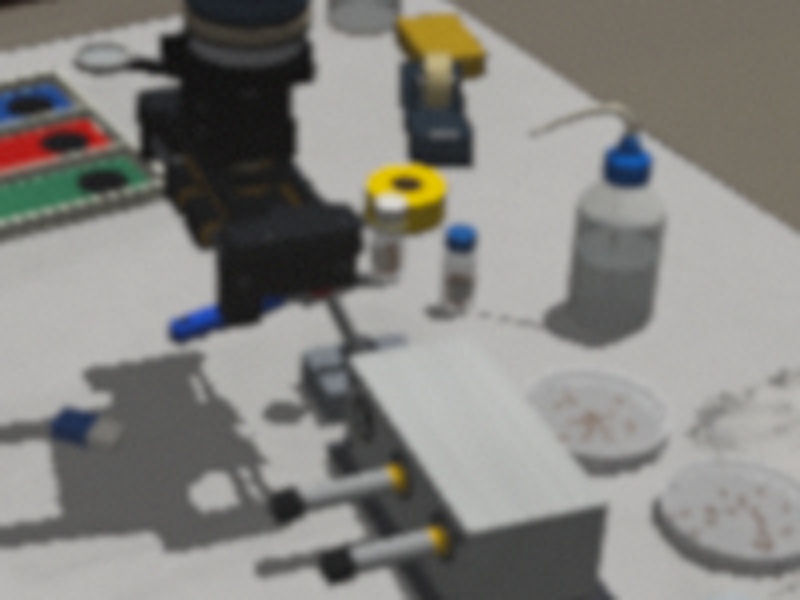

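drive_tool(
  plan=[
    {"offset":[-0.4,-1.3,0],"delta_rot":[0,0,0],"jaw":0},
    {"offset":[-0.4,-2.6,0],"delta_rot":[0,0,0],"jaw":0},
    {"offset":[-0.4,-3.9,0],"delta_rot":[0,0,0],"jaw":0},
    {"offset":[-0.4,-5.2,0],"delta_rot":[0,0,0],"jaw":0},
    {"offset":[-0.4,-6.5,0],"delta_rot":[0,0,0],"jaw":0},
    {"offset":[-0.4,-7.8,0],"delta_rot":[0,0,0],"jaw":0},
    {"offset":[-0.4,-9.1,0],"delta_rot":[0,0,0],"jaw":0},
    {"offset":[-0.4,-9.8,0],"delta_rot":[0,0,0],"jaw":0},
  ],
)

```text
time: 36.62
position: [0.7098, -0.0809, 0.0831]
tool_rot: [-0.65, 0.76, -0.0, 0.0]
ft_force: [-11.3, 2.4, 7.2]
grip_width: 0.0001
```

```bash
python3 -c "
from h import *
snap('wrist','w27');go((.7133,-.0825,.080),-98.7,False);print(get_obs()['ft_force'])"
```

```text
offset cm [ 0.11 -0.43  0.27] rot [ 0.06 -0.   -0.16] | pos [ 0.7092 -0.0807  0.0827] q [-0.27  0.8   1.29 -0.    1.05  1.46] t 36.67 w 0.0002
[-1.82575257  0.51761702  1.69138887]
```

View pics/w27.png

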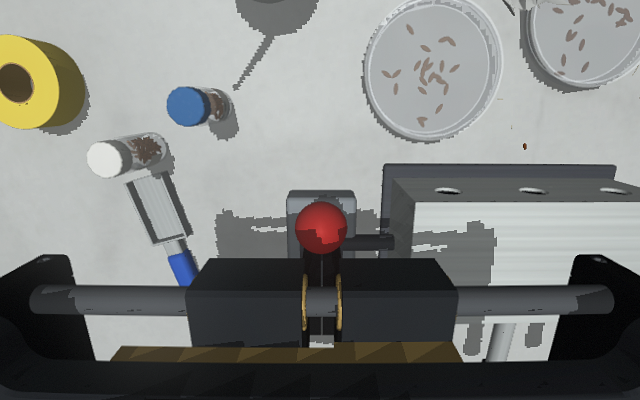

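drive_tool(
  plan=[
    {"offset":[0,-0.3,0],"delta_rot":[0,0,0],"jaw":0},
    {"offset":[0,-0.6,0],"delta_rot":[0,0,0],"jaw":0},
    {"offset":[0,-0.8,0],"delta_rot":[0,0,0],"jaw":0},
    {"offset":[0,-0.8,0],"delta_rot":[0,0,0],"jaw":0},
    {"offset":[0,-0.8,0],"delta_rot":[0,0,0],"jaw":0},
    {"offset":[0,-0.8,0],"delta_rot":[0,0,0],"jaw":0},
    {"offset":[0,-0.8,0],"delta_rot":[0,0,0],"jaw":0},
    {"offset":[0,-0.8,0],"delta_rot":[0,0,0],"jaw":0},
  ],
)

```text
time: 37.33
position: [0.7098, -0.0806, 0.0821]
tool_rot: [-0.651, 0.759, 0.006, -0.005]
ft_force: [-14.2, 1.5, 10.0]
grip_width: 0.0008
```

```bash
python3 -c "
from h import *
o=snap('wrist','w28',4,(260,180,400,260));go((.7133,-.0825,.080),-98.7,False);print(o['ft_force'])
x=np.array([.9885,-.1513,0]);P=np.array([.692,-.0792,.022])
for a in (.45,.5,.55,.59,.63,.7): print(a,w2px('wrist',[P+.08*(np.sin(a)*x+[0,0,np.cos(a)])],o))"
```

```text
offset cm [ 0.14 -0.38  0.2 ] rot [ 0.85 -0.   -0.12] | pos [ 0.7098 -0.0806  0.0821] q [-0.27  0.81  1.28 -0.    1.07  1.46] t 37.38 w 0.0005
[-14.17879737   1.52163089   9.99801365]
0.45 [[322.18303959 239.12360451]]
0.5 [[322.16918569 230.90289414]]
0.55 [[322.15452957 222.79899077]]
0.59 [[322.14229703 216.4326568 ]]
0.63 [[322.12967333 210.19566101]]
0.7 [[322.10681137 199.65756441]]
```

View pics/w28.png

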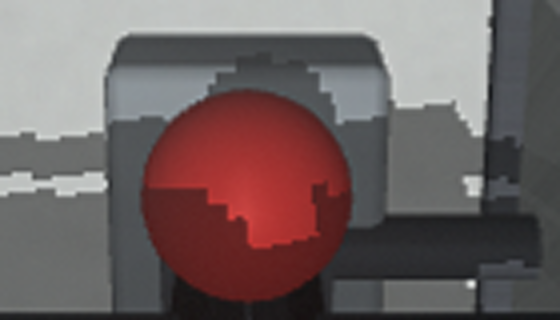

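drive_tool(
  plan=[
    {"offset":[0,1,0],"delta_rot":[0,0,0],"jaw":0},
    {"offset":[0,3,0],"delta_rot":[0,0,0],"jaw":0},
    {"offset":[0,6,-1],"delta_rot":[0,0,0],"jaw":0},
    {"offset":[0,8,-4],"delta_rot":[0,0,0],"jaw":2},
    {"offset":[-2,9,-7],"delta_rot":[0,0,0],"jaw":4},
    {"offset":[-3,10,-8],"delta_rot":[0,0,-3],"jaw":4},
    {"offset":[-3,10,-8],"delta_rot":[0,0,-3],"jaw":4},
    {"offset":[-3,10,-8],"delta_rot":[0,0,-3],"jaw":4},
  ],
)

```text
time: 38.05
position: [0.623, -0.0365, 0.1623]
tool_rot: [-0.67, 0.742, -0.001, 0.001]
ft_force: [1.1, -0.1, -1.0]
grip_width: 0.0257
```

```bash
python3 -c "
from h import *
o=snap('wrist','w29');snap('top','t29',4,(300,120,460,260));snap('side','s29',5,(320,180,450,290));print(o['position'])"
```

```text
[ 0.62301681 -0.03652991  0.16232721]
```

View pics/w29.png

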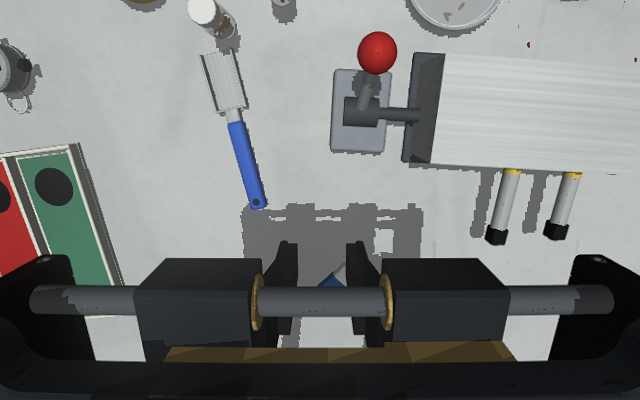

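View pics/s29.png

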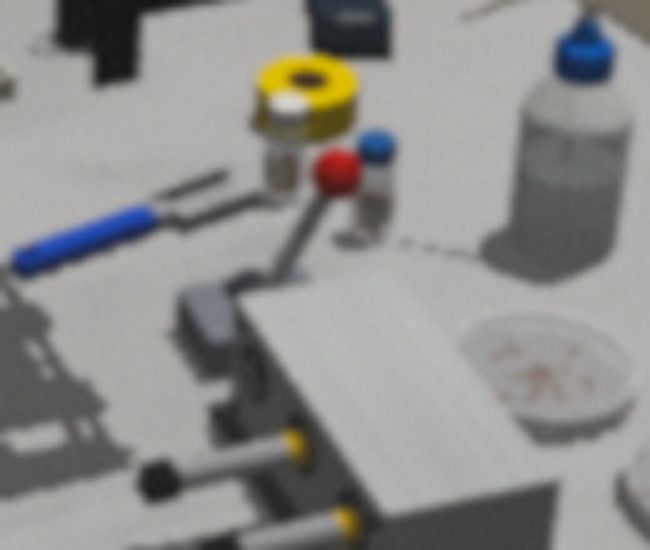

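```bash
cat >> h.py <<'E'
def ray(n,p,o=None):
    c,P=campose(n,o);u=cv2.undistortPoints(np.array([[p]],float),c['K'],c['distortion']).reshape(2)
    d=P[:3,:3]@np.r_[u,1];return P[:3,3],d/np.linalg.norm(d)
def tri(rs):
    A=sum(np.eye(3)-np.outer(d,d) for o,d in rs);b=sum((np.eye(3)-np.outer(d,d))@o for o,d in rs);return np.linalg.solve(A,b)
E
python3 -c "
from h import *
o=ob('w29')
k=tri([ray('wrist',(377.5,53),o),ray('side',(320+337/5,180+173/5))]);print('knob',k,'travel',np.linalg.norm(k-[.6605,-.0738,.095]))
p=px2w('wrist',[(257,207),(236,122)],.012,o);d=p[1]-p[0];print(p.round(4),np.linalg.norm(d),np.degrees(np.arctan2(d[1],d[0])))
d/=np.linalg.norm(d);print('grip',(p[0]+.05*d).round(4))
"
```

```text
knob [ 0.73143248 -0.0855108   0.09194814] travel 0.07195743894965984
[[0.612  0.0275 0.012 ]
 [0.6949 0.034  0.012 ]] 0.08314845153599232 4.483517531432705
grip [0.6619 0.0314 0.012 ]
```

```bash
python3 -c "
from h import *
x=np.array([.9885,-.1513,0]);P0=np.array([.692,-.0792,.022])
def cen(fn,box):
    im=cv2.imread(fn).astype(int)[box[1]:box[3],box[0]:box[2]]
    m=(im[:,:,2]>90)&(im[:,:,2]>2*im[:,:,1])&(im[:,:,2]>2*im[:,:,0])
    v,u=np.nonzero(m);return (u.mean()+box[0],v.mean()+box[1],len(u))
a=cen('pics/top0.png',(350,150,385,190));b=cen('pics/t29_raw.png',(350,130,385,190));print(a,b)
a2=cen('pics/side0.png',(345,205,375,235));b2=cen('pics/s29_raw.png',(370,200,400,230));print(a2,b2)
for A,B in ((a,a2),(b,b2)):
    k=tri([ray('top',A[:2]),ray('side',B[:2])]);print(k,(k-P0)@x,k[2]-.022)
for th in (-.5,-.4,.45,.5,.55,.6): q=P0+.08*(np.sin(th)*x+[0,0,np.cos(th)]); print(th,w2px('top',[q]),w2px('side',[q]))
"
```

```text
(np.float64(365.8421052631579), np.float64(170.8421052631579), 19) (np.float64(nan), np.float64(nan), 0)
(np.float64(359.4074074074074), np.float64(217.74074074074073), 54) (np.float64(387.34), np.float64(213.14), 50)
[ 0.66154904 -0.07384405  0.09633166] -0.030911131622290137 0.07433165819986762
[nan nan nan] nan nan
-0.5 [[365.46653317 173.77461482]] [[356.89728685 219.75890354]]
-0.4 [[365.92785461 171.25547603]] [[359.74517764 218.04877781]]
0.45 [[369.27335305 150.77606365]] [[385.01480625 214.22064044]]
0.5 [[369.40431983 149.83165628]] [[386.31483179 214.62255088]]
0.55 [[369.5252211  148.93497745]] [[387.5704981  215.09046141]]
0.6 [[369.63577815 148.08827502]] [[388.77868077 215.62282913]]<string>:7: RuntimeWarning: Mean of empty slice.
  ret = ret.dtype.type(ret / rcount)
```

```bash
python3 -c "
from h import *
im=cv2.imread('pics/t29_raw.png')
cv2.imwrite('pics/t29c.png',cv2.resize(im[120:200,330:440],None,fx=7,fy=7,interpolation=cv2.INTER_CUBIC))"
```

```text
(no output)
```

View pics/t29c.png

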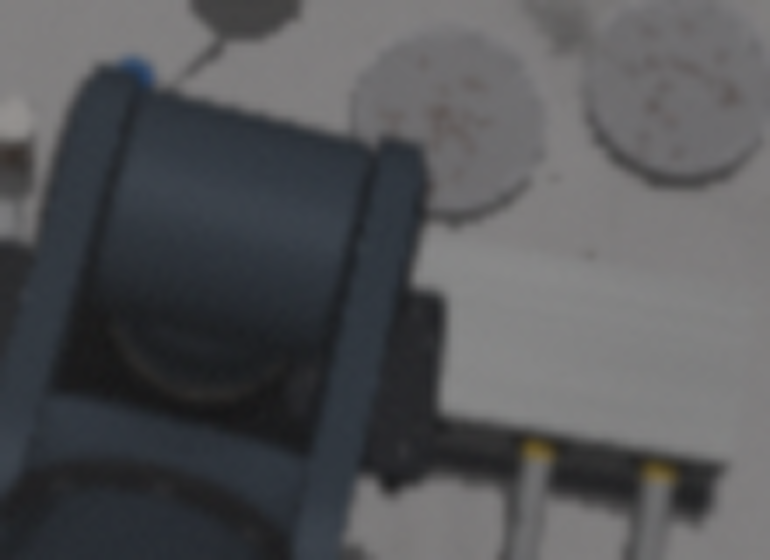

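The clamp met a hard stop, with knob travel measuring about 0.95 rad within camera error. I'll recheck it from the top camera once the arm is clear. Now the scoop.

```bash
python3 -c "
from h import *
go((.661,.0318,.005),-84.5,False)"
```

```text
offset cm [-7.27 -3.15 15.45] rot [ 9.000e-02  1.000e-02 -1.143e+01] | pos [ 0.6223 -0.0373  0.1596] q [-0.24  0.6   1.49 -0.    1.05  1.44] t 38.2 w 0.0359
```

drive_tool(
  plan=[
    {"offset":[-4,-2,0],"delta_rot":[0,0,-6],"jaw":4.5},
    {"offset":[-7.3,-3.1,0],"delta_rot":[0,0,-11.4],"jaw":4.5},
    {"offset":[-7.3,-3.1,4],"delta_rot":[0,0,-11.4],"jaw":4.5},
    {"offset":[-7.3,-3.1,8],"delta_rot":[0,0,-11.4],"jaw":4.5},
    {"offset":[-7.3,-3.1,11],"delta_rot":[0,0,-11.4],"jaw":4.5},
    {"offset":[-7.3,-3.1,13],"delta_rot":[0,0,-11.4],"jaw":4.5},
    {"offset":[-7.3,-3.1,13],"delta_rot":[0,0,-11.4],"jaw":4.5},
    {"offset":[-7.3,-3.1,13],"delta_rot":[0,0,-11.4],"jaw":4.5},
  ],
)

```text
time: 38.87
position: [0.6594, 0.0325, 0.0279]
tool_rot: [0.74, -0.672, -0.002, 0.002]
ft_force: [0.5, -0.2, -0.4]
grip_width: 0.0448
```

```bash
python3 -c "
from h import *
snap('wrist','w30');go((.661,.0318,.005),-84.5,False)"
```

```text
offset cm [ 0.06 -0.    2.49] rot [ 0.06  0.02 -0.01] | pos [0.6609 0.0323 0.0299] q [-0.12  0.82  1.46  0.    0.87  1.36] t 38.92 w 0.0452
```

View pics/w30.png

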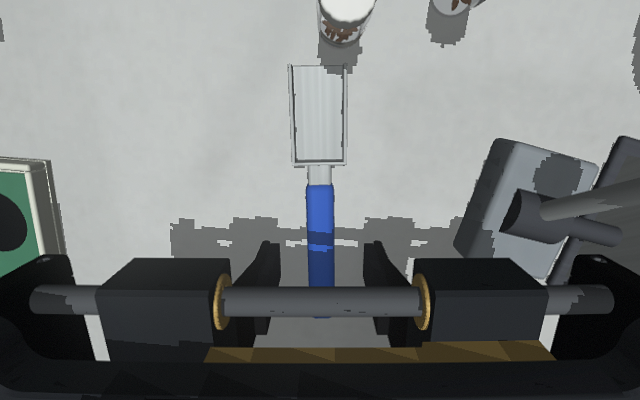

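drive_tool(
  plan=[
    {"offset":[0.05,0,1.5],"delta_rot":[0,0,0],"jaw":4.5},
    {"offset":[0.05,0,2.3],"delta_rot":[0,0,0],"jaw":4.5},
    {"offset":[0.05,0,2.45],"delta_rot":[0,0,0],"jaw":4.5},
    {"offset":[0.05,0,2.45],"delta_rot":[0,0,0],"jaw":4.5},
    {"offset":[0.05,0,2.45],"delta_rot":[0,0,0],"jaw":1},
    {"offset":[0.05,0,2.45],"delta_rot":[0,0,0],"jaw":1},
    {"offset":[0.05,0,2.45],"delta_rot":[0,0,0],"jaw":1},
    {"offset":[0.05,0,2.45],"delta_rot":[0,0,0],"jaw":1},
  ],
  squeeze=40,
)

```text
time: 39.58
position: [0.6609, 0.0325, 0.0067]
tool_rot: [0.74, -0.672, 0.0, -0.0]
ft_force: [0.7, 0.2, 1.0]
grip_width: 0.0262
```

drive_tool(
  plan=[
    {"offset":[0,0,0],"delta_rot":[0,0,0],"jaw":1},
    {"offset":[0,0,0],"delta_rot":[0,0,0],"jaw":1},
    {"offset":[0,0,0],"delta_rot":[0,0,0],"jaw":1},
    {"offset":[0,0,-3],"delta_rot":[0,0,0],"jaw":1},
    {"offset":[0,0,-6],"delta_rot":[0,0,0],"jaw":1},
    {"offset":[0,0,-9],"delta_rot":[0,0,0],"jaw":1},
    {"offset":[0,0,-12],"delta_rot":[0,0,0],"jaw":1},
    {"offset":[0,0,-12],"delta_rot":[0,0,0],"jaw":1},
  ],
)

```text
time: 40.25
position: [0.6651, 0.0321, 0.1328]
tool_rot: [0.741, -0.672, 0.005, -0.004]
ft_force: [1.0, 0.4, -0.2]
grip_width: 0.0152
```

```bash
python3 -c "
from h import *
snap('wrist','w31');go((.55,.35,.15),-88,False)"
```

```text
offset cm [-32.73   8.2   -2.11] rot [-0.44 -0.07  3.55] | pos [0.6634 0.0322 0.13  ] q [-0.12  0.68  1.41  0.    1.04  1.35] t 40.3 w 0.0156
```

View pics/w31.png

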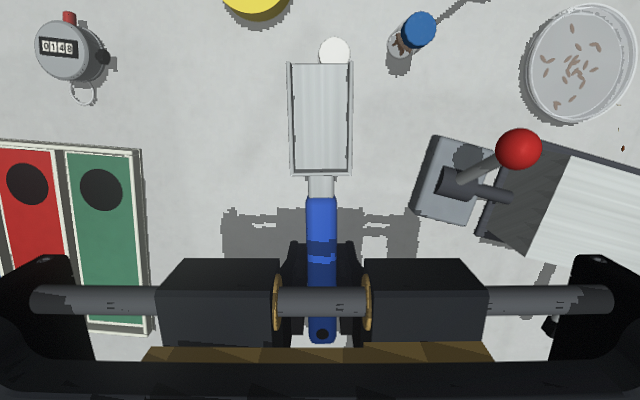

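drive_tool(
  plan=[
    {"offset":[-32.7,8.2,-3],"delta_rot":[0,0,3.5],"jaw":1},
    {"offset":[-32.7,8.2,-3],"delta_rot":[0,0,3.5],"jaw":1},
    {"offset":[-32.7,8.2,-3],"delta_rot":[0,0,3.5],"jaw":1},
    {"offset":[-32.7,8.2,-3],"delta_rot":[0,0,3.5],"jaw":1},
    {"offset":[-32.7,8.2,-3],"delta_rot":[0,0,3.5],"jaw":1},
    {"offset":[-32.7,8.2,-3],"delta_rot":[0,0,3.5],"jaw":1},
    {"offset":[-32.7,8.2,-3],"delta_rot":[0,0,3.5],"jaw":1},
    {"offset":[-32.7,8.2,-3],"delta_rot":[0,0,3.5],"jaw":1},
  ],
)

```text
time: 40.97
position: [0.547, 0.3465, 0.154]
tool_rot: [0.72, -0.694, -0.001, 0.002]
ft_force: [0.0, 0.4, -0.6]
grip_width: 0.0153
```

```bash
python3 -c "
from h import *
camera('top')
snap('wrist','w32');go((.55,.35,.15),-88,False)"
```

```text
offset cm [ 0.13 -0.47  0.46] rot [0.18 0.12 0.46] | pos [0.5453 0.3511 0.1547] q [0.4  0.64 1.43 0.   1.08 1.92] t 41.07 w 0.0154
```

View pics/w32.png

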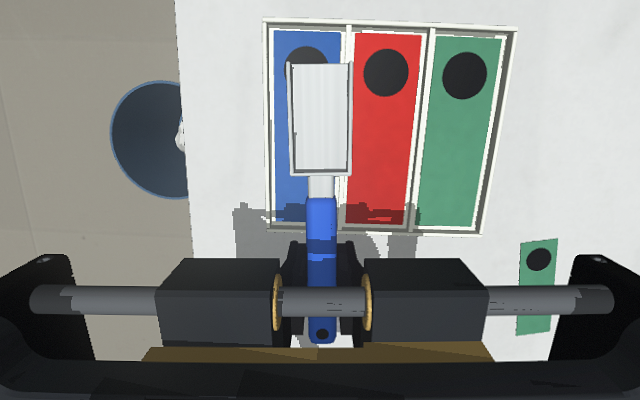

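```bash
python3 -c "
from h import *
im=cv2.imread('pics/w32_raw.png')
cv2.imwrite('pics/w32a.png',cv2.resize(im[0:250,240:540],None,fx=2.6,fy=2.4,interpolation=cv2.INTER_CUBIC))"
```

```text
(no output)
```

View pics/w32a.png

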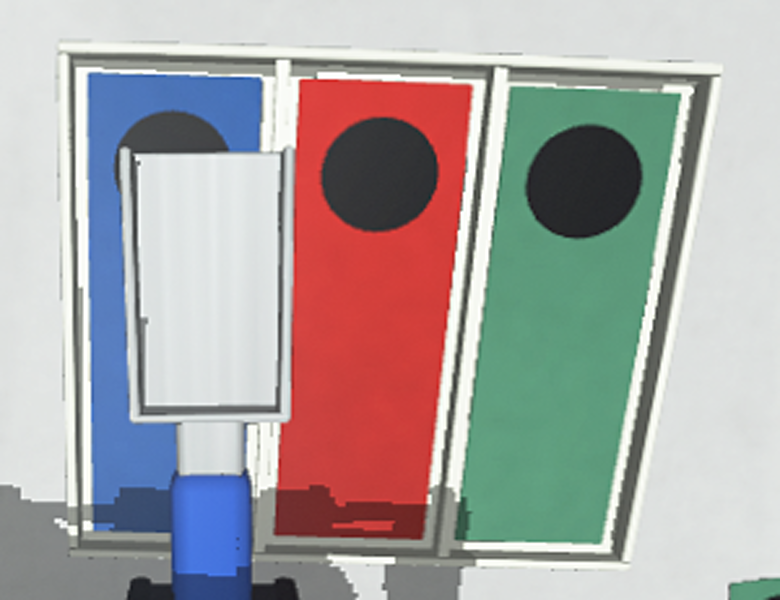

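```bash
python3 -c "
from h import *
o=ob('w32')
def fit(px,z,L,W):
    p=px2w('wrist',px,z,o)[:,:2]  # TL TR BR BL ; TL=+x+y
    print(p.round(4).tolist(), [np.linalg.norm(p[i]-p[(i+1)%4]).round(4) for i in range(4)])
    m=np.array([[L/2,W/2],[L/2,-W/2],[-L/2,-W/2],[-L/2,W/2]])
    c=p.mean(0);q=p-c;a=np.arctan2((m[:,0]*q[:,1]-m[:,1]*q[:,0]).sum(),(m*q).sum());print('c',c.round(4),'yaw',np.degrees(a).round(2))
fit([(262.3,17.9),(517.7,27.5),(482.3,236.7),(267.7,231.3)],.016,.19,.214)
fit([(355.4,32.9),(421.9,35),(403.5,224.6),(345.4,222.9)],.006,.174,.058)
g=px2w('wrist',[(240+680/2.6,95/2.4),(240+509/2.6,87/2.4),(240+455/2.6,538/2.4),(240+604/2.6,545/2.4)],.006,o);print('green',g.mean(0))
b=px2w('wrist',[(240+88/2.6,72/2.4),(240+263/2.6,77/2.4),(240+92/2.6,532/2.4)],.006,o);print('blue',(b[1]+b[2])/2)
s=px2w('wrist',[(322,63)],.155,o);print('tip',s)
"
```

```text
[[0.6886, 0.4091], [0.6916, 0.1982], [0.5049, 0.1945], [0.5016, 0.4055]] [np.float64(0.2109), np.float64(0.1867), np.float64(0.2109), np.float64(0.1871)]
c [0.5967 0.3018] yaw 0.97
[[0.6822, 0.3316], [0.6833, 0.2747], [0.5106, 0.2712], [0.5099, 0.3294]] [np.float64(0.0569), np.float64(0.1727), np.float64(0.0582), np.float64(0.1723)]
c [0.5965 0.3017] yaw 0.93
green [0.59722518 0.2322575  0.006     ]
blue [0.59526791 0.37155396 0.006     ]
tip [[0.64117812 0.35778448 0.155     ]]
```

```bash
python3 -c "
from h import *
go((.5715,.3714,.05),-89.05,False)"
```

```text
offset cm [-1.9  -2.74 10.46] rot [0.18 0.12 1.51] | pos [0.5453 0.3511 0.1547] q [0.4  0.64 1.43 0.   1.08 1.92] t 41.07 w 0.0154
```

drive_tool(
  plan=[
    {"offset":[-1.9,-2.7,1],"delta_rot":[0.1,0.1,1.5],"jaw":1},
    {"offset":[-1.9,-2.7,3],"delta_rot":[0.1,0.1,1.5],"jaw":1},
    {"offset":[-1.9,-2.7,6],"delta_rot":[0.1,0.1,1.5],"jaw":1},
    {"offset":[-1.9,-2.7,9],"delta_rot":[0.1,0.1,1.5],"jaw":1},
    {"offset":[-1.9,-2.7,10.5],"delta_rot":[0.1,0.1,1.5],"jaw":1},
    {"offset":[-1.9,-2.7,10.5],"delta_rot":[0.1,0.1,1.5],"jaw":1},
    {"offset":[-1.9,-2.7,10.5],"delta_rot":[0.1,0.1,1.5],"jaw":1},
    {"offset":[-1.9,-2.7,10.5],"delta_rot":[0.1,0.1,1.5],"jaw":1},
  ],
)

```text
time: 41.73
position: [0.5761, 0.365, 0.0511]
tool_rot: [0.71, -0.704, 0.001, -0.0]
ft_force: [0.7, -0.3, -0.8]
grip_width: 0.0154
```

```bash
python3 -c "
from h import *
snap('wrist','w33');go((.5715,.3714,.013),-89.05,False)"
```

```text
offset cm [-0.62  0.51  3.89] rot [-0.19 -0.03 -0.42] | pos [0.5766 0.3653 0.0519] q [ 0.4   0.81  1.4  -0.    0.93  1.97] t 41.78 w 0.0154
```

View pics/w33.png

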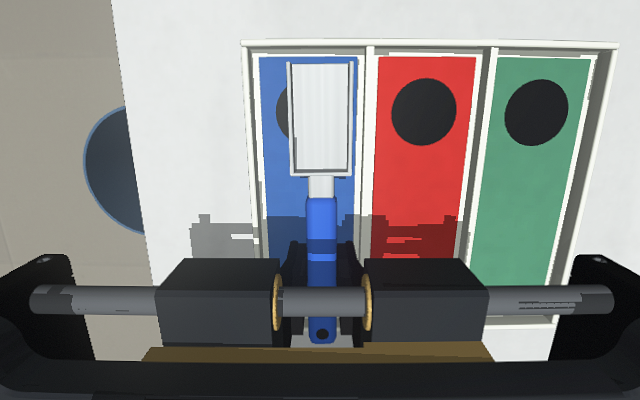

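drive_tool(
  plan=[
    {"offset":[-0.6,0.5,0],"delta_rot":[0,0,-0.4],"jaw":1},
    {"offset":[-0.6,0.5,0.5],"delta_rot":[0,0,-0.4],"jaw":1},
    {"offset":[-0.6,0.5,1.5],"delta_rot":[0,0,-0.4],"jaw":1},
    {"offset":[-0.6,0.5,2.5],"delta_rot":[0,0,-0.4],"jaw":1},
    {"offset":[-0.6,0.5,3.2],"delta_rot":[0,0,-0.4],"jaw":1},
    {"offset":[-0.6,0.5,3.7],"delta_rot":[0,0,-0.4],"jaw":1},
    {"offset":[-0.6,0.5,3.75],"delta_rot":[0,0,-0.4],"jaw":1},
    {"offset":[-0.6,0.5,3.75],"delta_rot":[0,0,-0.4],"jaw":1},
  ],
)

```text
time: 42.45
position: [0.5701, 0.3708, 0.0125]
tool_rot: [0.713, -0.701, 0.001, 0.001]
ft_force: [0.0, 0.4, -0.2]
grip_width: 0.0153
```

```bash
python3 -c "
from h import *
snap('wrist','w34');go((.5715,.3714,.013),-89.05,False);print(get_obs()['ft_force'])"
```

```text
offset cm [-0.05 -0.13 -0.04] rot [-0.03 -0.1  -0.02] | pos [0.5702 0.3709 0.0126] q [ 0.41  0.86  1.41 -0.    0.87  1.97] t 42.5 w 0.0154
[-0.77195411  0.59957935 -1.13754412]
```

View pics/w34.png

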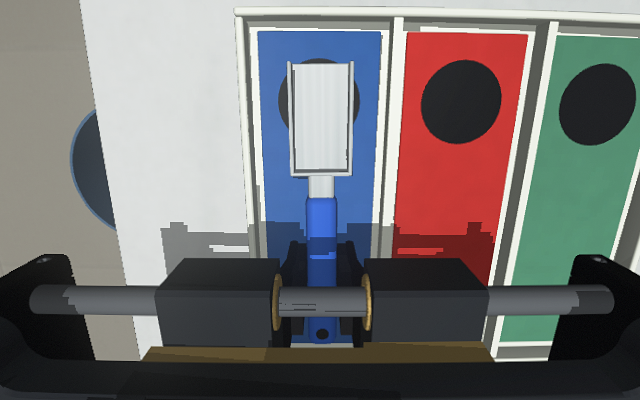

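The scoop is centred in the blue compartment with its head over the dot. Release.

drive_tool(
  plan=[
    {"offset":[0,0,0.05],"delta_rot":[0,0,0],"jaw":1},
    {"offset":[0,0,0.1],"delta_rot":[0,0,0],"jaw":1},
    {"offset":[0,0,0.1],"delta_rot":[0,0,0],"jaw":2.6},
    {"offset":[0,0,0.1],"delta_rot":[0,0,0],"jaw":2.6},
    {"offset":[0,0,0.1],"delta_rot":[0,0,0],"jaw":2.6},
    {"offset":[0,0,0.1],"delta_rot":[0,0,0],"jaw":2.6},
    {"offset":[0,0,-2],"delta_rot":[0,0,0],"jaw":2.6},
    {"offset":[0,0,-5],"delta_rot":[0,0,0],"jaw":2.6},
  ],
)

```text
time: 43.17
position: [0.5677, 0.3699, 0.0603]
tool_rot: [0.713, -0.701, -0.001, 0.004]
ft_force: [1.4, -0.2, -0.5]
grip_width: 0.0263
```

```bash
python3 -c "
from h import *
snap('wrist','w35');go((.42,.27,.18),0,False);print(get_obs()['ft_force'])"
```

```text
offset cm [  9.97  15.36 -11.25] rot [ -0.37  -0.27 -89.05] | pos [0.5727 0.3724 0.0687] q [ 0.41  0.78  1.39 -0.    0.96  1.97] t 43.22 w 0.026
[-0.46598969  0.48932966  3.49118681]
```

View pics/w35.png

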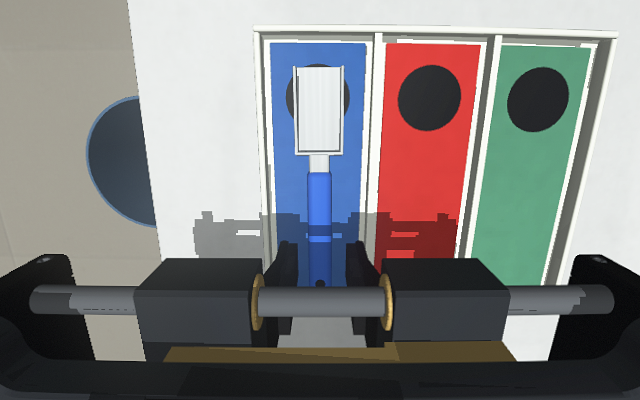

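drive_tool(
  plan=[
    {"offset":[0,2,-4],"delta_rot":[0,0,0],"jaw":4},
    {"offset":[2,5,-8],"delta_rot":[0,0,-7],"jaw":5},
    {"offset":[5,9,-11],"delta_rot":[0,0,-14],"jaw":5},
    {"offset":[8,13,-11],"delta_rot":[0,0,-21],"jaw":5},
    {"offset":[11,16,-11],"delta_rot":[0,0,-28],"jaw":5},
    {"offset":[11.5,17,-11],"delta_rot":[0,0,-35],"jaw":5},
    {"offset":[11.5,17,-11],"delta_rot":[0,0,-42],"jaw":5},
    {"offset":[11.5,17,-11],"delta_rot":[0,0,-49],"jaw":5},
  ],
)

```text
time: 43.88
position: [0.3984, 0.2517, 0.1736]
tool_rot: [0.94, -0.34, -0.0, 0.001]
ft_force: [0.6, -0.9, 0.1]
grip_width: 0.0498
```

```bash
python3 -c "
from h import *
go((.40,.25,.17),0,False)"
```

```text
offset cm [0.23 0.03 0.36] rot [ 1.600e-01  3.000e-02 -3.976e+01] | pos [0.3984 0.2517 0.1736] q [ 0.33  0.4   1.86 -0.    0.89  1.02] t 43.88 w 0.0498
```

drive_tool(
  plan=[
    {"offset":[0.2,0,0],"delta_rot":[0.1,0,-39.8],"jaw":5},
    {"offset":[0.2,0,0],"delta_rot":[0.1,0,-39.8],"jaw":5},
    {"offset":[0.2,0,0],"delta_rot":[0.1,0,-39.8],"jaw":5},
    {"offset":[0.2,0,0],"delta_rot":[0.1,0,-39.8],"jaw":5},
    {"offset":[0.2,0,0],"delta_rot":[0.1,0,-39.8],"jaw":5},
    {"offset":[0.2,0,0],"delta_rot":[0.1,0,-39.8],"jaw":5},
    {"offset":[0.2,0,0],"delta_rot":[0.1,0,-39.8],"jaw":5},
    {"offset":[0.2,0,0],"delta_rot":[0.1,0,-39.8],"jaw":5},
  ],
)

```text
time: 44.55
position: [0.4038, 0.2523, 0.1734]
tool_rot: [1.0, -0.003, 0.001, -0.0]
ft_force: [0.3, -0.2, 0.4]
grip_width: 0.0499
```

```bash
python3 -c "
from h import *
snap('wrist','w36');go((.40,.25,.17),0,False)"
```

```text
offset cm [-0.38  0.23  0.34] rot [-0.02 -0.13 -0.36] | pos [0.4038 0.2523 0.1734] q [ 0.32  0.4   1.85 -0.    0.88  0.33] t 44.6 w 0.0502
```

View pics/w36.png

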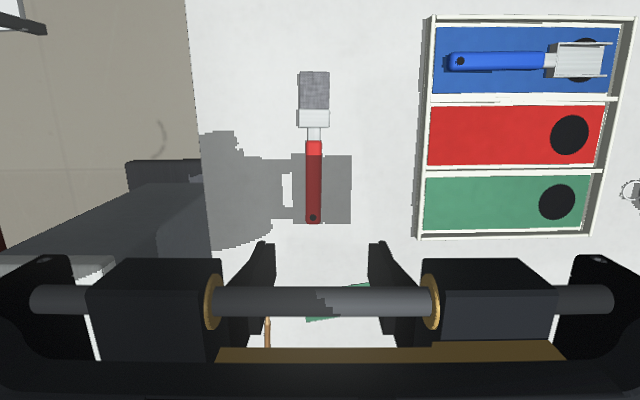

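```bash
python3 -c "
from h import *
o=ob('w36')
p=px2w('wrist',[(313.8,223.5),(314,141),(313.5,71)],[.011,.011,.007],o);d=p[1]-p[0];D=p[2]-p[0];print(p.round(4),np.linalg.norm(d),np.linalg.norm(D),np.degrees(np.arctan2(d[1],d[0])),np.degrees(np.arctan2(D[1],D[0])))
D/=np.linalg.norm(D);g=p[0]+.05*D;print('grip',g)
go((g[0],g[1],.005),np.degrees(np.arctan2(D[1],D[0]))-90,False)
"
```

```text
[[0.3951 0.2129 0.011 ]
 [0.3964 0.2978 0.011 ]
 [0.3966 0.3617 0.007 ]] 0.08493378002167325 0.148872440432136 89.16299219179899 89.44030398832636
grip [0.39562476 0.26284398 0.00965657]
offset cm [-0.86 -1.04 16.84] rot [-0.02 -0.13  0.2 ] | pos [0.4038 0.2523 0.1734] q [ 0.32  0.4   1.85 -0.    0.88  0.33] t 44.6 w 0.0502
```

drive_tool(
  plan=[
    {"offset":[-0.8,-1,4],"delta_rot":[0,-0.1,0.2],"jaw":4.5},
    {"offset":[-0.8,-1,8],"delta_rot":[0,-0.1,0.2],"jaw":4.5},
    {"offset":[-0.8,-1,12],"delta_rot":[0,-0.1,0.2],"jaw":4.5},
    {"offset":[-0.8,-1,14.5],"delta_rot":[0,-0.1,0.2],"jaw":4.5},
    {"offset":[-0.8,-1,16],"delta_rot":[0,-0.1,0.2],"jaw":4.5},
    {"offset":[-0.8,-1,16.6],"delta_rot":[0,-0.1,0.2],"jaw":4.5},
    {"offset":[-0.8,-1,16.6],"delta_rot":[0,-0.1,0.2],"jaw":4.5},
    {"offset":[-0.8,-1,16.6],"delta_rot":[0,-0.1,0.2],"jaw":4.5},
  ],
)

```text
time: 45.27
position: [0.3964, 0.2625, 0.0075]
tool_rot: [1.0, -0.004, 0.0, -0.0]
ft_force: [0.2, -0.1, 1.5]
grip_width: 0.0449
```

```bash
python3 -c "
from h import *
snap('wrist','w37');go((.3956,.2628,.005),-.6,False);print(get_obs()['ft_force'])"
```

```text
offset cm [-0.12 -0.02  0.3 ] rot [-0.05 -0.1   0.12] | pos [0.3968 0.2626 0.008 ] q [0.35 0.72 1.96 0.   0.46 0.36] t 45.32 w 0.0448
[ 0.24802718 -0.08301683 -0.45020391]
```

View pics/w37.png

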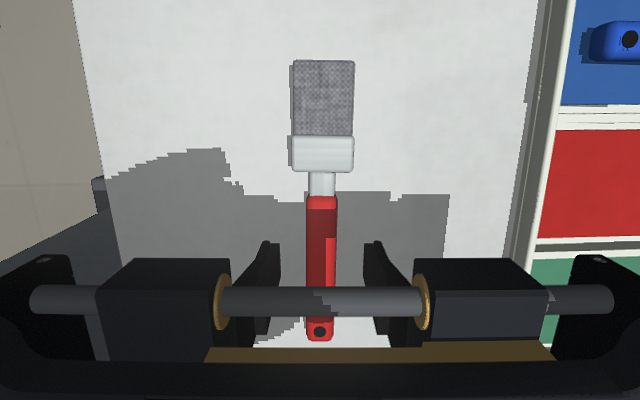

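drive_tool(
  plan=[
    {"offset":[0,0,0.25],"delta_rot":[0,0,0],"jaw":4.5},
    {"offset":[0,0,0.25],"delta_rot":[0,0,0],"jaw":1},
    {"offset":[0,0,0.25],"delta_rot":[0,0,0],"jaw":1},
    {"offset":[0,0,0.25],"delta_rot":[0,0,0],"jaw":1},
    {"offset":[0,0,0.25],"delta_rot":[0,0,0],"jaw":1},
    {"offset":[0,0,0.25],"delta_rot":[0,0,0],"jaw":1},
    {"offset":[0,0,0.25],"delta_rot":[0,0,0],"jaw":1},
    {"offset":[0,0,0.25],"delta_rot":[0,0,0],"jaw":1},
  ],
)

```text
time: 45.98
position: [0.3961, 0.2623, 0.0049]
tool_rot: [1.0, -0.004, 0.0, -0.0]
ft_force: [-0.5, 0.2, 3.6]
grip_width: 0.0153
```

drive_tool(
  plan=[
    {"offset":[0,0,0],"delta_rot":[0,0,0],"jaw":1},
    {"offset":[0,0,0],"delta_rot":[0,0,0],"jaw":1},
    {"offset":[0,0,-4],"delta_rot":[0,0,0],"jaw":1},
    {"offset":[0,0,-8],"delta_rot":[0,0,0],"jaw":1},
    {"offset":[0,0,-12],"delta_rot":[0,0,0],"jaw":1},
    {"offset":[2,0,-14],"delta_rot":[0,0,7],"jaw":1},
    {"offset":[5,-1,-14],"delta_rot":[0,0,14],"jaw":1},
    {"offset":[8,-2,-14],"delta_rot":[0,0,21],"jaw":1},
  ],
)

```text
time: 46.65
position: [0.4771, 0.2819, 0.1468]
tool_rot: [0.982, -0.189, 0.001, -0.001]
ft_force: [1.3, 0.7, -0.9]
grip_width: 0.0156
```

```bash
python3 -c "
from h import *
go((.5726,.3014,.14),-89.05,False);print(get_obs()['ft_force'])"
```

```text
offset cm [ 8.15 -5.35  0.71] rot [-1.700e-01 -4.000e-02  6.725e+01] | pos [0.4771 0.2819 0.1468] q [0.33 0.53 1.69 0.   0.92 0.71] t 46.65 w 0.0156
[ 1.28520542  0.72925312 -0.85298205]
```

drive_tool(
  plan=[
    {"offset":[8,-5.3,0],"delta_rot":[0,0,67],"jaw":1},
    {"offset":[8,-5.3,0],"delta_rot":[0,0,67],"jaw":1},
    {"offset":[8,-5.3,0],"delta_rot":[0,0,67],"jaw":1},
    {"offset":[8,-5.3,0],"delta_rot":[0,0,67],"jaw":1},
    {"offset":[8,-5.3,0],"delta_rot":[0,0,67],"jaw":1},
    {"offset":[8,-5.3,0],"delta_rot":[0,0,67],"jaw":1},
    {"offset":[8,-5.3,0],"delta_rot":[0,0,67],"jaw":1},
    {"offset":[8,-5.3,0],"delta_rot":[0,0,67],"jaw":1},
  ],
)

```text
time: 47.32
position: [0.5693, 0.3015, 0.1438]
tool_rot: [0.771, -0.637, -0.001, 0.001]
ft_force: [0.9, -0.1, -0.3]
grip_width: 0.0151
```

```bash
python3 -c "
from h import *
go((.5726,.3014,.05),-89.05,False);print(get_obs()['ft_force'])"
```

```text
offset cm [ 0.07 -0.34  9.38] rot [ 0.11 -0.01  9.93] | pos [0.5693 0.3015 0.1438] q [0.31 0.64 1.45 0.   1.05 1.69] t 47.32 w 0.0151
[ 0.86548257 -0.08964794 -0.33752081]
```

drive_tool(
  plan=[
    {"offset":[0,-0.2,0],"delta_rot":[0,0,7],"jaw":1},
    {"offset":[0,-0.2,0],"delta_rot":[0,0,10],"jaw":1},
    {"offset":[0,-0.2,2],"delta_rot":[0,0,10],"jaw":1},
    {"offset":[0,-0.2,5],"delta_rot":[0,0,10],"jaw":1},
    {"offset":[0,-0.2,8],"delta_rot":[0,0,10],"jaw":1},
    {"offset":[0,-0.2,9.3],"delta_rot":[0,0,10],"jaw":1},
    {"offset":[0,-0.2,9.3],"delta_rot":[0,0,10],"jaw":1},
    {"offset":[0,-0.2,9.3],"delta_rot":[0,0,10],"jaw":1},
  ],
)

```text
time: 47.98
position: [0.5715, 0.302, 0.051]
tool_rot: [0.715, -0.699, -0.001, 0.001]
ft_force: [-0.2, -0.0, 0.0]
grip_width: 0.0154
```

```bash
python3 -c "
from h import *
snap('wrist','w38');go((.5722,.3014,.013),-89.05,False);print(get_obs()['ft_force'])"
```

```text
offset cm [0.1  0.05 3.93] rot [-0.06  0.03  0.3 ] | pos [0.5726 0.3024 0.0524] q [0.31 0.77 1.49 0.   0.88 1.86] t 48.03 w 0.0152
[-0.458084   -0.05618797  0.51363919]
```

View pics/w38.png

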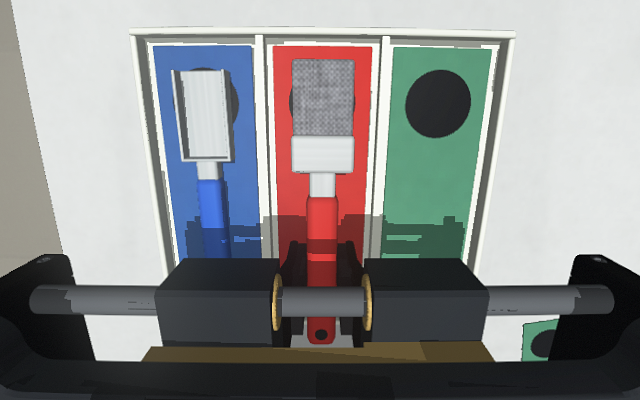

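drive_tool(
  plan=[
    {"offset":[0.1,0,1],"delta_rot":[0,0,0.3],"jaw":1},
    {"offset":[0.1,0,2],"delta_rot":[0,0,0.3],"jaw":1},
    {"offset":[0.1,0,3],"delta_rot":[0,0,0.3],"jaw":1},
    {"offset":[0.1,0,3.7],"delta_rot":[0,0,0.3],"jaw":1},
    {"offset":[0.1,0,4],"delta_rot":[0,0,0.3],"jaw":1},
    {"offset":[0.1,0,4],"delta_rot":[0,0,0.3],"jaw":1},
    {"offset":[0.1,0,4],"delta_rot":[0,0,0.3],"jaw":1},
    {"offset":[0.1,0,4],"delta_rot":[0,0,0.3],"jaw":1},
  ],
)

```text
time: 48.7
position: [0.572, 0.3012, 0.0115]
tool_rot: [0.713, -0.701, -0.0, -0.0]
ft_force: [0.2, -0.1, -0.5]
grip_width: 0.0153
```

```bash
python3 -c "
from h import *
go((.5722,.3014,.013),-89.05,False);print(get_obs()['ft_force'])"
```

```text
offset cm [-0.02 -0.02 -0.15] rot [-0.    0.01 -0.  ] | pos [0.572  0.3012 0.0115] q [0.31 0.83 1.51 0.   0.8  1.87] t 48.7 w 0.0153
[ 0.16182803 -0.11119162 -0.54064153]
```

drive_tool(
  plan=[
    {"offset":[0,0,0],"delta_rot":[0,0,0],"jaw":2.6},
    {"offset":[0,0,0],"delta_rot":[0,0,0],"jaw":2.6},
    {"offset":[0,0,0],"delta_rot":[0,0,0],"jaw":2.6},
    {"offset":[0,0,0],"delta_rot":[0,0,0],"jaw":2.6},
    {"offset":[0,0,-2],"delta_rot":[0,0,0],"jaw":2.6},
    {"offset":[0,0,-5],"delta_rot":[0,0,0],"jaw":2.6},
    {"offset":[0,0,-9],"delta_rot":[0,0,0],"jaw":2.6},
    {"offset":[0,4,-13],"delta_rot":[0,0,0],"jaw":2.6},
  ],
)

```text
time: 49.37
position: [0.5495, 0.3012, 0.1343]
tool_rot: [0.712, -0.702, 0.003, -0.005]
ft_force: [0.7, 0.7, 1.9]
grip_width: 0.0257
```

drive_tool(
  plan=[
    {"offset":[0,4,-4],"delta_rot":[0,0,0],"jaw":5},
    {"offset":[0,7,-6],"delta_rot":[0,0,0],"jaw":5},
    {"offset":[0,9,-6],"delta_rot":[0,0,0],"jaw":5},
    {"offset":[0,9,-6],"delta_rot":[0,0,0],"jaw":5},
    {"offset":[0,9,-6],"delta_rot":[0,0,0],"jaw":5},
    {"offset":[0,9,-6],"delta_rot":[0,0,0],"jaw":5},
    {"offset":[0,9,-6],"delta_rot":[0,0,0],"jaw":5},
    {"offset":[0,9,-6],"delta_rot":[0,0,0],"jaw":5},
  ],
)

```text
time: 50.03
position: [0.4536, 0.299, 0.1904]
tool_rot: [0.713, -0.702, -0.0, 0.0]
ft_force: [-0.2, 0.2, -0.1]
grip_width: 0.05
```

```bash
python3 -c "
from h import *
o=snap('wrist','w39');snap('top','t39');snap('side','s39',5,(320,180,450,290));print(o['position'])
im=cv2.imread('pics/t39_raw.png')
cv2.imwrite('pics/t39c.png',cv2.resize(im[110:270,200:450],None,fx=3.2,fy=3.2,interpolation=cv2.INTER_CUBIC))"
```

```text
[0.45361008 0.29902663 0.19044933]
```

View pics/w39.png

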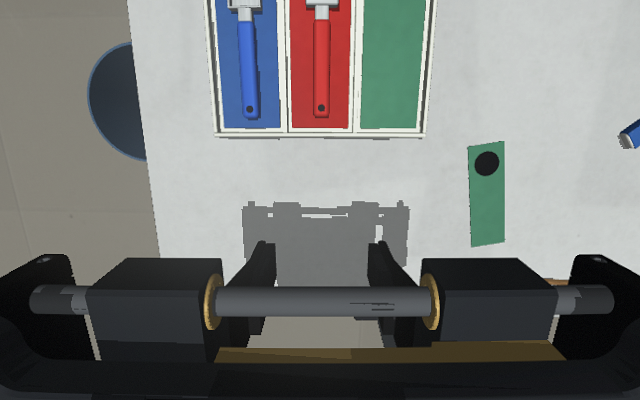

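View pics/t39c.png

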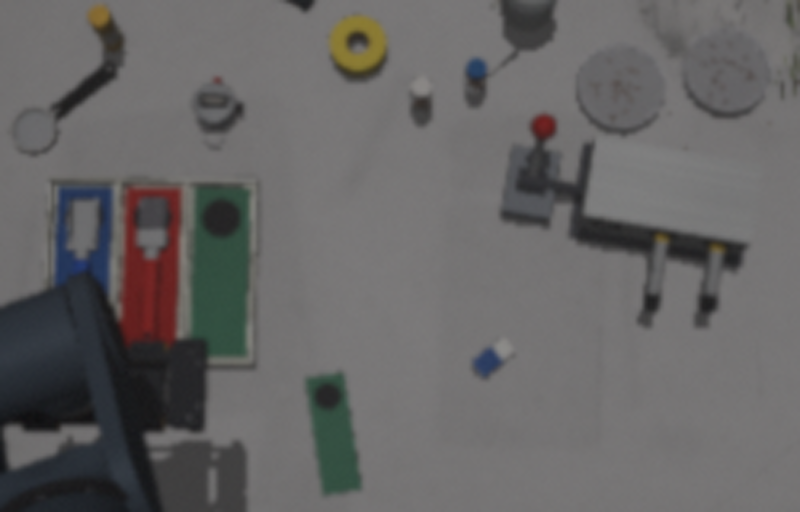

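View pics/s39.png

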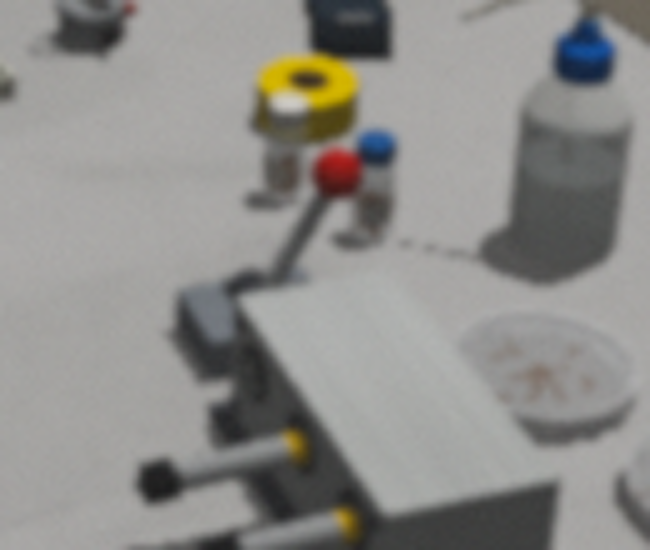

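```bash
python3 -c "
from h import *
from scipy.optimize import least_squares
x=np.array([.9885,-.1513,0]);y=np.array([.1513,.9885,0])
for n in ('w26','w29'):
    im=cv2.imread(f'pics/{n}_raw.png')
    c=(240,10,420,180) if n=='w26' else (310,20,440,170)
    cv2.imwrite(f'pics/{n}k.png',cv2.resize(im[c[1]:c[3],c[0]:c[2]],None,fx=4,fy=4,interpolation=cv2.INTER_CUBIC))
    h=im.astype(int);m=(h[:,:,2]>80)&(h[:,:,2]>2*h[:,:,1])&(h[:,:,2]>2*h[:,:,0])
    v,u=np.nonzero(m);s=(u>250)&(u<420)&(v<210); print(n,'knob centroid bbox',u[s].min(),u[s].max(),v[s].min(),v[s].max())
"
```

```text
w26 knob centroid bbox 279 337 139 197
w29 knob centroid bbox 358 396 32 72
```

View pics/w29k.png

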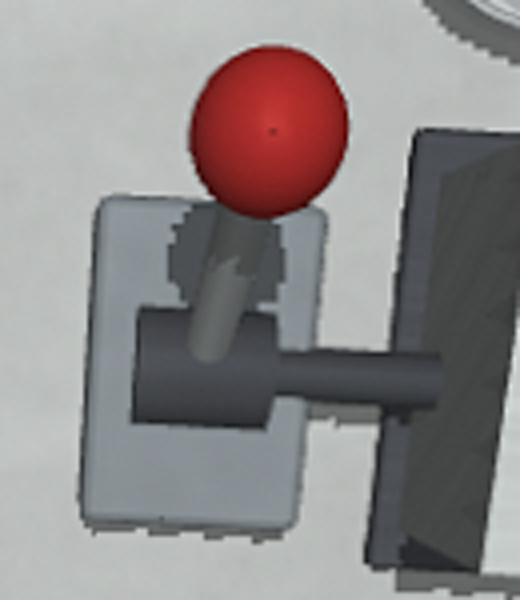

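View pics/w26k.png

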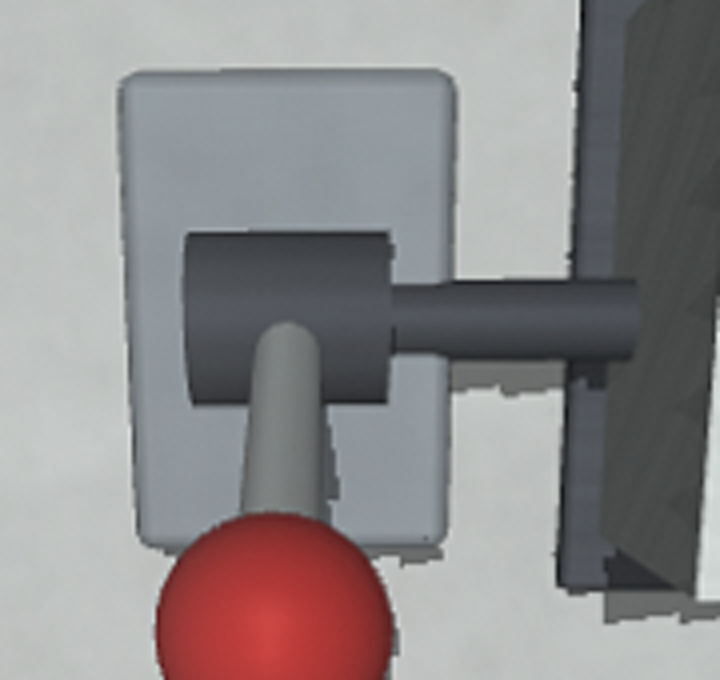

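```bash
python3 -c "
from h import *
from scipy.optimize import least_squares
x=np.array([.9885,-.1513,0]);y=np.array([.1513,.9885,0]);O=np.array([.692,-.0792,0])
for n,sh,kn in (('w26',(368.75,89.5),(308,168)),('w29',(400,114.5),(377.3,52.6))):
    o=ob(n);ax=(px2w('wrist',[sh],.022,o)[0]-O)@x
    f=lambda p:(w2px('wrist',[O+(ax+.08*np.sin(p[0]))*x+p[1]*y+[0,0,.022+.08*np.cos(p[0])]],o)[0]-kn)
    for g in (-.4,.6): r=least_squares(f,[g,0]);print(n,'axial',ax,r.x,r.cost)
"
```

```text
w26 axial 0.00041387384242778865 [-0.43634809  0.00077474] 8.61085728041682e-22
w26 axial 0.00041387384242778865 [-0.43634809  0.00077474] 3.6350710512584224e-27
w29 axial 2.4878843957499803e-05 [5.09382351e-01 3.65177844e-04] 2.2466758580694416e-27
w29 axial 2.4878843957499803e-05 [5.09382351e-01 3.65177844e-04] 1.072850831100576e-26
```

```bash
cp pics/t39_raw.png pics/t39full.png
```

```text
(no output)
```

View pics/t39full.png

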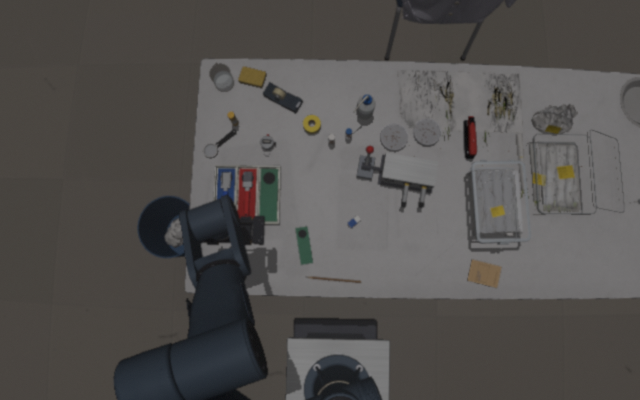

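The full top view shows no other tubes or tools, and the bystanders are where they were. The knob is at the far side (369,149), and both tools are in their compartments. Handing in.

```bash
python3 -c "
from h import *
print(get_obs()['time']);print(hand_in())"
```

```text
50.1833
the job is handed in; nothing more can be done
None
```

The bench is set up and handed in at 50 s of the 210 s allowed. Two tubes and two tools were present; tube_0 and the spatula were absent.

- **Tubes:** tube_2 is in the −55 mm bore and tube_1 in the centre bore. Each needed one small depth correction. In the last close view the leading edge of each yellow band met the face to within about half a millimetre. Tube_2 jammed against the rim on the first try with about 18 N, and I backed it off and realigned it.
- **Clamp:** I threw it only after both tubes were at depth, and pushed the knob until it stopped firmly. A further push of about 17 N did not move it. The cameras put the travel at about 0.93–0.95 rad rather than 1.0. The final lean of about 0.51 rad past upright would be the full locked position if the lever swings equally to both sides. I could not settle which reading is right.
- **Tools:** the scoop had been knocked a few centimetres before I reached it, so I located it again. The scoop lies in the blue compartment and the brush in the red one, both with the head at the black-dot end. I did not take a separate close view of the brush after release; the top and wrist views both show it inside its compartment.
- **Other things:** the bystanders look unmoved in the last top view, and the arm was clear of everything at hand-in.

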